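Restock the spring-fed carton lane of the medicine drawer

TASK

Refill the carton lane in the medicine drawer: slide the pusher's lock fully open, then press the sprung pusher back and slip every new carton from the delivery tray, upright, into the lane between the row and the pusher, so that the old carton stays at the front and is used first. When all are in, standing square and close-packed with the pusher resting on the row, slide the lock fully shut again, and leave the other things on the worktop and in the drawer alone.

Things in the scene. Friction and masses are not known exactly. Their poses are not given: they have to be found in the camera images.
- drawer: the medicine drawer, 370 (x) x 400 mm, lifted out and fixed on the worktop; walls 44 mm high, wooden front 60 mm high; origin at the centre of its underside, axes parallel to the lane's. Within 100 mm of the lane's centre line nothing in it is taller than 44 mm save the lane's cartons, the pusher and the lock grip
- lane_front (a point): the feed lane: a metal channel for a row of upright cartons, 56 mm wide inside, side walls 22 mm high, 4 mm thick. This point: foot of the clear front stop (38 mm high), on the lane's centre line and floor (14 mm above the worktop). +x runs along the lane from the stop to the pusher, +y across it towards the slide lock, +z up
- pusher_face (a point): middle of the top edge of the pusher's face, 86 mm above the lane floor (24 mm above the cartons' tops). The pusher is a grey upright plate, 40 mm wide, 4 mm thick (rolled top edge 10 mm), square across the lane; a constant-force spring drives it along -x against the row of cartons
- pusher (a joint): pusher travel in m, away from the front stop positive: 0 with one carton between stop and pusher, 0.036 more for each further one, end of travel 0.189; its face is 0.0363 + value from the stop. The spring pushes it towards the stop with 4 to 5 N at all times. While the lock is shut it can be pressed back only about 6 mm
- lock (a joint): slide lock travel in m: 0 = shut (bolt home between two teeth of the pusher's rack), 0.025 = open at its end stop; slides along the lane's +y to open, 2 N friction, stays where left. Teeth are 36 mm apart, like the cartons, so the bolt goes home only with the pusher resting on a close-packed row (within 6 mm)
- lock_grip (a point): top centre of the slide lock's black upright grip, 14 mm (lane x) x 18 mm (lane y) x 38 mm high; its top is 76 mm above the worktop; the guide staples beside it reach 38 mm above the worktop
- old_carton: plain white medicine carton, 36 (its x) x 50 (its y) x 62 mm high (its z), about 55 g, rigid; origin at the centre of its underside; the one already in the lane, at the front stop
- carton1: plain white medicine carton, 36 (its x) x 50 (its y) x 62 mm high (its z), about 55 g, rigid; origin at the centre of its underside; a new carton, standing upright at the start on the delivery tray (flat, 3 mm floor, 6 mm rim, 330 x 320 mm); two to four of the four are there
- carton2: plain white medicine carton, 36 (its x) x 50 (its y) x 62 mm high (its z), about 55 g, rigid; origin at the centre of its underside; a new carton, standing upright at the start on the delivery tray (flat, 3 mm floor, 6 mm rim, 330 x 320 mm); two to four of the four are there
- carton3: plain white medicine carton, 36 (its x) x 50 (its y) x 62 mm high (its z), about 55 g, rigid; origin at the centre of its underside; a new carton, standing upright at the start on the delivery tray (flat, 3 mm floor, 6 mm rim, 330 x 320 mm); two to four of the four are there
- carton4: plain white medicine carton, 36 (its x) x 50 (its y) x 62 mm high (its z), about 55 g, rigid; origin at the centre of its underside; a new carton, standing upright at the start on the delivery tray (flat, 3 mm floor, 6 mm rim, 330 x 320 mm); two to four of the four are there
- canister: large white screw-top plastic canister, 85 mm across, 122 mm high, stands in the drawer's other compartment; to be left alone
- syrup_bottle: purple glass syrup bottle, 58 mm across, 135 mm high, stands in the drawer's other compartment; to be left alone
- crusher: squat grey tablet crusher with a hinged lid, 72 mm across, 54 mm high, stands in the drawer's other compartment; to be left alone
- spoon: small steel measuring spoon, 120 mm long, lies in the drawer's other compartment; to be left alone
- tumbler: clear drinking cup, 68 mm across the rim, 85 mm high, on the worktop; to be left alone
- pill_pot: small amber jar, 38 mm across, 58 mm high, at the far end of the delivery tray; not part of the job
- wipes_box: flat cardboard box 75 x 120 x 36 mm on the worktop; to be left alone
There are look-alikes about, which are no part of the job. Leave any blue or red look-alike of the old_carton alone. Leave any red look-alike of the carton4 alone.

How it is judged:
By the outcome, as a careful person would: the job done as asked, in the order asked, and still so for the second after the job is handed in, with the robot touching nothing.
Of carton1, carton2, carton3, carton4 only 2 to 4 are there at a start; the rules pass over those that are not, and their reading is None.
At some moment in a run one of carton1, carton2, carton3, carton4 may be knocked a few centimetres aside while the robot is not near it.
It also fails if it takes over 210 s, if anything falls off the work surface, if the arm or the gripper's body presses on something with over 40 N, if the wrist force passes 120 N, or if a joint passes its speed limit or range.

ROBOT

A 6-joint arm with a two-finger parallel gripper is mounted at the origin on the work surface. World frame = base frame: x ahead of the robot, y to its left, z up, the work surface at z = 0. Lengths are in mm, angles in degrees, forces in N, time in s.
With the tool pointing down it reaches from about 350 to 850 mm from the base axis. Payload 8.1 kg.
Tool frame: the origin (TCP) lies on the mounting face of the last link; the fingertips stand 173 mm ahead of it and the grasp point (between the pads) lies 155 mm ahead of it; z points along the fingers, y is the direction in which the jaws open and shut (so a half turn about z gives the same grasp; the last joint's range is limited). The gripper opens to 85 mm and grips with 20 to 120 N. Pads are 22 mm wide; open, the fingers measure 114 mm over their backs; the gripper's body (76 mm by 85 mm) begins 54 mm behind the grasp point. The pads swing forward as they close: fully open they stand 13 mm farther back than shut.
Start: joints at [-76.284, 7.471, 85.268, -0, 87.261, -4.893], TCP at [191.492, -568.628, 404.692] pointing down, gripper open.
Joint ranges: [-169.43, 169.43], [-51.17, 129.36], [1.28, 143.12], [-76.62, 256.62], [0, 156.53], [-152.29, 152.29]. Speed limits (degrees/s): [136.94, 136.94, 159.86, 180, 180, 180].

INTERFACE

Orientations are given as [roll, pitch, yaw] about the fixed x, y, z axes, in that order (R = Rz(yaw) Ry(pitch) Rx(roll)).
In Python, from bench import * gives the robot as it stands.
- The arm moves only by the shell command python3 -m jog 'ROWS' [FORCE]. ROWS is JSON, a list of rows, each an object of numbers: "tx", "ty", "tz": the shift along the tool's x, y, z as a fraction of full scale; "ax", "ay", "az": the turn, a rotation vector about the tool's x, y, z as a fraction of full scale; "hand": the opening, from 0 (shut) to 1 (fully open). A call has 1 to 5 rows; each row is the pose to reach, as a shift and turn from the pose commanded when the call began, along the tool's axes at that moment; what a row does not reach only later rows make up. Full scale, the value 1, is 150 mm for a shift and 45 degrees for a turn. A row lasts 1/12 s, in which the tool goes at most 41.7 mm and 7.16 degrees, less where a joint would pass 70% of its speed; a pose out of reach is approached as far as the arm can. A call with a number of a shift or a turn outside -1 to 1 is refused whole. A call with a gripper value outside its range is refused whole. The fingers move at their own pace and stop on an object; FORCE is the grip in N (left out, the last holds). Time passes only in rows, so rows that repeat a pose let the fingers close. It gives the time, the measured TCP pose, the force and the opening at its end, in the units of the state.
- sense(): the state, without advancing time (a new reading comes with each control period).
- snapshot(name): name is "scene" or "side" or "wrist"; returns a dict with "pixels" (480x640x3 uint8, red, green, blue), "z_map" (480x640 float32, mm along the optical axis (not along the pixel's ray), 0 where there is no reading), "intrinsics" (3x3 intrinsics, pixels), "R" (3x3) and "t" (3): a world point X has camera coordinates R X + t. Camera axes: x right, y down, z forward; pixel columns grow to the right and rows downward; lengths in mm; the calibration is good to about 2 mm. The wrist camera is an equidistant fisheye: a pixel r from the principal point sees the ray r / f radians off the axis. A picture is of the moment at which its call begins.
- hand_in(): hands the job in, once; it reports no verdict.
The state is a dict: "time": time; "joint_pos": joint angles; "qd": joint speeds; "joint_efforts": joint torques, N m; "tool_pos": TCP position; "tcp_rot": TCP orientation; "ft_force": force on the tool from outside, world axes, zero at the start; "wrist_torque": the same for the moment, N m; "finger_gap": finger opening in mm.
Only numpy, scipy, OpenCV 4.12 (cv2) and the standard library are available. Lean on these libraries where they do the work, as an engineer would, in place of code of your own. Each camera call takes 0.05 s, during which the arm holds its last target.

## Working session

There is one attempt and no reset: what is moved stays moved. The work goes in short steps, Python scripts to look and compute and a shell command to move; the robot and the scene stay as the last step left them, time stands still between calls to the robot, and variables do not carry over. Pictures are saved under pics/ and viewed, and the job is handed in when it is done.

```bash
ls; mkdir -p pics; python3 - <<'E'
from bench import *
import cv2
s=sense();print(s)
for n in ["scene","side","wrist"]:
    d=snapshot(n); cv2.imwrite(f"pics/{n}0.png",cv2.cvtColor(d["pixels"],cv2.COLOR_RGB2BGR)); print(n,d["intrinsics"],d["R"],d["t"])
E
```

```text
pics
{'time': 0.0, 'joint_pos': array([-7.62832914e+01,  7.51757610e+00,  8.53287312e+01, -1.57358934e-03,
        8.72606021e+01, -4.89162779e+00]), 'qd': array([-0.08377738,  0.08272624,  0.11940802, -0.00235636, -0.07390948,
       -0.00569684]), 'joint_efforts': array([ 1.03943315e-03, -5.69406009e+01, -5.00549912e+01, -2.48829483e-04,
        1.48976332e-02,  4.23762486e-06]), 'tool_pos': array([ 191.43626688, -568.40809552,  403.62364325]), 'tcp_rot': array([-1.79893346e+02, -7.55038041e-03,  1.86084061e+01]), 'ft_force': array([-0.36159039,  0.18338814, -0.50925645]), 'wrist_torque': array([0.02758543, 0.01323636, 0.02081409]), 'finger_gap': 85.85720902165198}
scene [[541.27871557   0.         321.00948854]
 [  0.         541.27871557 236.95124268]
 [  0.           0.           1.        ]] [[-0.63443384  0.77296802 -0.00375996]
 [ 0.53852418  0.43850795 -0.71951545]
 [-0.55451366 -0.45850978 -0.69446625]] [ 316.81970542 -224.97835444 1403.31250666]
side [[620.92212165   0.         307.02393558]
 [  0.         620.92212165 236.60739902]
 [  0.           0.           1.        ]] [[-0.76596449 -0.64282564 -0.00857861]
 [-0.37589699  0.45864882 -0.80519732]
 [ 0.52153605 -0.61352788 -0.59294493]] [ 411.71288042  263.40622262 1028.28483603]
wrist [[371.64829954   0.         323.76651661]
 [  0.         371.64829954 242.09737468]
 [  0.           0.           1.        ]] [[ 0.3191339  -0.94770883 -0.0012359 ]
 [-0.91308991 -0.30782497  0.26741468]
 [-0.2538117  -0.0842126  -0.96358075]] [-598.63108886  -34.11391792  378.88683396]
```

View pics/scene0.png

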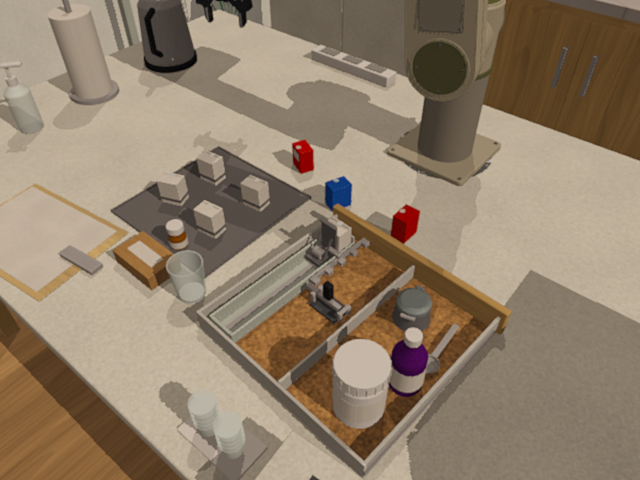

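View pics/side0.png

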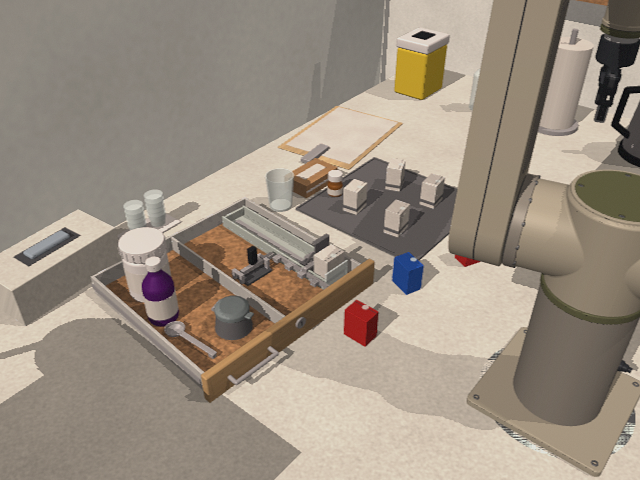

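View pics/wrist0.png

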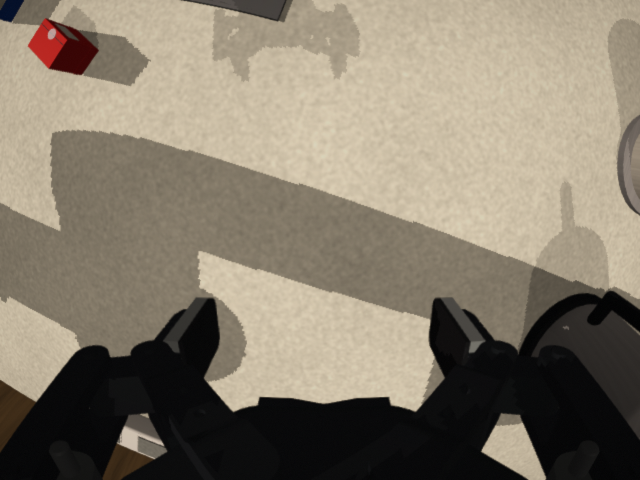

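The pictures show four white cartons on the dark tray (scene about (173,188), (210,165), (255,190), (209,217)). The lane's old carton and pusher are at about (338,233), with the black lock grip at (328,290). Next I'll measure.

```bash
cat > h.py <<'E'
from bench import *
import numpy as np, cv2
def cloud(d):
    z=d["z_map"].astype(float); v,u=np.mgrid[0:480,0:640]; K=d["intrinsics"]
    p=np.stack([(u-K[0,2])/K[0,0]*z,(v-K[1,2])/K[1,1]*z,z],-1)
    X=(p-d["t"])@d["R"]; X[z<=0]=np.nan; return X
def ray_plane(d,u,v,h):
    K=d["intrinsics"];r=np.array([(u-K[0,2])/K[0,0],(v-K[1,2])/K[1,1],1.])
    c=-d["R"].T@d["t"]; w=d["R"].T@r; return c+w*(h-c[2])/w[2]
def wray(d,u,v):
    K=d["intrinsics"]; dx,dy=u-K[0,2],v-K[1,2]; r=np.hypot(dx,dy); th=r/K[0,0]
    w=np.array([np.sin(th)*dx/max(r,1e-9),np.sin(th)*dy/max(r,1e-9),np.cos(th)])
    return -d["R"].T@d["t"], d["R"].T@w
def wplane(d,u,v,h):
    c,w=wray(d,u,v); return c+w*(h-c[2])/w[2]
def pix(d,X):
    p=d["R"]@np.asarray(X,float)+d["t"];K=d["intrinsics"];return K[0,0]*p[0]/p[2]+K[0,2],K[1,1]*p[1]/p[2]+K[1,2]
def save(name,img): cv2.imwrite("pics/"+name,cv2.cvtColor(img,cv2.COLOR_RGB2BGR))
E
python3 - <<'E'
from h import *
for n in ["scene","side"]:
    d=snapshot(n);X=cloud(d)
    # table check
    print(n,np.nanpercentile(X[...,2],[5,25,50,75]))
    # topdown map, 2 mm per px; x 150..950? y -500..300
    H=np.zeros((500,500),np.float32);C=np.zeros((500,500,3),np.uint8)
    m=np.isfinite(X[...,2])&(X[...,2]<200)
    P=X[m];c=d["pixels"][m];o=np.argsort(P[:,2]);P=P[o];c=c[o]
    i=((1000-P[:,0])/2).astype(int);j=((500-P[:,1])/2).astype(int)
    k=(i>=0)&(i<500)&(j>=0)&(j<500)
    C[i[k],j[k]]=c[k];save(f"top_{n}.png",C)
    # crops
    img=d["pixels"]
    if n=="scene": cr=img[190:350,190:400]; cr2=img[140:280,100:320]
    else: cr=img[190:320,180:390]; cr2=img[150:270,280:480]
    save(f"cr_{n}.png",cv2.resize(cr,(800,int(800*cr.shape[0]/cr.shape[1])),interpolation=cv2.INTER_CUBIC)[:600])
    save(f"cr2_{n}.png",cv2.resize(cr2,(800,int(800*cr2.shape[0]/cr2.shape[1])),interpolation=cv2.INTER_CUBIC)[:600])
E
```

```text
scene [-7.42940740e+02 -3.93636140e-01  1.80717780e+00  1.16089607e+01]
side [-321.9659732    -1.09745231    2.55599404   67.64132806]
```

View pics/top_scene.png

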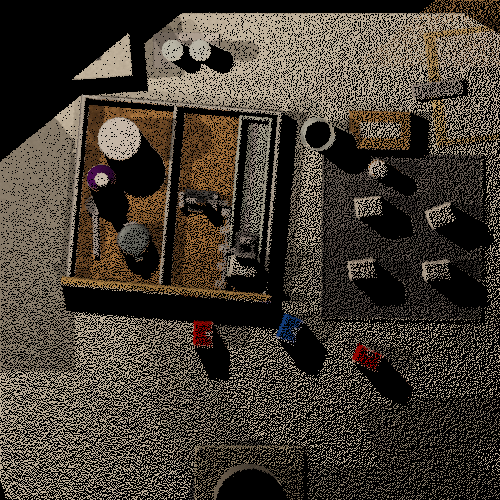

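View pics/cr_scene.png

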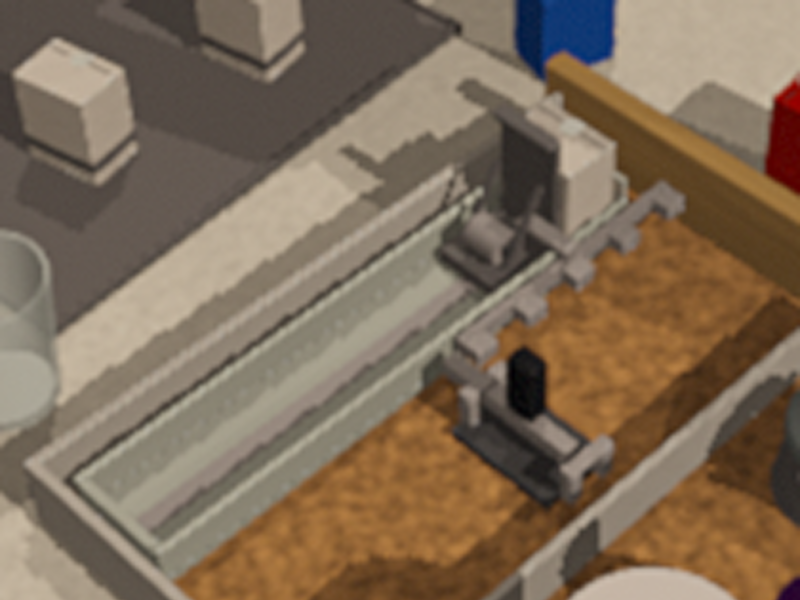

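View pics/cr_side.png

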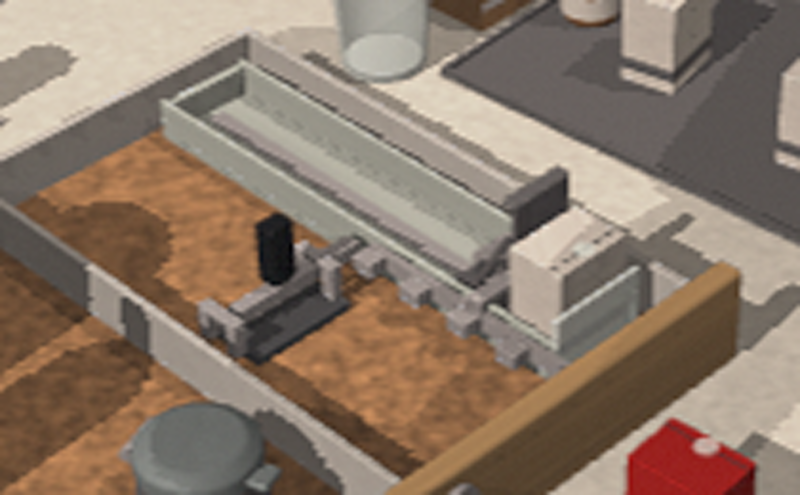

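View pics/cr2_scene.png

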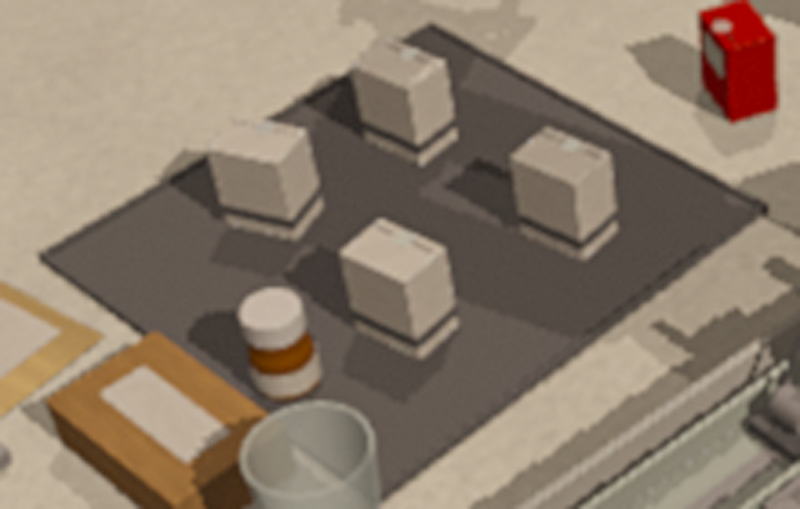

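```bash
cat > meas.py <<'E'
from h import *
def tops(d,lo,hi,region):
    X=cloud(d);x0,x1,y0,y1=region
    m=(X[...,2]>lo)&(X[...,2]<hi)&(X[...,0]>x0)&(X[...,0]<x1)&(X[...,1]>y0)&(X[...,1]<y1)
    n,l,st,c=cv2.connectedComponentsWithStats(m.astype(np.uint8),connectivity=4)
    out=[]
    for k in range(1,n):
        if st[k,4]<60: continue
        P=X[l==k]; r=cv2.minAreaRect(P[:,:2].astype(np.float32))
        out.append((r,np.median(P[:,2]),st[k,4]))
    return out
if __name__=="__main__":
    for n in ["scene","side"]:
        d=snapshot(n)
        print(n)
        for r,z,a in tops(d,58,72,(380,720,-480,-140)): print(" carton",np.round(r[0],1),np.round(r[1],1),round(r[2],1),round(z,1),a)
        for r,z,a in tops(d,70,110,(380,720,-80,140)): print(" lane",np.round(r[0],1),np.round(r[1],1),round(r[2],1),round(z,1),a)
E
python3 meas.py
```

```text
scene
 carton [ 459.3 -372. ] [40.4 54.3] 1.7 65.3 260
 carton [ 568.9 -380.7] [41.2 52.7] 22.4 65.4 294
 carton [ 461.6 -223.4] [40.3 54.2] 5.1 65.8 295
 carton [ 585.7 -237. ] [39.  53.6] 5.3 65.5 340
 carton [ 661.8 -256.7] [33.3 36.4] 16.4 61.8 173
 carton [ 709.5 -154.8] [ 6.6 30.5] 38.0 64.9 80
 lane [472.3  14.1] [51.2 48.3] 86.7 77.8 428
 lane [597.   97.9] [19.3 14.4] 80.0 75.5 72
side
 carton [ 570.9 -381.1] [37.1 64.8] 21.1 65.4 197
 carton [ 661.5 -255.1] [31.4 41.1] 37.6 61.8 104
 carton [ 461.5 -372.6] [40.  57.3] 4.1 65.4 236
 carton [ 587.6 -235.3] [39.7 56.3] 11.0 65.1 241
 carton [ 463.  -223.5] [37.7 54.1] 5.1 65.2 275
 lane [472.   12.9] [55.7 48.5] 84.7 77.3 563
```

View pics/top_side.png

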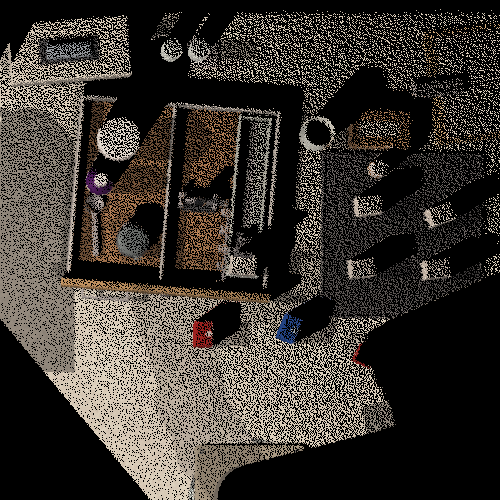

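```bash
python3 - <<'E'
from h import *
for n in ["scene","side"]:
    d=snapshot(n);X=cloud(d)
    # wall tops: z 40-46 drawer, 33-38 lane
    for nm,lo,hi,x0,x1,y0,y1 in [("rightwall",41,47,480,760,-75,-30),("divider",41,47,480,780,120,190),("leftwall",41,47,480,780,300,380),("laneL",34,38,560,760,-20,60),("laneR",34,38,560,760,-75,-20),("front",57,63,400,450,-60,300)]:
        m=(X[...,2]>lo)&(X[...,2]<hi)&(X[...,0]>x0)&(X[...,0]<x1)&(X[...,1]>y0)&(X[...,1]<y1)
        P=X[m][:,:2].astype(np.float32)
        if len(P)<15: print(n,nm,len(P));continue
        vx,vy,cx,cy=cv2.fitLine(P,cv2.DIST_HUBER,0,0.01,0.01).ravel()
        if vx<0: vx,vy=-vx,-vy
        r=(P-[cx,cy])@[-vy,vx]
        print(n,nm,len(P),"ang",round(np.degrees(np.arctan2(vy,vx)),2),"c",round(cx,1),round(cy,1),"sd",round(r.std(),1), "pct",np.round(np.percentile(r,[2,98]),1))
E
```

```text
scene rightwall 436 ang -4.87 c 629.0 -46.9 sd 2.3 pct [-4.9  3.6]
scene divider 491 ang -4.93 c 643.5 161.0 sd 2.0 pct [-3.4  2.6]
scene leftwall 737 ang -4.97 c 643.2 345.8 sd 8.8 pct [-36.3   3.3]
scene laneL 288 ang -6.6 c 664.6 27.9 sd 6.9 pct [-5.7 20.3]
scene laneR 311 ang -4.8 c 664.0 -35.2 sd 7.8 pct [-15.1   5. ]
scene front 1012 ang 85.39 c 418.9 142.4 sd 4.7 pct [-7.2  9.2]
side rightwall 208 ang -4.62 c 646.0 -47.5 sd 2.4 pct [-4.8  3.9]
side divider 327 ang -4.72 c 619.0 164.0 sd 3.2 pct [-4.4  3.3]
side leftwall 528 ang -4.92 c 617.9 348.8 sd 12.9 pct [-41.6   4. ]
side laneL 182 ang -7.35 c 650.9 30.6 sd 7.3 pct [-9.9 19.4]
side laneR 206 ang -4.63 c 657.2 -34.3 sd 8.0 pct [-15.1   6.4]
side front 1109 ang 85.52 c 417.2 147.2 sd 6.5 pct [-9.   7.4]
```

```bash
cat > plan.py <<'E'
import sys
from h import *
from scipy.spatial.transform import Rotation as Ro
def plan(x,y,z,yaw):
    s=sense(); p=s["tool_pos"]; R=Ro.from_euler("xyz",s["tcp_rot"],degrees=True)
    T=Ro.from_euler("xyz",[180,0,yaw],degrees=True)
    dv=R.inv().apply(np.array([x,y,z])-p); rv=np.degrees((R.inv()*T).as_rotvec())
    print("t",s["time"],"pos",np.round(p,1),"rot",np.round(s["tcp_rot"],2),"gap",round(s["finger_gap"],1),"F",np.round(s["ft_force"],1))
    print("txyz",np.round(dv/150,3),"axyz",np.round(rv/45,3),"dist",round(np.linalg.norm(dv),1))
plan(*map(float,sys.argv[1:5]))
E
python3 plan.py 540 40 400 -4.8
```

```text
t 0.45 pos [ 191.5 -568.6  404.6] rot [-179.99   -0.     18.61] gap 85.7 F [-0.2 -0.   0.6]
txyz [ 3.497 -3.104  0.031] axyz [-0.    0.    0.52] dist 701.4
```

```bash
python3 -m jog '[{"tx":0.87,"ty":-0.776},{"tx":0.87,"ty":-0.776},{"tx":0.87,"ty":-0.776},{"tx":0.87,"ty":-0.776},{"tx":0.87,"ty":-0.776}]'
python3 -m jog '[{"tx":0.87,"ty":-0.776},{"tx":0.87,"ty":-0.776},{"tx":0.87,"ty":-0.776},{"tx":0.87,"ty":-0.776},{"tx":0.87,"ty":-0.776}]'
python3 -m jog '[{"tx":0.87,"ty":-0.776},{"tx":0.87,"ty":-0.776},{"tx":0.87,"ty":-0.776},{"tx":0.87,"ty":-0.776},{"tx":0.87,"ty":-0.776}]'
python3 -m jog '[{"tx":0.87,"ty":-0.776,"az":0.52},{"tx":0.87,"ty":-0.776,"az":0.52},{"tx":0.87,"ty":-0.776,"az":0.52},{"tx":0.87,"ty":-0.776,"az":0.52},{"tx":0.87,"ty":-0.776,"az":0.52}]'
python3 plan.py 540 40 400 -4.8
python3 - <<'E'
from h import *
d=snapshot("wrist");save("w1.png",d["pixels"])
E
```

```text
t 0.45 pos [ 191.5 -568.6  404.6] rot [-179.99   -0.     18.61] gap 85.7 F [-0.2 -0.   0.6]
txyz [ 3.497 -3.104  0.031] axyz [-0.    0.    0.52] dist 701.4invalid input at $[0]: expected keys tx, ty, tz, ax, ay, az, hand
invalid input at $[0]: expected keys tx, ty, tz, ax, ay, az, hand
invalid input at $[0]: expected keys tx, ty, tz, ax, ay, az, hand
invalid input at $[0]: expected keys tx, ty, tz, ax, ay, az, hand
```

View pics/w1.png

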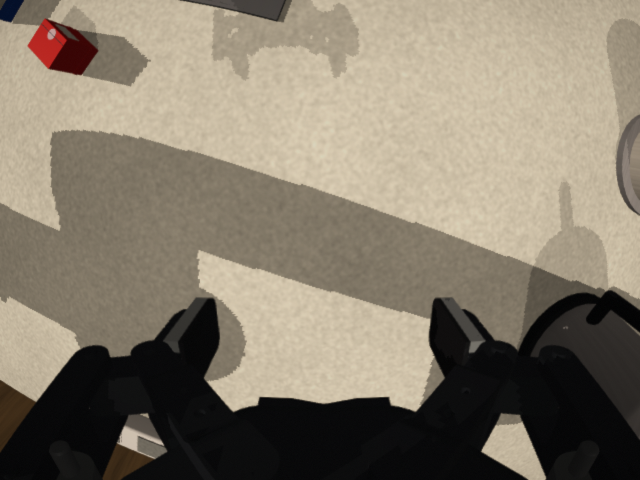

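```bash
python3 -m jog '[{"tx":0.87,"ty":-0.776,"tz":0,"ax":0,"ay":0,"az":0,"hand":1},{"tx":0.87,"ty":-0.776,"tz":0,"ax":0,"ay":0,"az":0,"hand":1},{"tx":0.87,"ty":-0.776,"tz":0,"ax":0,"ay":0,"az":0,"hand":1},{"tx":0.87,"ty":-0.776,"tz":0,"ax":0,"ay":0,"az":0,"hand":1},{"tx":0.87,"ty":-0.776,"tz":0,"ax":0,"ay":0,"az":0,"hand":1}]'
python3 -m jog '[{"tx":0.87,"ty":-0.776,"tz":0,"ax":0,"ay":0,"az":0,"hand":1},{"tx":0.87,"ty":-0.776,"tz":0,"ax":0,"ay":0,"az":0,"hand":1},{"tx":0.87,"ty":-0.776,"tz":0,"ax":0,"ay":0,"az":0,"hand":1},{"tx":0.87,"ty":-0.776,"tz":0,"ax":0,"ay":0,"az":0,"hand":1},{"tx":0.87,"ty":-0.776,"tz":0,"ax":0,"ay":0,"az":0,"hand":1}]'
python3 -m jog '[{"tx":0.87,"ty":-0.776,"tz":0,"ax":0,"ay":0,"az":0,"hand":1},{"tx":0.87,"ty":-0.776,"tz":0,"ax":0,"ay":0,"az":0,"hand":1},{"tx":0.87,"ty":-0.776,"tz":0,"ax":0,"ay":0,"az":0,"hand":1},{"tx":0.87,"ty":-0.776,"tz":0,"ax":0,"ay":0,"az":0,"hand":1},{"tx":0.87,"ty":-0.776,"tz":0,"ax":0,"ay":0,"az":0,"hand":1}]'
python3 -m jog '[{"tx":0.87,"ty":-0.776,"tz":0,"ax":0,"ay":0,"az":0.52,"hand":1},{"tx":0.87,"ty":-0.776,"tz":0,"ax":0,"ay":0,"az":0.52,"hand":1},{"tx":0.87,"ty":-0.776,"tz":0,"ax":0,"ay":0,"az":0.52,"hand":1},{"tx":0.87,"ty":-0.776,"tz":0,"ax":0,"ay":0,"az":0.52,"hand":1},{"tx":0.87,"ty":-0.776,"tz":0,"ax":0,"ay":0,"az":0.52,"hand":1}]'
python3 plan.py 540 40 400 -4.8
python3 - <<'E'
from h import *
d=snapshot("wrist");save("w2.png",d["pixels"])
E
```

```text
time: 0.92
tool_pos: [280.2, -412.6, 404.7]
tcp_rot: [-179.9, -0.1, 18.8]
ft_force: [-0.1, -0.2, -0.8]
finger_gap: 85.4
time: 1.33
tool_pos: [366.5, -260.5, 405.0]
tcp_rot: [-180.0, -0.1, 18.8]
ft_force: [-0.5, 0.2, -0.1]
finger_gap: 85.6
time: 1.75
tool_pos: [452.9, -108.5, 405.0]
tcp_rot: [-179.9, -0.1, 18.8]
ft_force: [-0.2, -0.4, -0.7]
finger_gap: 85.8
time: 2.17
tool_pos: [538.9, 41.9, 404.7]
tcp_rot: [-179.9, -0.0, -5.0]
ft_force: [1.2, -0.1, 0.2]
finger_gap: 85.3
t 2.1667 pos [538.9  41.9 404.7] rot [-1.7995e+02 -5.0000e-02 -5.0200e+00] gap 85.3 F [ 1.2 -0.1  0.2]
txyz [0.009 0.012 0.032] axyz [-0.001 -0.001 -0.005] dist 5.2
```

View pics/w2.png

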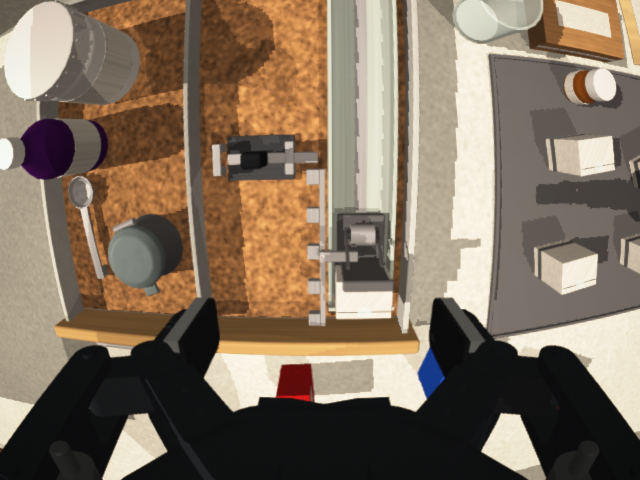

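```bash
python3 - <<'E'
from h import *
d=snapshot("wrist");np.save("w2.npy",d,allow_pickle=True)
print("cam",-d["R"].T@d["t"])
c=d["pixels"][100:340,200:430];save("w2c.png",cv2.resize(c,None,fx=2.5,fy=2.5,interpolation=cv2.INTER_CUBIC)) 
E
```

```text
cam [607.6128135   39.26374045 374.37452048]
```

View pics/w2c.png

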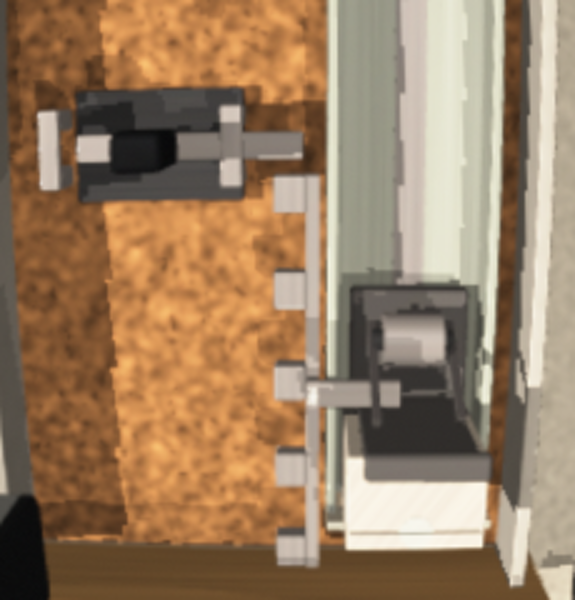

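```bash
python3 - <<'E'
from h import *
d=np.load("w2.npy",allow_pickle=True).item()
a=np.radians(-4.8);ex=np.array([np.cos(a),np.sin(a)]);ey=np.array([-np.sin(a),np.cos(a)])
def f(nm,cx,cy,h):
    p=wplane(d,200+cx/2.5,100+cy/2.5,h); print(nm,np.round(p[:2],1),"lane along/across",np.round([p[:2]@ex,p[:2]@ey],1))
f("LwallOut top",328,20,36);f("LwallOut bot",327,500,36);f("LwallIn top",337,20,36)
f("RwallOut",507,20,36);f("RwallIn",497,20,36);f("Rwall low",488,440,36)
f("carton FL",345,548,76);f("carton FR",483,548,76);f("carton backL",345,415,76)
f("pusher L",365,466,100);f("pusher R",488,466,100);f("push L2",365,466,100)
f("grip far L",112,132,76);f("grip far R",176,132,76);f("grip near L",112,172,76);f("grip nearR",160,172,76)
f("drawer wall in",525,20,44)
E
```

```text
LwallOut top [638.   30.8] lane along/across [633.2  84. ]
LwallOut bot [454.3  45.5] lane along/across [448.9  83.3]
LwallIn top [637.7  27.6] lane along/across [633.2  80.8]
RwallOut [634.5 -34.2] lane along/across [635.1  19. ]
RwallIn [634.6 -30.5] lane along/across [634.9  22.7]
Rwall low [474.3 -19.6] lane along/across [474.3  20.1]
carton FL [452.9  39.7] lane along/across [448.   77.5]
carton FR [447.9 -10.3] lane along/across [447.2  27.2]
carton backL [503.5  36.3] lane along/across [498.7  78.3]
pusher L [494.2  31.3] lane along/across [489.8  72.6]
pusher R [490.5  -8.3] lane along/across [489.5  32.7]
push L2 [494.2  31.3] lane along/across [489.8  72.6]
grip far L [605.2 104. ] lane along/across [594.4 154.3]
grip far R [602.9  83.1] lane along/across [593.9 133.3]
grip near L [592.2 105.4] lane along/across [581.3 154.6]
grip nearR [590.5  89.6] lane along/across [581.  138.7]
drawer wall in [633.6 -39.1] lane along/across [634.7  14.1]
```

```bash
python3 plan.py 597.4 97 217 -4.8
```

```text
t 2.2667 pos [538.8  41.8 404.5] rot [-179.95   -0.     -4.58] gap 85.4 F [-0.1 -0.8 -0.5]
txyz [ 0.36  -0.397  1.25 ] axyz [-0.001 -0.     0.005] dist 204.0
```

```bash
python3 -m jog '[{"tx":0.36,"ty":-0.397,"tz":0,"ax":0,"ay":0,"az":0.005,"hand":0.6},{"tx":0.36,"ty":-0.397,"tz":0.3,"ax":0,"ay":0,"az":0.005,"hand":0.6},{"tx":0.36,"ty":-0.397,"tz":0.5,"ax":0,"ay":0,"az":0.005,"hand":0.6},{"tx":0.36,"ty":-0.397,"tz":0.75,"ax":0,"ay":0,"az":0.005,"hand":0.6},{"tx":0.36,"ty":-0.397,"tz":0.75,"ax":0,"ay":0,"az":0.005,"hand":0.6}]'
python3 plan.py 597.4 97 217 -4.8
python3 - <<'E'
from h import *
d=snapshot("wrist");save("w3.png",d["pixels"])
d=snapshot("side");save("s3.png",cv2.resize(d["pixels"][120:340,150:450],None,fx=2.5,fy=2.5))
E
```

```text
time: 2.68
tool_pos: [593.2, 93.2, 282.2]
tcp_rot: [179.8, 0.8, -5.0]
ft_force: [-2.3, -0.5, -2.1]
finger_gap: 51.0
t 2.6833 pos [593.2  93.2 282.2] rot [179.84   0.83  -4.98] gap 51.0 F [-2.3 -0.5 -2.1]
txyz [ 0.032 -0.029  0.434] axyz [ 0.003  0.018 -0.004] dist 65.5
```

View pics/w3.png

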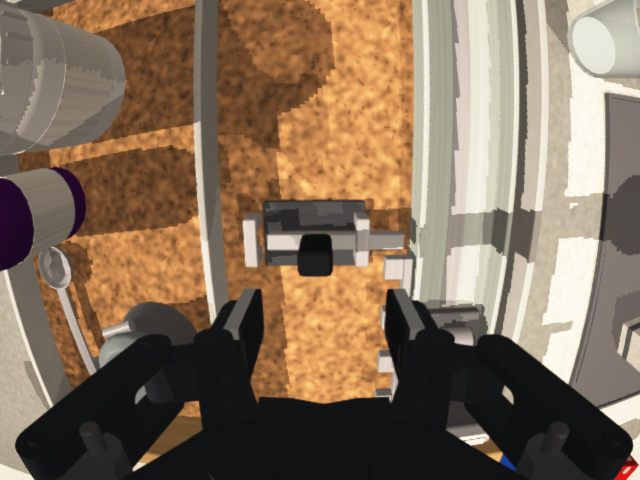

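View pics/s3.png

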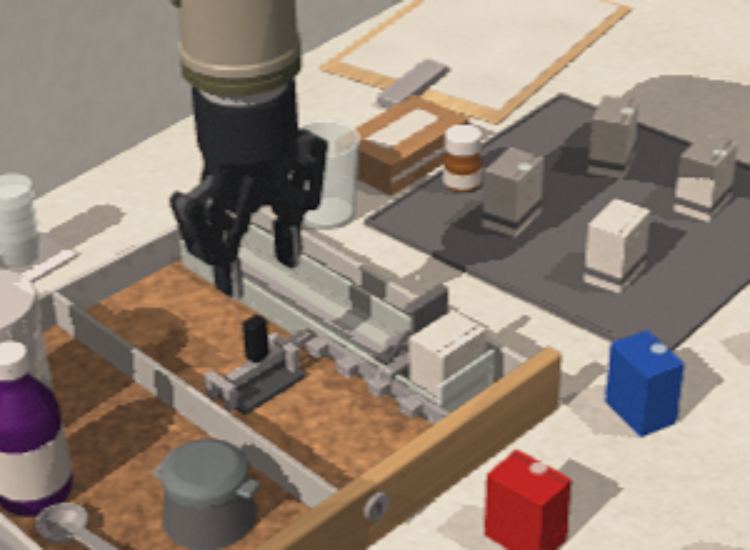

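```bash
python3 - <<'E'
from h import *
d=snapshot("wrist");a=np.radians(-4.8);ex=np.array([np.cos(a),np.sin(a)]);ey=np.array([-np.sin(a),np.cos(a)])
for u,v in [(298.5,276),(332.5,276),(300,248)]:
    p=wplane(d,u,v,76);print(u,v,np.round(p,1),np.round([p[:2]@ex,p[:2]@ey],1))
c=d["pixels"][190:310,230:410];save("w3c.png",cv2.resize(c,None,fx=4,fy=4,interpolation=cv2.INTER_CUBIC))
E
```

```text
298.5 276 [594.  107.1  76. ] [583.  156.4]
332.5 276 [592.4  89.1  76. ] [582.9 138.4]
300 248 [609.4 104.7  76. ] [598.5 155.3]
```

View pics/w3c.png

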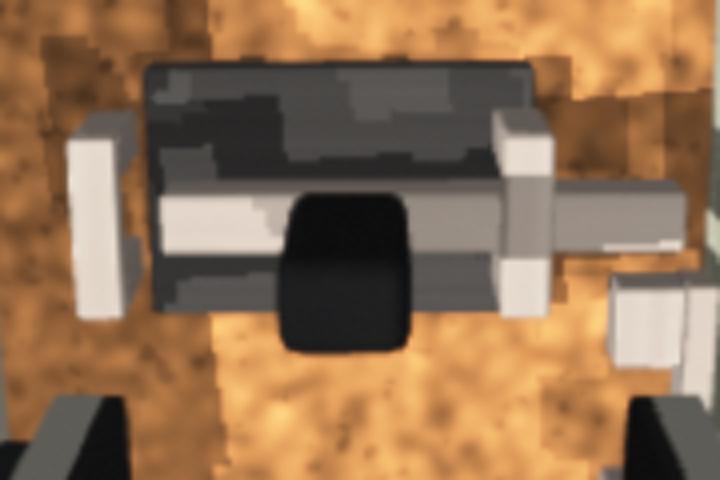

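```bash
python3 -m jog '[{"tx":0.03,"ty":-0.02,"tz":0.15,"ax":0,"ay":0,"az":0,"hand":0.6},{"tx":0.03,"ty":-0.02,"tz":0.3,"ax":0,"ay":0,"az":0,"hand":0.6},{"tx":0.03,"ty":-0.02,"tz":0.42,"ax":0,"ay":0,"az":0,"hand":0.6},{"tx":0.03,"ty":-0.02,"tz":0.42,"ax":0,"ay":0,"az":0,"hand":0.6},{"tx":0.03,"ty":-0.02,"tz":0.42,"ax":0,"ay":0,"az":0,"hand":0.6}]'
python3 plan.py 598.5 97.2 217 -4.8
```

```text
time: 3.25
tool_pos: [602.0, 96.0, 231.8]
tcp_rot: [-180.0, -0.1, -5.1]
ft_force: [0.2, 0.6, 0.4]
finger_gap: 51.1
t 3.25 pos [602.   96.  231.8] rot [-1.7998e+02 -1.4000e-01 -5.0500e+00] gap 51.1 F [0.2 0.6 0.4]
txyz [-0.024 -0.006  0.099] axyz [-0.    -0.003 -0.006] dist 15.3
```

```bash
python3 -m jog '[{"tx":-0.023,"ty":-0.006,"tz":0.05,"ax":0,"ay":0,"az":-0.006,"hand":0.6},{"tx":-0.023,"ty":-0.006,"tz":0.085,"ax":0,"ay":0,"az":-0.006,"hand":0.6},{"tx":-0.023,"ty":-0.006,"tz":0.085,"ax":0,"ay":0,"az":-0.006,"hand":0.6}]'
python3 -m jog '[{"tx":0,"ty":0,"tz":0,"ax":0,"ay":0,"az":0,"hand":0.1},{"tx":0,"ty":0,"tz":0,"ax":0,"ay":0,"az":0,"hand":0.1},{"tx":0,"ty":0,"tz":0,"ax":0,"ay":0,"az":0,"hand":0.1},{"tx":0,"ty":0,"tz":0,"ax":0,"ay":0,"az":0,"hand":0.1},{"tx":0,"ty":0,"tz":0,"ax":0,"ay":0,"az":0,"hand":0.1}]' 30
python3 plan.py 598.5 97.2 217 -4.8
```

```text
time: 3.5
tool_pos: [597.8, 97.8, 216.9]
tcp_rot: [-180.0, -0.0, -4.7]
ft_force: [-0.4, -0.0, -0.5]
finger_gap: 51.1
time: 3.92
tool_pos: [598.0, 97.8, 217.1]
tcp_rot: [-180.0, -0.0, -4.7]
ft_force: [-1.6, -0.9, 4.6]
finger_gap: 17.5
t 3.9167 pos [598.   97.8 217.1] rot [-1.80e+02 -4.00e-02 -4.75e+00] gap 17.5 F [-1.6 -0.9  4.6]
txyz [0.003 0.004 0.   ] axyz [-0.    -0.001  0.001] dist 0.8
```

Gripped (gap 17.5 mm, the grip is 18 mm wide). Now I'll open the lock.

```bash
python3 -m jog '[{"tx":0,"ty":-0.05,"tz":0,"ax":0,"ay":0,"az":0,"hand":0.1},{"tx":0,"ty":-0.1,"tz":0,"ax":0,"ay":0,"az":0,"hand":0.1},{"tx":0,"ty":-0.16,"tz":0,"ax":0,"ay":0,"az":0,"hand":0.1},{"tx":0,"ty":-0.16,"tz":0,"ax":0,"ay":0,"az":0,"hand":0.1},{"tx":0,"ty":-0.16,"tz":0,"ax":0,"ay":0,"az":0,"hand":0.1}]'
python3 -m jog '[{"tx":0,"ty":-0.007,"tz":0,"ax":0,"ay":0,"az":0,"hand":0.1},{"tx":0,"ty":-0.012,"tz":0,"ax":0,"ay":0,"az":0,"hand":0.1},{"tx":0,"ty":-0.012,"tz":0,"ax":0,"ay":0,"az":0,"hand":0.1}]'
python3 plan.py 598.5 97.2 217 -4.8
```

```text
time: 4.33
tool_pos: [600.1, 122.0, 217.0]
tcp_rot: [180.0, -0.0, -4.7]
ft_force: [-1.8, -2.1, 6.0]
finger_gap: 17.4
time: 4.58
tool_pos: [600.2, 122.6, 217.1]
tcp_rot: [179.8, -0.0, -4.8]
ft_force: [-3.1, -9.2, 7.2]
finger_gap: 17.4
t 4.5833 pos [600.2 122.6 217.1] rot [ 1.7985e+02 -3.0000e-02 -4.7500e+00] gap 17.4 F [-3.1 -9.2  7.2]
txyz [0.003 0.17  0.001] axyz [ 0.003 -0.001  0.001] dist 25.5
```

```bash
python3 -m jog '[{"tx":0,"ty":0.0,"tz":0,"ax":0,"ay":0,"az":0,"hand":0.5},{"tx":0,"ty":0.0,"tz":0,"ax":0,"ay":0,"az":0,"hand":0.5},{"tx":0,"ty":0,"tz":0,"ax":0,"ay":0,"az":0,"hand":0.5},{"tx":0,"ty":0,"tz":-0.3,"ax":0,"ay":0,"az":0,"hand":0.5},{"tx":0,"ty":0,"tz":-0.7,"ax":0,"ay":0,"az":0,"hand":0.5}]'
python3 -m jog '[{"tx":0,"ty":0.2,"tz":-0.1,"ax":0,"ay":0,"az":0,"hand":1},{"tx":0,"ty":0.4,"tz":-0.3,"ax":0,"ay":0,"az":0,"hand":1},{"tx":0,"ty":0.6,"tz":-0.6,"ax":0,"ay":0,"az":0,"hand":1},{"tx":0,"ty":0.9,"tz":-0.6,"ax":0,"ay":0,"az":0,"hand":1},{"tx":0,"ty":1,"tz":-0.6,"ax":0,"ay":0,"az":0,"hand":1}]'
python3 - <<'E'
from h import *
d=snapshot("wrist");save("w4.png",d["pixels"])
E
python3 meas.py
```

```text
time: 5.0
tool_pos: [598.0, 123.7, 296.4]
tcp_rot: [179.9, 0.5, -4.7]
ft_force: [0.8, 0.4, 0.4]
finger_gap: 42.5
time: 5.42
tool_pos: [588.1, -27.9, 394.2]
tcp_rot: [179.9, -0.4, -4.7]
ft_force: [0.8, -0.4, -0.3]
finger_gap: 85.3
scene
 carton [ 459.  -372.6] [41.8 54.3] 6.3 65.8 259
 carton [ 567.3 -381. ] [39.6 53.1] 21.4 65.4 290
 carton [ 461.6 -223.7] [39.8 52.3] 7.9 65.4 298
 carton [ 585.7 -236.6] [40.8 52.5] 7.3 65.4 344
 carton [ 661.  -257.2] [36.1 33.8] 89.6 61.5 176
 carton [ 708.8 -154.1] [ 7.9 29. ] 38.9 64.8 85
 lane [471.7  14.7] [52.5 49.6] 88.3 77.7 428
 lane [598.3 122.8] [18.8 16.1] 86.6 75.8 79
side
 carton [ 570.2 -380.6] [36.6 60. ] 21.9 65.4 204
 carton [ 661.1 -254.5] [31.4 34.6] 37.0 61.6 97
 carton [ 461.2 -374.2] [39.7 58.4] 4.7 64.9 234
 carton [ 587.4 -235.1] [38.1 58.4] 5.6 65.4 235
 carton [ 462.1 -224.3] [39.4 57. ] 6.8 65.2 271
 lane [473.2  12.9] [53.4 48.5] 83.9 77.2 566
```

View pics/w4.png

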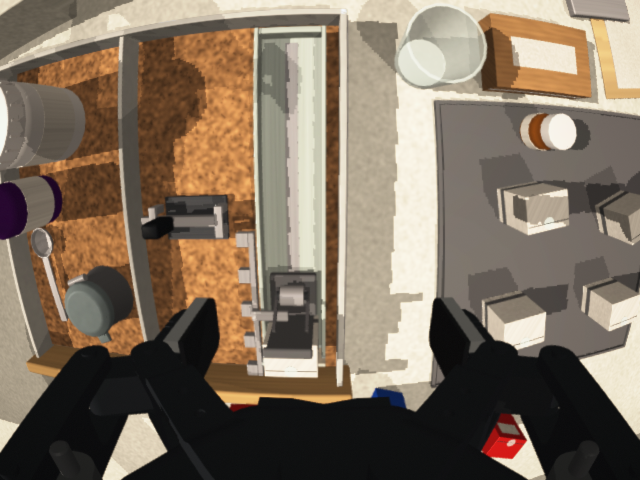

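```bash
python3 - <<'E'
from h import *
d=snapshot("wrist");a=np.radians(-4.8);ex=np.array([np.cos(a),np.sin(a)]);ey=np.array([-np.sin(a),np.cos(a)])
print(-d["R"].T@d["t"])
for nm,v,us in [("far",60,(230,345)),("mid",200,(230,345))]:
    g=cv2.cvtColor(d["pixels"],cv2.COLOR_RGB2GRAY)[v,us[0]:us[1]].astype(int)
    print(v,us[0],g.tolist())
c=d["pixels"][20:400,220:360];save("w4c.png",cv2.resize(c,(140*4,380*4))[0:600]);
c=d["pixels"][240:390,220:360];save("w4d.png",cv2.resize(c,(140*4,150*4),interpolation=cv2.INTER_CUBIC)[0:600])
E
python3 plan.py 400 -224 310 6
```

```text
[655.45338432 -32.45448472 360.05209039]
60 230 [124, 124, 122, 116, 109, 107, 110, 118, 123, 126, 127, 126, 129, 132, 137, 136, 127, 113, 99, 92, 95, 109, 145, 185, 196, 192, 147, 92, 76, 74, 77, 97, 107, 108, 111, 115, 116, 114, 114, 115, 114, 114, 114, 111, 111, 112, 114, 113, 110, 110, 113, 115, 114, 113, 108, 100, 96, 103, 137, 160, 165, 167, 167, 167, 178, 189, 188, 188, 200, 220, 224, 226, 225, 224, 224, 226, 227, 228, 228, 227, 228, 229, 224, 220, 202, 201, 198, 196, 196, 199, 197, 194, 224, 229, 224, 191, 122, 79, 74, 69, 66, 61, 57, 54, 51, 50, 52, 58, 70, 120, 181, 211, 222, 222, 221]
200 230 [74, 81, 93, 102, 106, 107, 106, 104, 103, 101, 100, 100, 98, 92, 87, 82, 83, 87, 91, 93, 86, 72, 73, 77, 119, 227, 225, 216, 174, 118, 90, 90, 105, 129, 144, 146, 149, 152, 150, 151, 149, 147, 147, 148, 150, 148, 144, 142, 145, 144, 146, 145, 146, 149, 149, 145, 138, 157, 190, 195, 193, 196, 197, 195, 194, 193, 195, 199, 206, 219, 224, 225, 225, 226, 226, 227, 228, 229, 230, 229, 228, 226, 224, 219, 207, 198, 197, 199, 200, 200, 200, 201, 218, 226, 222, 205, 156, 89, 69, 72, 77, 80, 80, 77, 72, 65, 57, 53, 60, 102, 180, 234, 232, 230, 229]
t 5.6167 pos [587.5 -26.2 389.5] rot [-1.7996e+02  1.0000e-02 -4.8300e+00] gap 85.6 F [ 0.   0.1 -0.6]
txyz [-1.134  1.419  0.529] axyz [-0.001  0.    -0.241] dist 283.9
```

View pics/w4d.png

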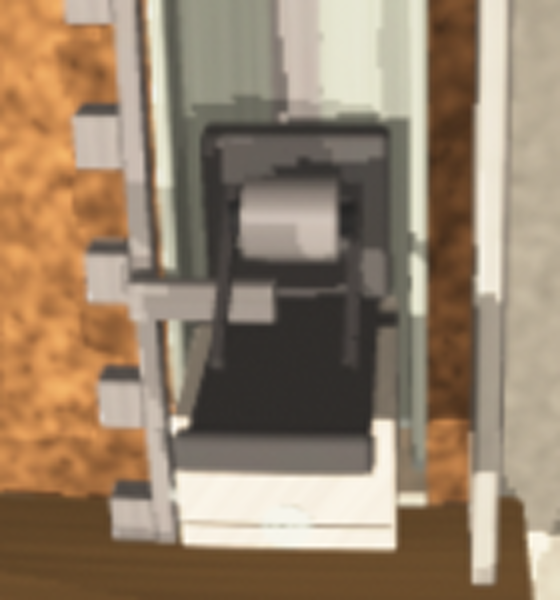

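View pics/w4c.png

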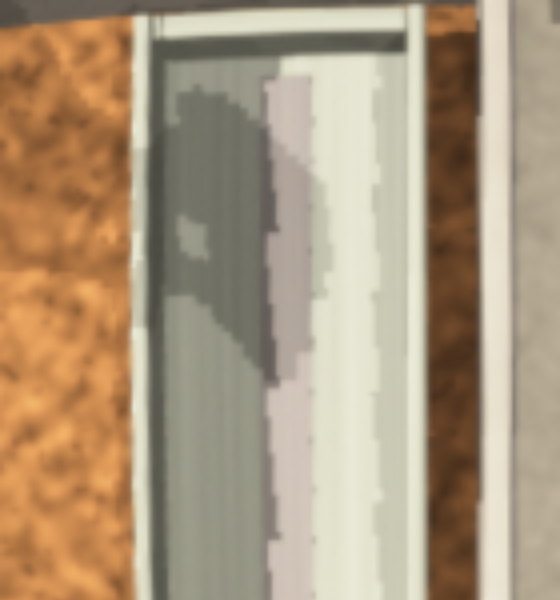

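```bash
python3 - <<'E'
from h import *
d=snapshot("wrist");a=np.radians(-4.8);ex=np.array([np.cos(a),np.sin(a)]);ey=np.array([-np.sin(a),np.cos(a)])
for nm,u,v,h in [("Lo",252,60,36),("Li",256.2,60,36),("Ri",321.7,60,36),("Ro",325.8,60,36),("Lo",254.2,200,36),("Li",258.3,200,36),("Ri",321.5,200,36),("Ro",326,200,36),("cFL",265.7,376.3,76),("cFR",319,377,76),("pL near",264,357.5,100),("pR near",312.7,357.5,100),("pfar",290,348.7,100)]:
    p=wplane(d,u,v,h);print(nm,np.round([p[:2]@ex,p[:2]@ey],1))
E
```

```text
Lo [729.7  86.1]
Li [729.5  82.4]
Ri [727.7  25.7]
Ro [727.7  22.2]
Lo [604.8  85.8]
Li [604.7  82.1]
Ri [604.3  26. ]
Ro [604.3  22. ]
cFL [447.1  78.3]
cFR [447.5  28.5]
pL near [484.4  73.6]
pR near [485.3  33.1]
pfar [493.7  51.5]
```

```bash
python3 - <<'E'
from h import *
d=snapshot("wrist");a=np.radians(-4.8);ex=np.array([np.cos(a),np.sin(a)]);ey=np.array([-np.sin(a),np.cos(a)])
c=d["pixels"][190:260,120:240];save("w4g.png",cv2.resize(c,None,fx=6,fy=6,interpolation=cv2.INTER_CUBIC))
E
```

```text
(no output)
```

View pics/w4g.png

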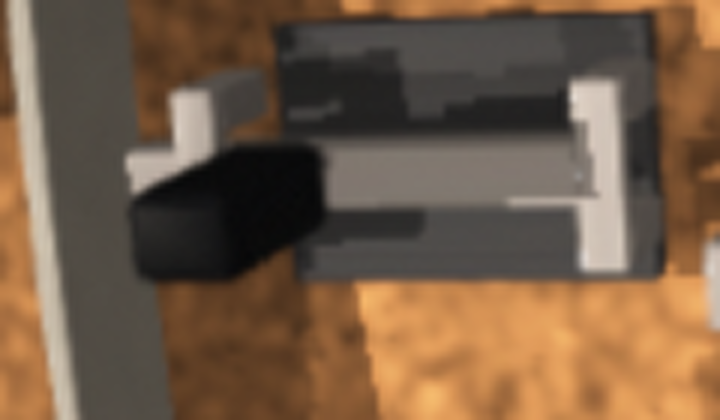

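```bash
python3 - <<'E'
from h import *
d=snapshot("wrist");a=np.radians(-4.8);ex=np.array([np.cos(a),np.sin(a)]);ey=np.array([-np.sin(a),np.cos(a)])
for u,v in [(142.2,230),(158.7,230),(150,224),(150,236.3)]:
    p=wplane(d,u,v,76);print(np.round([p[:2]@ex,p[:2]@ey],1))
print(np.array([600.2,122.6])@ex,np.array([600.2,122.6])@ey)
E
```

```text
[587.1 179.8]
[587.  163.6]
[592.3 171.4]
[581.6 172.7]
587.8361105290107 172.393466112045
```

```bash
python3 -m jog '[{"tx":-0.2,"ty":0.25,"tz":0,"ax":0,"ay":0,"az":0,"hand":1},{"tx":-0.4,"ty":0.45,"tz":0,"ax":0,"ay":0,"az":0,"hand":1},{"tx":-0.6,"ty":0.7,"tz":0,"ax":0,"ay":0,"az":-0.1,"hand":1},{"tx":-0.8,"ty":0.95,"tz":0.1,"ax":0,"ay":0,"az":-0.24,"hand":1},{"tx":-0.85,"ty":1,"tz":0.2,"ax":0,"ay":0,"az":-0.24,"hand":1}]'
python3 plan.py 400 -224 310 6
```

```text
time: 6.18
tool_pos: [447.5, -165.5, 361.7]
tcp_rot: [179.8, -0.2, 6.6]
ft_force: [-0.1, -0.2, 0.8]
finger_gap: 85.3
t 6.1833 pos [ 447.5 -165.5  361.7] rot [179.84  -0.2    6.57] gap 85.3 F [-0.1 -0.2  0.8]
txyz [-0.361  0.35   0.345] axyz [ 0.003 -0.005  0.013] dist 91.4
```

```bash
python3 -m jog '[{"tx":-0.2,"ty":0.2,"tz":0.1,"ax":0,"ay":0,"az":0.01,"hand":1},{"tx":-0.35,"ty":0.35,"tz":0.3,"ax":0,"ay":0,"az":0.01,"hand":1},{"tx":-0.35,"ty":0.35,"tz":0.3,"ax":0,"ay":0,"az":0.01,"hand":1},{"tx":-0.35,"ty":0.35,"tz":0.3,"ax":0,"ay":0,"az":0.01,"hand":1}]'
cat > wt.py <<'E'
import sys
from h import *
# white top face in wrist image -> world rect at height h
d=snapshot("wrist");save(sys.argv[1],d["pixels"])
E
python3 wt.py w5.png; python3 plan.py 462 -224 204 6
```

```text
time: 6.52
tool_pos: [400.0, -222.4, 312.2]
tcp_rot: [-179.8, 0.2, 5.5]
ft_force: [-0.1, 1.1, 0.0]
finger_gap: 85.6
t 6.5667 pos [ 401.2 -222.1  313.9] rot [-1.799e+02  7.000e-02  5.560e+00] gap 85.5 F [-0.   0.1 -0.1]
txyz [0.403 0.053 0.732] axyz [-0.002  0.002 -0.01 ] dist 125.6
```

View pics/w5.png

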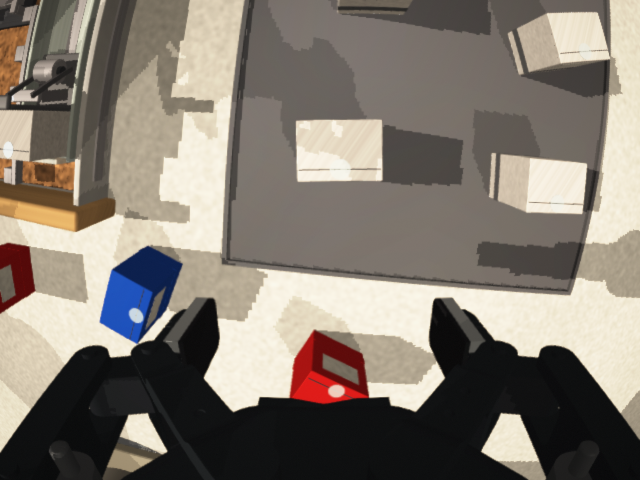

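```bash
cat > rect.py <<'E'
import sys,json
from h import *
d=snapshot("wrist");h=float(sys.argv[1]);
P=np.array([wplane(d,u,v,h)[:2] for u,v in json.loads(sys.argv[2])])
r=cv2.minAreaRect(P.astype(np.float32));print("mean",P.mean(0).round(1),"rect",r, "edges",np.round(np.linalg.norm(P-np.roll(P,-1,0),axis=1),1))
E
python3 rect.py 65 '[[296,120],[382,119],[383,181],[298,182]]'; python3 rect.py 65 '[[530,156],[587,162],[584,213],[527,212]]'
```

```text
mean [ 464.6 -224.2] rect ((464.5467529296875, -224.33273315429688), (36.85367202758789, 50.49516677856445), 6.758244514465332) edges [50.  36.9 50.4 36.7]
mean [ 464.8 -376.6] rect ((464.9321594238281, -376.8341979980469), (37.437618255615234, 52.58130645751953), 6.646003723144531) edges [51.1 36.9 52.  37.4]
```

```bash
python3 plan.py 464.3 -224.2 204 6.7; python3 -m jog '[{"tx":0.2,"ty":0.03,"tz":0,"ax":0,"ay":0,"az":-0.025,"hand":1},{"tx":0.418,"ty":0.063,"tz":0.1,"ax":0,"ay":0,"az":-0.025,"hand":1},{"tx":0.418,"ty":0.063,"tz":0.3,"ax":0,"ay":0,"az":-0.025,"hand":1},{"tx":0.418,"ty":0.063,"tz":0.4,"ax":0,"ay":0,"az":-0.025,"hand":1},{"tx":0.418,"ty":0.063,"tz":0.4,"ax":0,"ay":0,"az":-0.025,"hand":1}]'; python3 plan.py 464.3 -224.2 204 6.7;  python3 wt.py w6.png
```

```text
t 6.6667 pos [ 402.5 -221.8  315.7] rot [ 1.7998e+02 -8.0000e-02  5.6800e+00] gap 85.4 F [0.8 0.1 0.4]
txyz [0.407 0.056 0.745] axyz [ 0.001 -0.002 -0.023] dist 127.7
time: 7.08
tool_pos: [465.0, -223.7, 251.6]
tcp_rot: [-179.8, 0.2, 6.9]
ft_force: [-0.9, 0.8, -1.3]
finger_gap: 85.1
t 7.0833 pos [ 465.  -223.7  251.6] rot [-179.8     0.23    6.9 ] gap 85.1 F [-0.9  0.8 -1.3]
txyz [-0.004  0.004  0.318] axyz [-0.005  0.005  0.004] dist 47.7
```

View pics/w6.png

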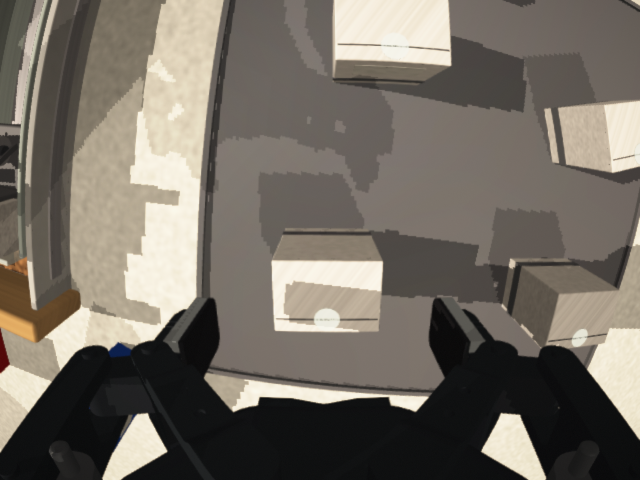

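```bash
python3 rect.py 65 '[[272,261],[383,261],[380,331],[275,332]]'; python3 -m jog '[{"tx":0,"ty":0.005,"tz":0.2,"ax":0,"ay":0,"az":0,"hand":1},{"tx":0,"ty":0.005,"tz":0.34,"ax":0,"ay":0,"az":0,"hand":1},{"tx":0,"ty":0.005,"tz":0.34,"ax":0,"ay":0,"az":0,"hand":1},{"tx":0,"ty":0.005,"tz":0.34,"ax":0,"ay":0,"az":0,"hand":1}]'; python3 plan.py 464.3 -224.2 204 6.7
```

```text
mean [ 462.1 -225.3] rect ((462.25335693359375, -225.15353393554688), (36.658939361572266, 51.22633743286133), 7.4558916091918945) edges [50.2 36.2 51.2 36.7]
time: 7.52
tool_pos: [465.1, -226.5, 204.9]
tcp_rot: [180.0, -0.0, 6.8]
ft_force: [-0.0, -0.6, 0.8]
finger_gap: 85.8
t 7.5167 pos [ 465.1 -226.5  204.9] rot [ 1.80e+02 -1.00e-02  6.75e+00] gap 85.8 F [-0.  -0.6  0.8]
txyz [-0.004 -0.016  0.006] axyz [ 0.    -0.     0.001] dist 2.6
```

```bash
python3 -m jog '[{"tx":-0.01,"ty":-0.01,"tz":0.007,"ax":0,"ay":0,"az":0,"hand":1},{"tx":-0.01,"ty":-0.01,"tz":0.007,"ax":0,"ay":0,"az":0,"hand":0.5},{"tx":-0.01,"ty":-0.01,"tz":0.007,"ax":0,"ay":0,"az":0,"hand":0.4},{"tx":-0.01,"ty":-0.01,"tz":0.007,"ax":0,"ay":0,"az":0,"hand":0.4},{"tx":-0.01,"ty":-0.01,"tz":0.007,"ax":0,"ay":0,"az":0,"hand":0.4}]' 80; python3 plan.py 464.3 -224.2 204 6.7;python3 wt.py w7.png
```

```text
time: 7.93
tool_pos: [463.9, -225.8, 204.4]
tcp_rot: [179.9, -0.1, 6.7]
ft_force: [1.7, -1.7, 9.6]
finger_gap: 49.2
t 7.9333 pos [ 463.9 -225.8  204.4] rot [ 1.799e+02 -1.300e-01  6.730e+00] gap 49.2 F [ 1.7 -1.7  9.6]
txyz [ 0.004 -0.01   0.002] axyz [ 0.002 -0.003  0.001] dist 1.7
```

View pics/w7.png

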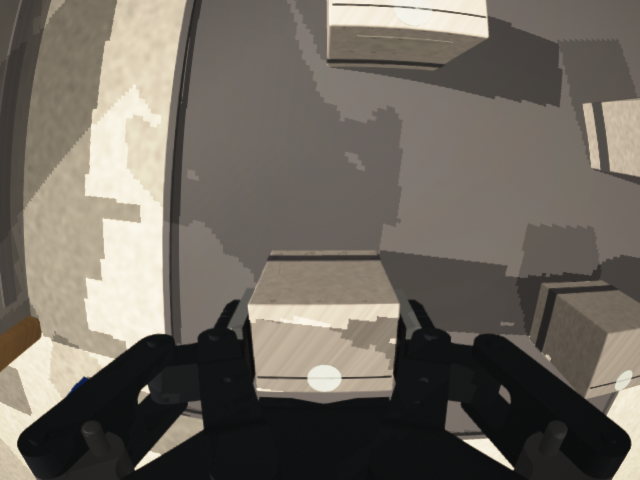

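```bash
python3 rect.py 65 '[[249,304],[397,304],[393,391],[257,391]]';python3 -m jog '[{"tx":0,"ty":0,"tz":-0.1,"ax":0,"ay":0,"az":0,"hand":0.4},{"tx":0,"ty":0,"tz":-0.35,"ax":0,"ay":0,"az":0,"hand":0.4},{"tx":0,"ty":0,"tz":-0.6,"ax":0,"ay":0,"az":0,"hand":0.4},{"tx":0,"ty":0,"tz":-0.85,"ax":0,"ay":0,"az":0,"hand":0.4},{"tx":0,"ty":0,"tz":-0.85,"ax":0,"ay":0,"az":0,"hand":0.4}]'; python3 plan.py 480 16 330 -4.8;python3 wt.py w8.png
```

```text
mean [ 463.1 -225.5] rect ((463.1487121582031, -225.94131469726562), (36.156837463378906, 50.298336029052734), 6.560190200805664) edges [48.4 36.2 50.3 36.1]
time: 8.45
tool_pos: [465.3, -226.7, 339.6]
tcp_rot: [179.5, -0.6, 6.7]
ft_force: [0.8, -1.1, -0.1]
finger_gap: 49.0
t 8.45 pos [ 465.3 -226.7  339.6] rot [179.53  -0.6    6.73] gap 49.0 F [ 0.8 -1.1 -0.1]
txyz [ 0.286 -1.596  0.054] axyz [ 0.009 -0.014  0.256] dist 243.3
```

View pics/w8.png

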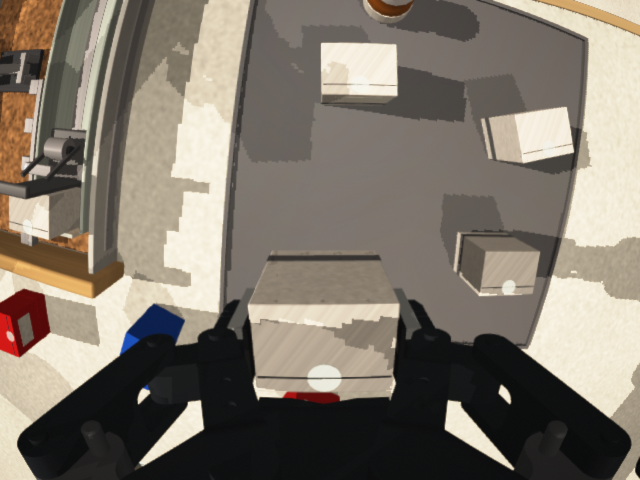

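```bash
python3 -m jog '[{"tx":0,"ty":-0.25,"tz":0,"ax":0,"ay":0,"az":0,"hand":0.4},{"tx":0.05,"ty":-0.5,"tz":0,"ax":0,"ay":0,"az":0.08,"hand":0.4},{"tx":0.1,"ty":-0.75,"tz":0,"ax":0,"ay":0,"az":0.2,"hand":0.4},{"tx":0.1,"ty":-0.95,"tz":0,"ax":0,"ay":0,"az":0.256,"hand":0.4},{"tx":0.1,"ty":-0.95,"tz":0,"ax":0,"ay":0,"az":0.256,"hand":0.4}]'; python3 plan.py 466 15.1 330 -4.8
```

```text
time: 8.92
tool_pos: [460.5, -77.7, 328.9]
tcp_rot: [-179.9, 0.1, -4.8]
ft_force: [0.1, -1.4, 0.2]
finger_gap: 49.3
t 8.9167 pos [460.5 -77.7 328.9] rot [-1.7985e+02  1.4000e-01 -4.7700e+00] gap 49.3 F [ 0.1 -1.4  0.2]
txyz [-0.015 -0.62  -0.006] axyz [-0.003  0.003  0.001] dist 93.0
```

```bash
python3 -m jog '[{"tx":-0.005,"ty":-0.25,"tz":0,"ax":0,"ay":0,"az":0,"hand":0.4},{"tx":-0.012,"ty":-0.5,"tz":0,"ax":0,"ay":0,"az":0,"hand":0.4},{"tx":-0.015,"ty":-0.62,"tz":0,"ax":0,"ay":0,"az":0,"hand":0.4},{"tx":-0.015,"ty":-0.62,"tz":0,"ax":0,"ay":0,"az":0,"hand":0.4},{"tx":-0.015,"ty":-0.62,"tz":0,"ax":0,"ay":0,"az":0,"hand":0.4}]'; python3 plan.py 466 15.1 282 -4.8; python3 wt.py w9.png
```

```text
time: 9.33
tool_pos: [466.5, 11.4, 329.4]
tcp_rot: [180.0, 0.1, -4.6]
ft_force: [0.2, -0.4, -0.7]
finger_gap: 49.1
t 9.3333 pos [466.5  11.4 329.4] rot [ 1.7998e+02  8.0000e-02 -4.6400e+00] gap 49.1 F [ 0.2 -0.4 -0.7]
txyz [-0.005 -0.024  0.316] axyz [0.    0.002 0.004] dist 47.5
```

View pics/w9.png

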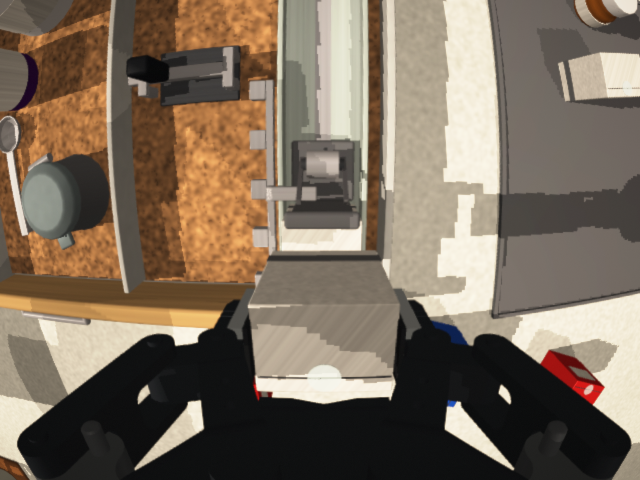

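```bash
cat > lane.py <<'E'
from h import *
d=snapshot("wrist");a=np.radians(-4.8);ex=np.array([np.cos(a),np.sin(a)]);ey=np.array([-np.sin(a),np.cos(a)])
s=sense();t=s["tool_pos"][:2];print("tcp along/across",np.round([t@ex,t@ey],1),"cam",(-d["R"].T@d["t"]).round(1))
g=cv2.cvtColor(d["pixels"],cv2.COLOR_RGB2GRAY).astype(float)
hsv=cv2.cvtColor(d["pixels"],cv2.COLOR_RGB2HSV)
for v in (20,60,100):
    # greenish channel mask: not brown (sat low)
    sat=hsv[v,:,1].astype(int); br=np.where(sat>110)[0]; 
    us=[u for u in range(240,420)]
    run=[];m=(hsv[v,:,1]<110)
    # longest run of low saturation containing col 325
    l=r=325
    while m[l-1]: l-=1
    while m[r+1] and r<639: r+=1
    A=wplane(d,l-.5,v,36);B=wplane(d,r+.5,v,36)
    print(v,l,r,"across",round(A[:2]@ey,1),round(B[:2]@ey,1),"mid",round((A+B)[:2]@ey/2,1))
E
python3 lane.py
```

```text
tcp along/across [464.2  49.2] cam [534.5   5.9 299.1]
20 276 366 across 84.6 20.3 mid 52.4
60 275 367 across 84.9 19.8 mid 52.4
100 275 367 across 84.8 19.8 mid 52.3
```

```bash
python3 plan.py 466 14.4 282 -4.8;  python3 -m jog '[{"tx":-0.003,"ty":-0.02,"tz":0,"ax":0,"ay":0,"az":0,"hand":0.4},{"tx":-0.003,"ty":-0.02,"tz":0,"ax":0,"ay":0,"az":0,"hand":0.4},{"tx":-0.003,"ty":-0.02,"tz":0,"ax":0,"ay":0,"az":0,"hand":0.4}]'; python3 plan.py 466 14.4 282 -4.8; python3 lane.py
```

```text
t 9.4333 pos [466.7  10.2 329.6] rot [ 1.7997e+02  6.0000e-02 -4.7900e+00] gap 48.9 F [ 0.1 -0.6 -0.5]
txyz [-0.006 -0.028  0.317] axyz [0.001 0.001 0.   ] dist 47.8
time: 9.68
tool_pos: [466.6, 13.2, 330.1]
tcp_rot: [180.0, 0.0, -4.9]
ft_force: [-1.1, 0.2, 0.1]
finger_gap: 49.2
t 9.6833 pos [466.6  13.2 330.1] rot [ 1.7999e+02  1.0000e-02 -4.8600e+00] gap 49.2 F [-1.1  0.2  0.1]
txyz [-0.005 -0.008  0.321] axyz [ 0.     0.    -0.001] dist 48.1
tcp along/across [463.9  52.2] cam [534.6   8.3 299.9]
20 279 369 across 84.9 20.3 mid 52.6
60 279 370 across 84.6 20.0 mid 52.3
100 279 370 across 84.5 20.1 mid 52.3
```

```bash
python3 -m jog '[{"tx":-0.005,"ty":-0.005,"tz":0.15,"ax":0,"ay":0,"az":0,"hand":0.4},{"tx":-0.005,"ty":-0.005,"tz":0.28,"ax":0,"ay":0,"az":0,"hand":0.4},{"tx":-0.005,"ty":-0.005,"tz":0.318,"ax":0,"ay":0,"az":0,"hand":0.4},{"tx":-0.005,"ty":-0.005,"tz":0.318,"ax":0,"ay":0,"az":0,"hand":0.4},{"tx":-0.005,"ty":-0.005,"tz":0.318,"ax":0,"ay":0,"az":0,"hand":0.4}]'; python3 plan.py 466 14.4 282 -4.8; python3 wt.py w10.png; python3 - <<'E'
from h import *
d=snapshot("side");save("s10.png",cv2.resize(d["pixels"][150:320,200:400],None,fx=3.5,fy=3.5,interpolation=cv2.INTER_CUBIC))
E
```

```text
time: 10.15
tool_pos: [466.0, 14.5, 282.8]
tcp_rot: [180.0, 0.0, -4.8]
ft_force: [0.1, 0.8, -0.0]
finger_gap: 49.3
t 10.15 pos [466.   14.5 282.8] rot [ 1.80e+02  3.00e-02 -4.81e+00] gap 49.3 F [ 0.1  0.8 -0. ]
txyz [-0.     0.     0.006] axyz [ 0.     0.001 -0.   ] dist 0.8
```

View pics/w10.png

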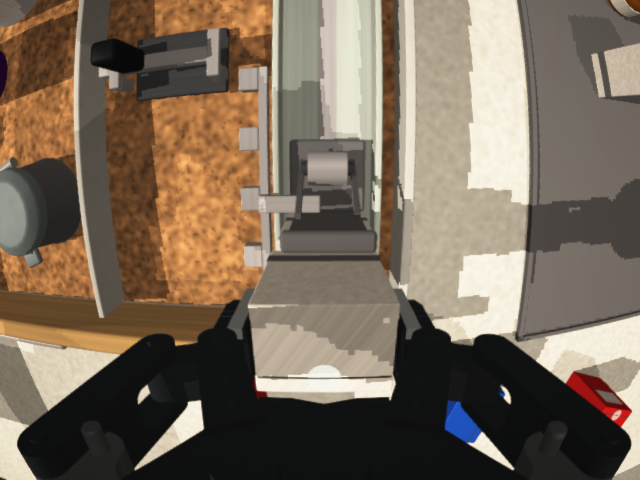

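View pics/s10.png

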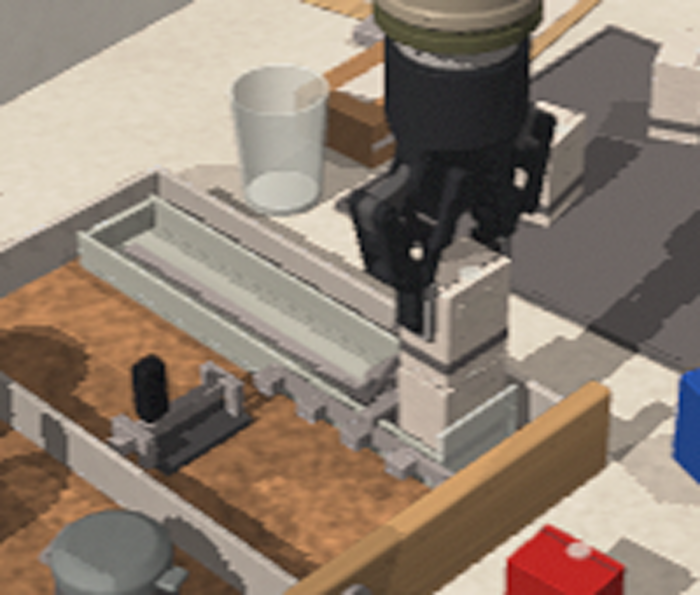

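```bash
python3 -m jog '[{"tx":0.06,"ty":0,"tz":0.005,"ax":0,"ay":0,"az":0,"hand":0.4},{"tx":0.12,"ty":0,"tz":0.005,"ax":0,"ay":0,"az":0,"hand":0.4},{"tx":0.18,"ty":0,"tz":0.005,"ax":0,"ay":0,"az":0,"hand":0.4},{"tx":0.24,"ty":0,"tz":0.005,"ax":0,"ay":0,"az":0,"hand":0.4},{"tx":0.295,"ty":0,"tz":0.005,"ax":0,"ay":0,"az":0,"hand":0.4}]'; python3 -m jog '[{"tx":0,"ty":0,"tz":0,"ax":0,"ay":0,"az":0,"hand":0.4},{"tx":0,"ty":0,"tz":0,"ax":0,"ay":0,"az":0,"hand":0.4}]'; python3 plan.py 510 10.8 282 -4.8; python3 wt.py w11.png; python3 - <<'E'
from h import *
d=snapshot("side");save("s11.png",cv2.resize(d["pixels"][150:320,200:400],None,fx=3.5,fy=3.5,interpolation=cv2.INTER_CUBIC))
E
```

```text
time: 10.67
tool_pos: [510.7, 10.9, 282.7]
tcp_rot: [180.0, -0.0, -4.8]
ft_force: [-4.6, -0.4, 2.1]
finger_gap: 49.2
time: 10.83
tool_pos: [510.3, 10.9, 282.0]
tcp_rot: [180.0, 0.0, -4.8]
ft_force: [-4.2, -0.6, 1.8]
finger_gap: 48.8
t 10.8333 pos [510.3  10.9 282. ] rot [180.     0.    -4.79] gap 48.8 F [-4.2 -0.6  1.8]
txyz [-0.002  0.001  0.   ] axyz [0. 0. 0.] dist 0.3
```

View pics/w11.png

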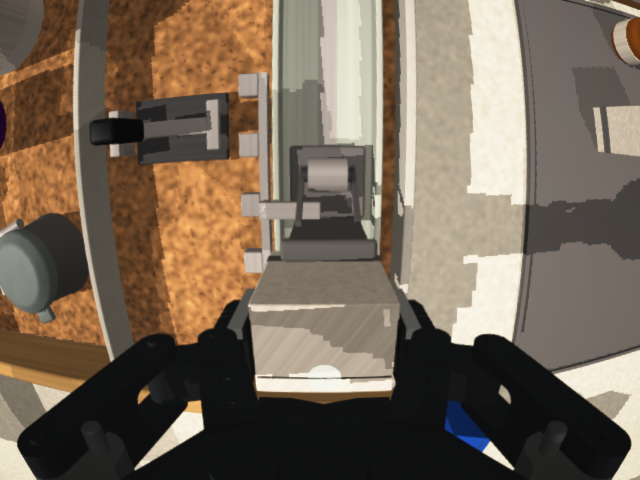

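View pics/s11.png

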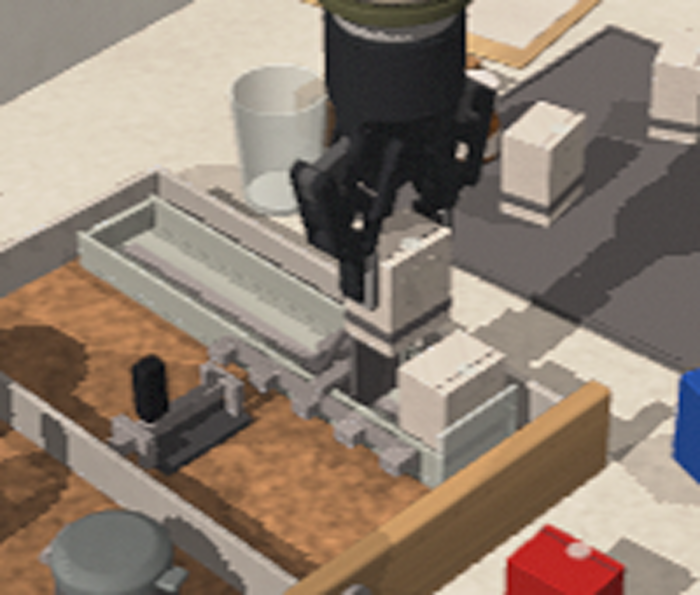

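```bash
python3 -m jog '[{"tx":0,"ty":0,"tz":0.04,"ax":0,"ay":0,"az":0,"hand":0.4},{"tx":0,"ty":0,"tz":0.08,"ax":0,"ay":0,"az":0,"hand":0.4},{"tx":0,"ty":0,"tz":0.12,"ax":0,"ay":0,"az":0,"hand":0.4},{"tx":0,"ty":0,"tz":0.12,"ax":0,"ay":0,"az":0,"hand":0.4}]'; python3 -m jog '[{"tx":0,"ty":0,"tz":0.06,"ax":0,"ay":0,"az":0,"hand":0.4},{"tx":0,"ty":0,"tz":0.12,"ax":0,"ay":0,"az":0,"hand":0.4},{"tx":0,"ty":0,"tz":0.18,"ax":0,"ay":0,"az":0,"hand":0.4},{"tx":0,"ty":0,"tz":0.18,"ax":0,"ay":0,"az":0,"hand":0.4}]';  python3 wt.py w12.png; python3 - <<'E'
from h import *
d=snapshot("side");save("s12.png",cv2.resize(d["pixels"][150:320,200:400],None,fx=3.5,fy=3.5,interpolation=cv2.INTER_CUBIC))
E
```

```text
time: 11.27
tool_pos: [509.1, 11.0, 261.7]
tcp_rot: [-180.0, 0.2, -4.8]
ft_force: [-3.6, 0.1, -3.2]
finger_gap: 49.3
time: 11.6
tool_pos: [508.9, 11.0, 234.0]
tcp_rot: [180.0, 0.2, -4.8]
ft_force: [-4.8, 1.4, -3.5]
finger_gap: 49.3
```

View pics/w12.png

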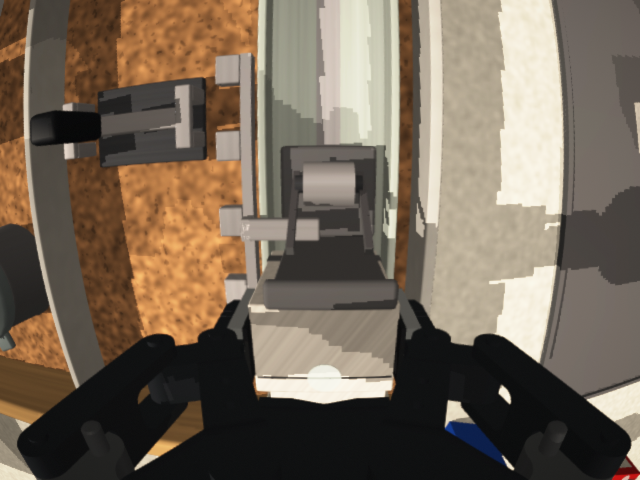

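View pics/s12.png

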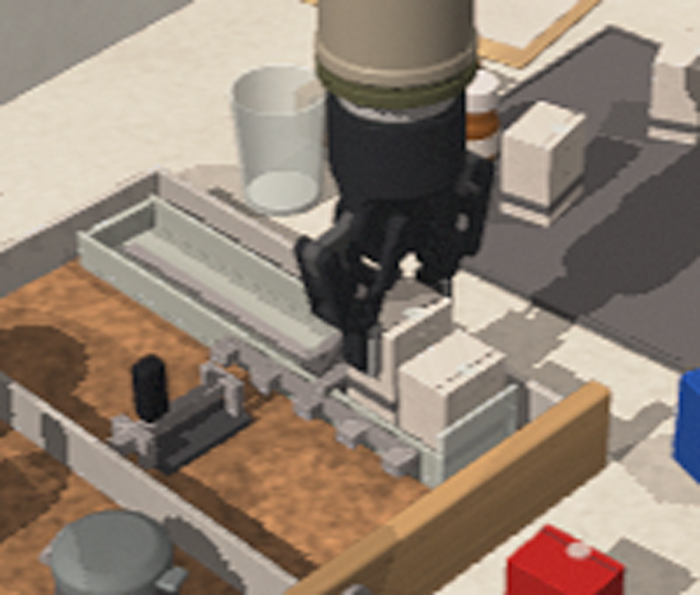

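```bash
python3 lane.py; python3 - <<'E'
from h import *
d=snapshot("wrist");a=np.radians(-4.8);ey=np.array([-np.sin(a),np.cos(a)])
for u,v,h in [(268,305,100),(397,305,100),(251,306,96),(397,306,96)]: print(np.round(wplane(d,u,v,h)[:2]@ey,1))
E
```

```text
tcp along/across [506.8  53.7] cam [577.1   6.3 204.8]
20 259 398 across 84.3 20.4 mid 52.3
60 258 399 across 84.4 20.2 mid 52.3
100 258 399 across 84.4 20.3 mid 52.3
72.1
31.4
78.5
30.5
```

```bash
python3 -m jog '[{"tx":0.006,"ty":0.011,"tz":0.02,"ax":0,"ay":0,"az":0,"hand":0.4},{"tx":0.006,"ty":0.011,"tz":0.06,"ax":0,"ay":0,"az":0,"hand":0.4},{"tx":0.006,"ty":0.011,"tz":0.1,"ax":0,"ay":0,"az":0,"hand":0.4},{"tx":0.006,"ty":0.011,"tz":0.1,"ax":0,"ay":0,"az":0,"hand":0.4}]'; python3 -m jog '[{"tx":0,"ty":0,"tz":0.015,"ax":0,"ay":0,"az":0,"hand":0.4},{"tx":0,"ty":0,"tz":0.02,"ax":0,"ay":0,"az":0,"hand":0.4},{"tx":0,"ty":0,"tz":0.02,"ax":0,"ay":0,"az":0,"hand":0.4}]';  python3 wt.py w13.png;python3 plan.py 510 10.8 215.5 -4.8; python3 - <<'E'
from h import *
d=snapshot("side");save("s13.png",cv2.resize(d["pixels"][150:320,200:400],None,fx=3.5,fy=3.5,interpolation=cv2.INTER_CUBIC))
E
```

```text
time: 12.13
tool_pos: [510.4, 9.2, 220.6]
tcp_rot: [180.0, 0.1, -4.8]
ft_force: [-3.7, 0.3, -2.8]
finger_gap: 49.3
time: 12.38
tool_pos: [510.7, 9.2, 218.6]
tcp_rot: [180.0, 0.0, -4.8]
ft_force: [-3.0, -0.4, -0.7]
finger_gap: 49.1
t 12.4333 pos [510.7   9.2 218.6] rot [ 1.80e+02  2.00e-02 -4.79e+00] gap 49.0 F [-3.5 -0.1 -1.8]
txyz [-0.006 -0.01   0.021] axyz [0.    0.001 0.   ] dist 3.5
```

View pics/w13.png

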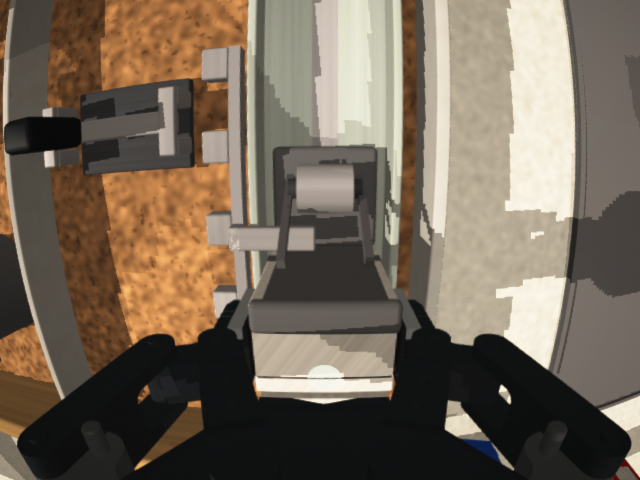

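View pics/s13.png

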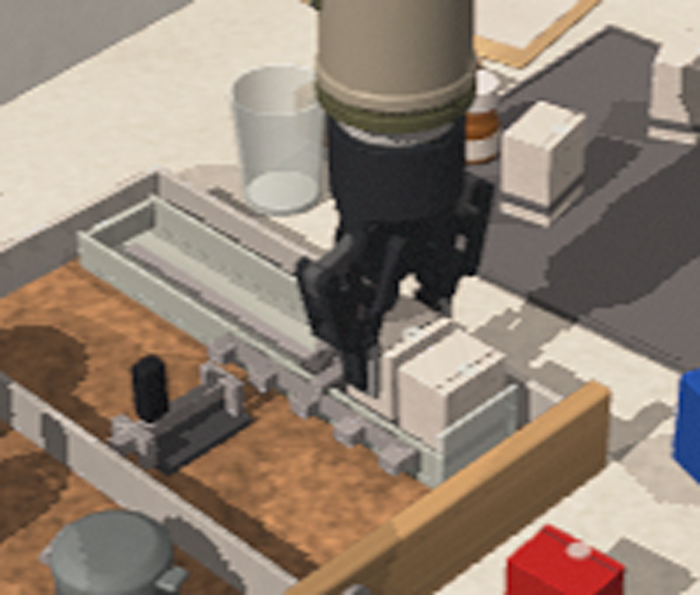

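```bash
python3 -m jog '[{"tx":0,"ty":0,"tz":0.01,"ax":0,"ay":0,"az":0,"hand":0.4},{"tx":0,"ty":0,"tz":0.02,"ax":0,"ay":0,"az":0,"hand":0.4},{"tx":0,"ty":0,"tz":0.02,"ax":0,"ay":0,"az":0,"hand":0.4}]'; python3 plan.py 510 10.8 215.5 -4.8
```

```text
time: 12.73
tool_pos: [510.9, 9.3, 215.7]
tcp_rot: [-180.0, -0.0, -4.8]
ft_force: [-3.0, 0.2, 0.7]
finger_gap: 48.7
t 12.7333 pos [510.9   9.3 215.7] rot [-1.80e+02 -1.00e-02 -4.79e+00] gap 48.7 F [-3.   0.2  0.7]
txyz [-0.007 -0.01   0.001] axyz [-0. -0.  0.] dist 1.8
```

```bash
python3 -m jog '[{"tx":-0.01,"ty":0,"tz":0.005,"ax":0,"ay":0,"az":0,"hand":0.4},{"tx":-0.02,"ty":0,"tz":0.005,"ax":0,"ay":0,"az":0,"hand":0.4},{"tx":-0.02,"ty":0,"tz":0.005,"ax":0,"ay":0,"az":0,"hand":0.4}]'; python3 plan.py 510 10.8 215.5 -4.8
```

```text
time: 12.98
tool_pos: [507.9, 9.5, 215.4]
tcp_rot: [-180.0, -0.0, -4.8]
ft_force: [-2.9, 0.7, 2.0]
finger_gap: 49.1
t 12.9833 pos [507.9   9.5 215.4] rot [-1.80e+02 -5.00e-02 -4.79e+00] gap 49.1 F [-2.9  0.7  2. ]
txyz [ 0.013 -0.01  -0.001] axyz [-0.    -0.001  0.   ] dist 2.5
```

```bash
python3 -m jog '[{"tx":0,"ty":0,"tz":0,"ax":0,"ay":0,"az":0,"hand":0.75},{"tx":0,"ty":0,"tz":0,"ax":0,"ay":0,"az":0,"hand":0.75},{"tx":0,"ty":0,"tz":0,"ax":0,"ay":0,"az":0,"hand":0.75},{"tx":0,"ty":0,"tz":-0.1,"ax":0,"ay":0,"az":0,"hand":0.75},{"tx":0,"ty":0,"tz":-0.35,"ax":0,"ay":0,"az":0,"hand":0.75}]'; python3 -m jog '[{"tx":-0.1,"ty":0,"tz":-0.25,"ax":0,"ay":0,"az":0,"hand":1},{"tx":-0.3,"ty":0,"tz":-0.5,"ax":0,"ay":0,"az":0,"hand":1},{"tx":-0.4,"ty":0.15,"tz":-0.6,"ax":0,"ay":0,"az":0,"hand":1},{"tx":-0.4,"ty":0.35,"tz":-0.6,"ax":0,"ay":0,"az":0,"hand":1},{"tx":-0.4,"ty":0.35,"tz":-0.6,"ax":0,"ay":0,"az":0,"hand":1}]';  python3 wt.py w14.png;python3 plan.py 460 -374 310 6.7; python3 - <<'E'
from h import *
d=snapshot("side");save("s14.png",cv2.resize(d["pixels"][150:320,200:400],None,fx=3.5,fy=3.5,interpolation=cv2.INTER_CUBIC))
E
python3 meas.py
```

```text
time: 13.4
tool_pos: [505.3, 9.6, 262.7]
tcp_rot: [-180.0, 0.6, -4.8]
ft_force: [-0.3, 0.0, -0.3]
finger_gap: 63.9
time: 13.82
tool_pos: [443.5, -40.8, 360.2]
tcp_rot: [179.8, -0.3, -4.9]
ft_force: [0.1, -1.5, 0.1]
finger_gap: 85.4
t 13.8667 pos [443.6 -39.4 358.9] rot [179.95  -0.2   -4.95] gap 85.4 F [-0.   0.3  0.2]
txyz [0.3   2.212 0.329] axyz [ 0.002 -0.004 -0.259] dist 338.5
scene
 carton [ 458.6 -371.1] [39.6 54.7] 4.2 65.3 260
 carton [ 569.  -380.3] [41.6 52.2] 20.2 65.5 294
 carton [ 586.6 -237.4] [38.6 51.5] 7.4 65.5 338
 carton [ 661.  -257.1] [35.8 33.7] 12.4 61.7 170
 carton [ 708.8 -153.7] [ 8.  29.6] 41.3 64.6 82
 lane [489.5  10.8] [53.7 83.8] 85.6 77.1 782
 lane [599.5 122.9] [17.9 13.8] 88.3 75.6 75
side
 carton [ 570.5 -380.3] [36.6 60.5] 19.3 65.4 198
 carton [ 460.6 -371.4] [39.5 60.8] 8.2 65.2 231
 carton [ 587.3 -236.7] [39.4 57.4] 5.2 65.3 226
 lane [491.4  11.9] [54.  86.4] 84.7 76.8 864
```

View pics/w14.png

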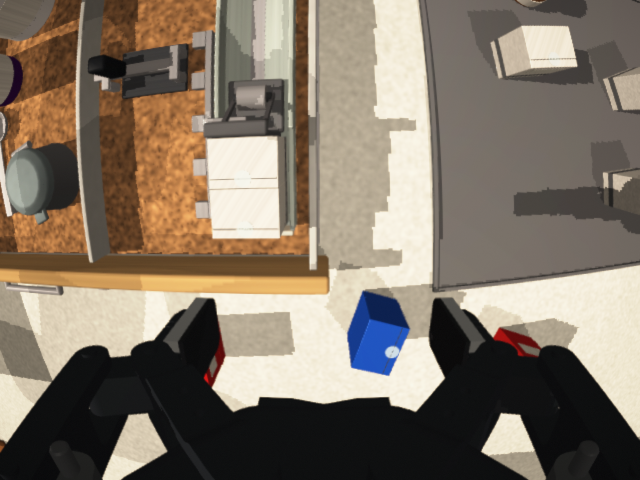

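View pics/s14.png

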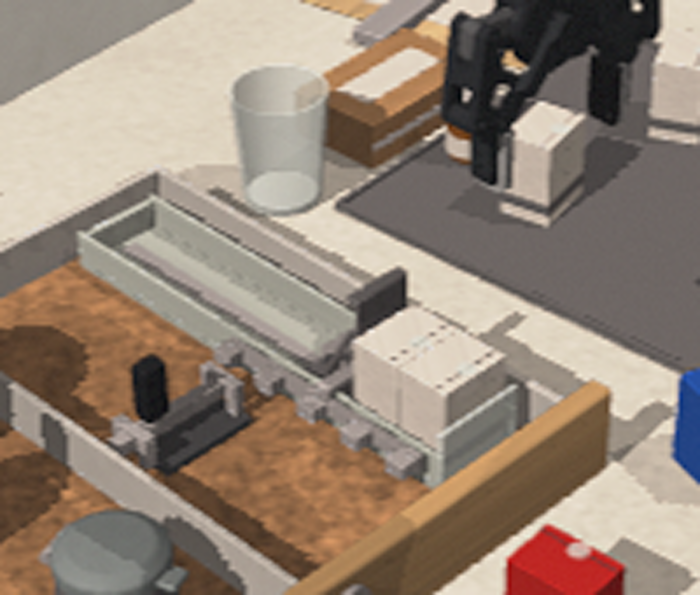

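```bash
python3 -m jog '[{"tx":0,"ty":0.25,"tz":0,"ax":0,"ay":0,"az":0,"hand":1},{"tx":0,"ty":0.5,"tz":0,"ax":0,"ay":0,"az":0,"hand":1},{"tx":0,"ty":0.75,"tz":0,"ax":0,"ay":0,"az":0,"hand":1},{"tx":0,"ty":1,"tz":0.1,"ax":0,"ay":0,"az":0,"hand":1},{"tx":0,"ty":1,"tz":0.1,"ax":0,"ay":0,"az":0,"hand":1}]';python3 -m jog '[{"tx":-0.05,"ty":0.25,"tz":0,"ax":0,"ay":0,"az":-0.1,"hand":1},{"tx":-0.1,"ty":0.5,"tz":0,"ax":0,"ay":0,"az":-0.2,"hand":1},{"tx":-0.1,"ty":0.75,"tz":0.1,"ax":0,"ay":0,"az":-0.259,"hand":1},{"tx":-0.1,"ty":1,"tz":0.2,"ax":0,"ay":0,"az":-0.259,"hand":1},{"tx":-0.1,"ty":1,"tz":0.2,"ax":0,"ay":0,"az":-0.259,"hand":1}]'; python3 plan.py 400 -374 310 6.7; python3 wt.py w15.png
```

```text
time: 14.43
tool_pos: [430.2, -191.2, 339.7]
tcp_rot: [180.0, 0.2, -5.0]
ft_force: [-0.2, -0.3, -1.4]
finger_gap: 85.2
time: 14.85
tool_pos: [402.4, -338.9, 307.8]
tcp_rot: [-179.8, 0.3, 6.7]
ft_force: [-0.2, 1.2, 0.2]
finger_gap: 85.6
t 14.85 pos [ 402.4 -338.9  307.8] rot [-179.82    0.26    6.74] gap 85.6 F [-0.2  1.2  0.2]
txyz [-0.043  0.23  -0.015] axyz [-0.004  0.006  0.001] dist 35.2
```

View pics/w15.png

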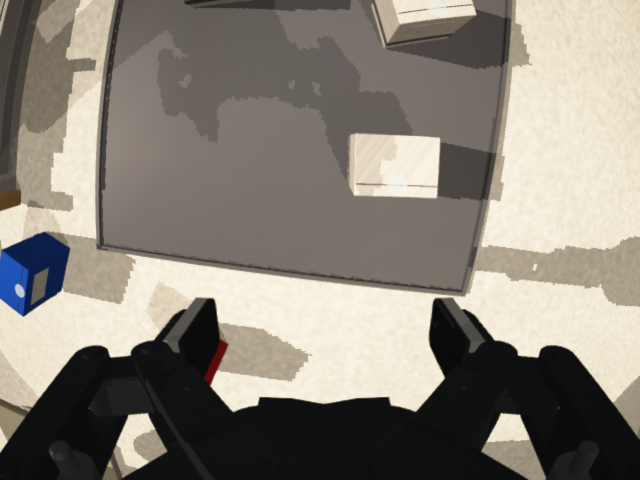

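```bash
python3 rect.py 65 '[[355,134],[440,137],[438,198],[354,196]]'; python3 plan.py 463 -374.5 260 4.5
```

```text
mean [ 461.2 -371.3] rect ((461.2557678222656, -371.39056396484375), (36.41136169433594, 50.71318435668945), 6.4321608543396) edges [50.2 36.4 50.7 35.9]
t 14.95 pos [ 403.6 -335.5  310.1] rot [-1.7977e+02  1.4000e-01  6.7700e+00] gap 85.5 F [ 0.2  1.  -0.2]
txyz [0.364 0.306 0.332] axyz [-0.005  0.003  0.05 ] dist 87.0
```

```bash
python3 plan.py 461.3 -371.8 250 6.5; python3 -m jog '[{"tx":0.2,"ty":0.15,"tz":0,"ax":0,"ay":0,"az":0,"hand":1},{"tx":0.35,"ty":0.287,"tz":0.1,"ax":0,"ay":0,"az":0.005,"hand":1},{"tx":0.35,"ty":0.287,"tz":0.35,"ax":0,"ay":0,"az":0.005,"hand":1},{"tx":0.35,"ty":0.287,"tz":0.4,"ax":0,"ay":0,"az":0.005,"hand":1},{"tx":0.35,"ty":0.287,"tz":0.4,"ax":0,"ay":0,"az":0.005,"hand":1}]';  python3 wt.py w16.png; python3 plan.py 461.3 -371.8 204 6.5
```

```text
t 14.95 pos [ 403.6 -335.5  310.1] rot [-1.7977e+02  1.4000e-01  6.7700e+00] gap 85.5 F [ 0.2  1.  -0.2]
txyz [0.355 0.287 0.399] axyz [-0.005  0.003  0.006] dist 90.9
time: 15.37
tool_pos: [460.5, -369.1, 248.8]
tcp_rot: [-179.6, 0.3, 6.8]
ft_force: [-0.2, 0.2, -0.1]
finger_gap: 85.3
t 15.4167 pos [ 460.9 -369.9  251.2] rot [-1.7979e+02  1.5000e-01  6.7400e+00] gap 85.1 F [-0.5 -0.2  0.6]
txyz [0.002 0.014 0.315] axyz [-0.005  0.003  0.005] dist 47.2
```

View pics/w16.png

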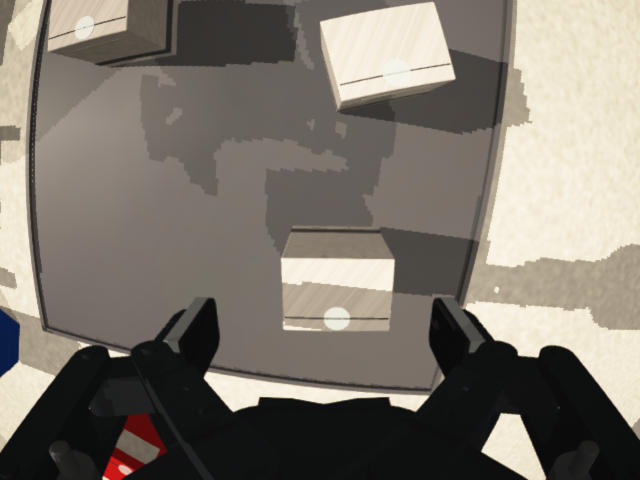

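```bash
python3 rect.py 65 '[[281,259],[394,260],[389,331],[285,330]]';  python3 plan.py 461 -372.5 204 6
```

```text
mean [ 459.9 -375. ] rect ((459.8536682128906, -374.8763732910156), (36.14992904663086, 50.71574401855469), 6.194662094116211) edges [50.3 36.2 49.9 35.8]
t 15.4667 pos [ 461.3 -370.7  253.1] rot [-1.7995e+02  3.0000e-02  6.7200e+00] gap 85.3 F [ 0.1 -0.3  0.4]
txyz [-0.003  0.012  0.328] axyz [-0.001  0.001  0.016] dist 49.2
```

```bash
python3 plan.py 460.3 -374.5 204 6.3; python3 -m jog '[{"tx":-0.01,"ty":0.025,"tz":0.1,"ax":0,"ay":0,"az":0.01,"hand":1},{"tx":-0.01,"ty":0.025,"tz":0.25,"ax":0,"ay":0,"az":0.01,"hand":1},{"tx":-0.01,"ty":0.025,"tz":0.335,"ax":0,"ay":0,"az":0.01,"hand":1},{"tx":-0.01,"ty":0.025,"tz":0.335,"ax":0,"ay":0,"az":0.01,"hand":1}]'; python3 wt.py w17.png; python3 plan.py 460.3 -374.5 204 6.3
```

```text
t 15.4667 pos [ 461.3 -370.7  253.1] rot [-1.7995e+02  3.0000e-02  6.7200e+00] gap 85.3 F [ 0.1 -0.3  0.4]
txyz [-0.009  0.025  0.328] axyz [-0.001  0.001  0.009] dist 49.3
time: 15.8
tool_pos: [459.1, -374.8, 200.8]
tcp_rot: [-179.9, 0.1, 6.2]
ft_force: [-0.0, 0.1, -0.6]
finger_gap: 85.6
t 15.85 pos [ 459.5 -375.2  202.1] rot [-1.7991e+02  7.0000e-02  6.2000e+00] gap 85.1 F [ 0.4 -0.7  0.2]
txyz [ 0.006 -0.004 -0.013] axyz [-0.002  0.002 -0.002] dist 2.2
```

View pics/w17.png

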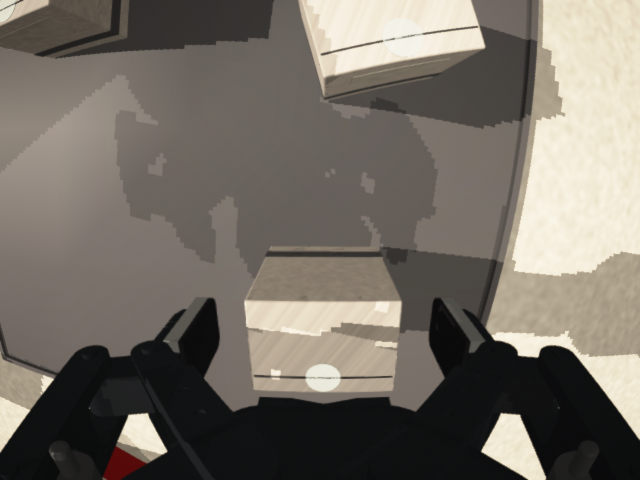

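```bash
python3 -m jog '[{"tx":0,"ty":0,"tz":0,"ax":0,"ay":0,"az":0,"hand":0.5},{"tx":0,"ty":0,"tz":0,"ax":0,"ay":0,"az":0,"hand":0.4},{"tx":0,"ty":0,"tz":0,"ax":0,"ay":0,"az":0,"hand":0.4},{"tx":0,"ty":0,"tz":0,"ax":0,"ay":0,"az":0,"hand":0.4},{"tx":0,"ty":0,"tz":0,"ax":0,"ay":0,"az":0,"hand":0.4}]' 80; python3 wt.py w18.png; python3 plan.py 460.3 -374.5 204 6.3; python3 rect.py 65 '[[249,304],[397,304],[393,391],[257,391]]'
```

```text
time: 16.27
tool_pos: [460.6, -376.5, 204.2]
tcp_rot: [179.9, -0.1, 6.2]
ft_force: [0.1, 0.7, 6.1]
finger_gap: 48.9
t 16.3167 pos [ 460.6 -376.6  204.2] rot [ 1.7986e+02 -1.2000e-01  6.1900e+00] gap 49.0 F [-0.4 -0.5  6. ]
txyz [-0.    -0.014  0.002] axyz [ 0.003 -0.003 -0.003] dist 2.1
mean [ 459.8 -376.4] rect ((459.89263916015625, -376.7757568359375), (36.12895584106445, 50.24790573120117), 5.992527484893799) edges [48.4 36.2 50.2 36. ]
```

View pics/w18.png

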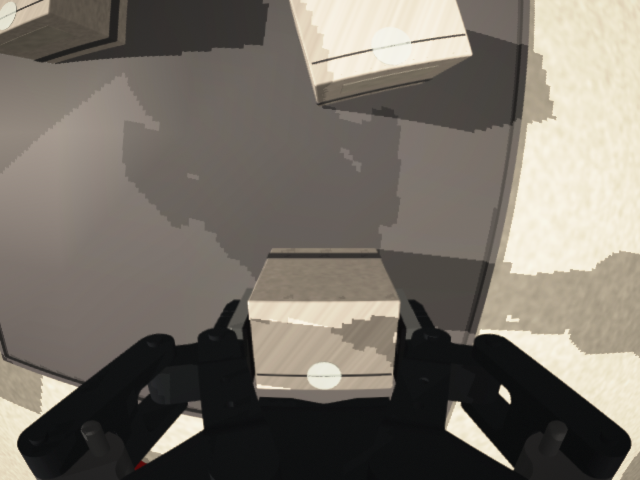

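```bash
python3 -m jog '[{"tx":0,"ty":0,"tz":-0.1,"ax":0,"ay":0,"az":0,"hand":0.4},{"tx":0,"ty":0,"tz":-0.35,"ax":0,"ay":0,"az":0,"hand":0.4},{"tx":0,"ty":0,"tz":-0.6,"ax":0,"ay":0,"az":0,"hand":0.4},{"tx":0,"ty":0,"tz":-0.85,"ax":0,"ay":0,"az":0,"hand":0.4},{"tx":0,"ty":-0.2,"tz":-0.85,"ax":0,"ay":0,"az":0,"hand":0.4}]'; python3 -m jog '[{"tx":0,"ty":-0.25,"tz":0,"ax":0,"ay":0,"az":0,"hand":0.4},{"tx":0.05,"ty":-0.5,"tz":0,"ax":0,"ay":0,"az":0.05,"hand":0.4},{"tx":0.1,"ty":-0.75,"tz":0,"ax":0,"ay":0,"az":0.15,"hand":0.4},{"tx":0.1,"ty":-1,"tz":0,"ax":0,"ay":0,"az":0.245,"hand":0.4},{"tx":0.1,"ty":-1,"tz":0,"ax":0,"ay":0,"az":0.245,"hand":0.4}]'; python3 plan.py 501 10.3 330 -4.8
```

```text
time: 16.78
tool_pos: [458.5, -350.8, 340.5]
tcp_rot: [179.2, -0.6, 6.0]
ft_force: [2.3, -1.5, 1.5]
finger_gap: 49.2
time: 17.2
tool_pos: [454.9, -190.2, 329.5]
tcp_rot: [-179.8, 0.1, -4.9]
ft_force: [-2.1, -0.1, -1.3]
finger_gap: 48.9
t 17.2 pos [ 454.9 -190.2  329.5] rot [-1.7983e+02  6.0000e-02 -4.9400e+00] gap 48.9 F [-2.1 -0.1 -1.3]
txyz [ 1.910e-01 -1.358e+00  1.000e-03] axyz [-0.004  0.001 -0.003] dist 205.7
```

```bash
python3 -m jog '[{"tx":0.03,"ty":-0.25,"tz":0,"ax":0,"ay":0,"az":0,"hand":0.4},{"tx":0.08,"ty":-0.5,"tz":0,"ax":0,"ay":0,"az":0,"hand":0.4},{"tx":0.13,"ty":-0.75,"tz":0,"ax":0,"ay":0,"az":0,"hand":0.4},{"tx":0.18,"ty":-1,"tz":0,"ax":0,"ay":0,"az":0,"hand":0.4},{"tx":0.18,"ty":-1,"tz":0,"ax":0,"ay":0,"az":0,"hand":0.4}]';python3 -m jog '[{"tx":0.01,"ty":-0.2,"tz":0,"ax":0,"ay":0,"az":0,"hand":0.4},{"tx":0.01,"ty":-0.33,"tz":0,"ax":0,"ay":0,"az":0,"hand":0.4},{"tx":0.01,"ty":-0.33,"tz":0,"ax":0,"ay":0,"az":0,"hand":0.4},{"tx":0.01,"ty":-0.33,"tz":0,"ax":0,"ay":0,"az":0,"hand":0.4}]'; python3 plan.py 501 10.3 282 -4.8; python3 lane.py; python3 wt.py w19.png
```

```text
time: 17.62
tool_pos: [495.9, -43.0, 330.4]
tcp_rot: [-179.8, -0.1, -4.6]
ft_force: [0.6, -0.5, -1.6]
finger_gap: 48.8
time: 17.95
tool_pos: [500.6, 1.6, 330.0]
tcp_rot: [180.0, -0.0, -4.7]
ft_force: [0.7, -0.3, -0.5]
finger_gap: 49.2
t 17.95 pos [500.6   1.6 330. ] rot [ 1.7999e+02 -1.0000e-02 -4.7000e+00] gap 49.2 F [ 0.7 -0.3 -0.5]
txyz [-0.002 -0.058  0.32 ] axyz [ 0.    -0.     0.002] dist 48.8
tcp along/across [498.8  42.7] cam [568.6  -3.1 299.8]
20 268 358 across 84.4 19.8 mid 52.1
60 267 358 across 84.7 20.0 mid 52.3
100 267 358 across 84.5 20.0 mid 52.3
```

View pics/w19.png

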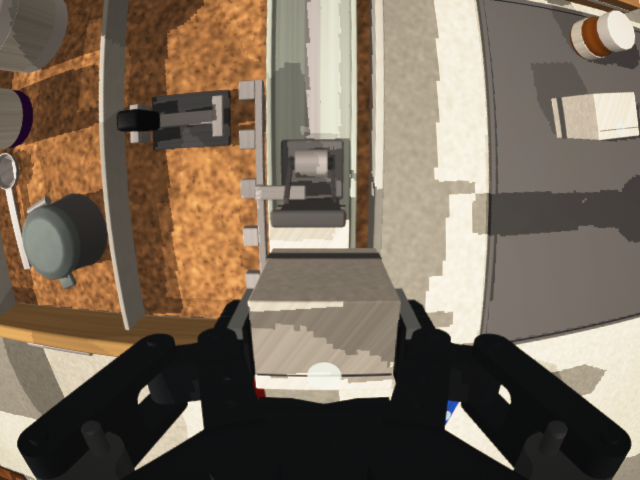

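```bash
python3 -m jog '[{"tx":0,"ty":-0.063,"tz":0,"ax":0,"ay":0,"az":-0.003,"hand":0.4},{"tx":0,"ty":-0.063,"tz":0.15,"ax":0,"ay":0,"az":-0.003,"hand":0.4},{"tx":0,"ty":-0.063,"tz":0.28,"ax":0,"ay":0,"az":-0.003,"hand":0.4},{"tx":0,"ty":-0.063,"tz":0.32,"ax":0,"ay":0,"az":-0.003,"hand":0.4},{"tx":0,"ty":-0.063,"tz":0.32,"ax":0,"ay":0,"az":-0.003,"hand":0.4}]'; python3 plan.py 501 10.3 282 -4.8;python3 plan.py 545.5 6.6 282 -4.8; python3 - <<'E'
from h import *
d=snapshot("side");save("s20.png",cv2.resize(d["pixels"][150:320,200:400],None,fx=3.5,fy=3.5,interpolation=cv2.INTER_CUBIC))
E
```

```text
time: 18.47
tool_pos: [500.4, 10.3, 279.7]
tcp_rot: [-180.0, 0.2, -4.7]
ft_force: [-0.6, -0.5, 0.2]
finger_gap: 48.8
t 18.4667 pos [500.4  10.3 279.7] rot [-180.      0.24   -4.75] gap 48.8 F [-0.6 -0.5  0.2]
txyz [ 0.004 -0.001 -0.015] axyz [-0.     0.005  0.001] dist 2.4
t 18.4667 pos [500.4  10.3 279.7] rot [-180.      0.24   -4.75] gap 48.8 F [-0.6 -0.5  0.2]
txyz [ 0.302 -0.001 -0.017] axyz [-0.     0.005  0.001] dist 45.3
```

View pics/s20.png

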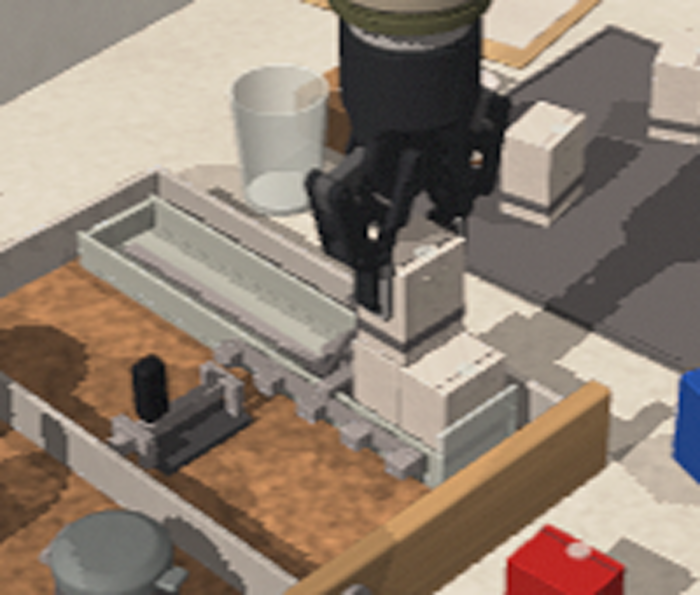

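```bash
python3 -m jog '[{"tx":0.06,"ty":0,"tz":0,"ax":0,"ay":0,"az":0,"hand":0.4},{"tx":0.12,"ty":0,"tz":0,"ax":0,"ay":0,"az":0,"hand":0.4},{"tx":0.18,"ty":0,"tz":0,"ax":0,"ay":0,"az":0,"hand":0.4},{"tx":0.24,"ty":0,"tz":0,"ax":0,"ay":0,"az":0,"hand":0.4},{"tx":0.3,"ty":0,"tz":0,"ax":0,"ay":0,"az":0,"hand":0.4}]'; python3 -m jog '[{"tx":0,"ty":0,"tz":0,"ax":0,"ay":0,"az":0,"hand":0.4},{"tx":0,"ty":0,"tz":0,"ax":0,"ay":0,"az":0,"hand":0.4}]'; python3 plan.py 545.5 6.6 216 -4.8; python3 lane.py; python3 wt.py w21.png; python3 - <<'E'
from h import *
d=snapshot("side");save("s21.png",cv2.resize(d["pixels"][150:320,200:400],None,fx=3.5,fy=3.5,interpolation=cv2.INTER_CUBIC))
E
```

```text
time: 18.93
tool_pos: [547.3, 6.6, 282.3]
tcp_rot: [180.0, 0.0, -4.7]
ft_force: [-4.8, 0.6, -0.1]
finger_gap: 48.8
time: 19.1
tool_pos: [547.1, 6.6, 282.4]
tcp_rot: [180.0, -0.0, -4.7]
ft_force: [-4.3, -0.5, 1.2]
finger_gap: 48.9
t 19.1 pos [547.1   6.6 282.4] rot [ 1.7999e+02 -3.0000e-02 -4.7100e+00] gap 48.9 F [-4.3 -0.5  1.2]
txyz [-0.011  0.001  0.443] axyz [ 0.    -0.001  0.002] dist 66.4
tcp along/across [544.3  52.4] cam [615.    1.9 252.2]
20 271 380 across 84.4 20.3 mid 52.3
60 270 381 across 84.6 20.0 mid 52.3
100 270 381 across 84.5 20.0 mid 52.2
```

View pics/w21.png

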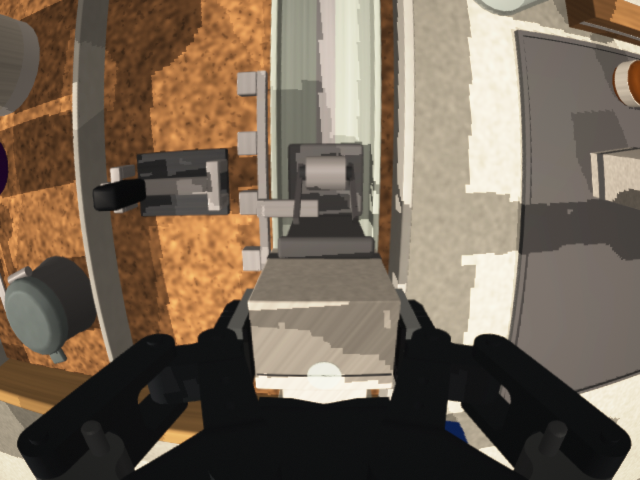

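View pics/s21.png

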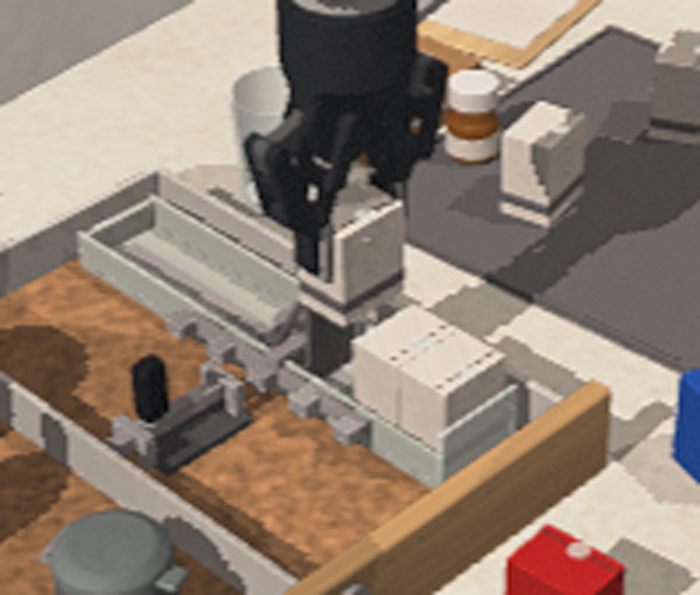

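```bash
python3 -m jog '[{"tx":0,"ty":0,"tz":0.05,"ax":0,"ay":0,"az":0,"hand":0.4},{"tx":0,"ty":0,"tz":0.1,"ax":0,"ay":0,"az":0,"hand":0.4},{"tx":0,"ty":0,"tz":0.14,"ax":0,"ay":0,"az":0,"hand":0.4},{"tx":0,"ty":0,"tz":0.14,"ax":0,"ay":0,"az":0,"hand":0.4}]'; python3 -m jog '[{"tx":0,"ty":0,"tz":0.06,"ax":0,"ay":0,"az":0,"hand":0.4},{"tx":0,"ty":0,"tz":0.12,"ax":0,"ay":0,"az":0,"hand":0.4},{"tx":0,"ty":0,"tz":0.18,"ax":0,"ay":0,"az":0,"hand":0.4},{"tx":0,"ty":0,"tz":0.18,"ax":0,"ay":0,"az":0,"hand":0.4}]';  python3 -m jog '[{"tx":0.004,"ty":0,"tz":0.04,"ax":0,"ay":0,"az":0,"hand":0.4},{"tx":0.004,"ty":0,"tz":0.09,"ax":0,"ay":0,"az":0,"hand":0.4},{"tx":0.004,"ty":0,"tz":0.1,"ax":0,"ay":0,"az":0,"hand":0.4},{"tx":0.004,"ty":0,"tz":0.1,"ax":0,"ay":0,"az":0,"hand":0.4}]'; python3 wt.py w22.png; python3 plan.py 545.5 6.6 215.5 -4.8
```

```text
time: 19.58
tool_pos: [545.2, 6.9, 258.5]
tcp_rot: [-180.0, 0.2, -4.7]
ft_force: [-4.5, 1.0, -2.9]
finger_gap: 49.0
time: 19.92
tool_pos: [545.1, 6.9, 231.0]
tcp_rot: [-180.0, 0.2, -4.7]
ft_force: [-3.9, 0.4, -2.9]
finger_gap: 49.1
time: 20.25
tool_pos: [546.3, 6.8, 217.6]
tcp_rot: [-180.0, 0.1, -4.7]
ft_force: [-4.0, 0.7, -2.7]
finger_gap: 49.2
t 20.3 pos [546.3   6.8 217.9] rot [-1.7999e+02  1.1000e-01 -4.7000e+00] gap 49.1 F [-4.4 -0.3 -2.9]
txyz [-0.005  0.002  0.016] axyz [-0.     0.002  0.002] dist 2.5
```

View pics/w22.png

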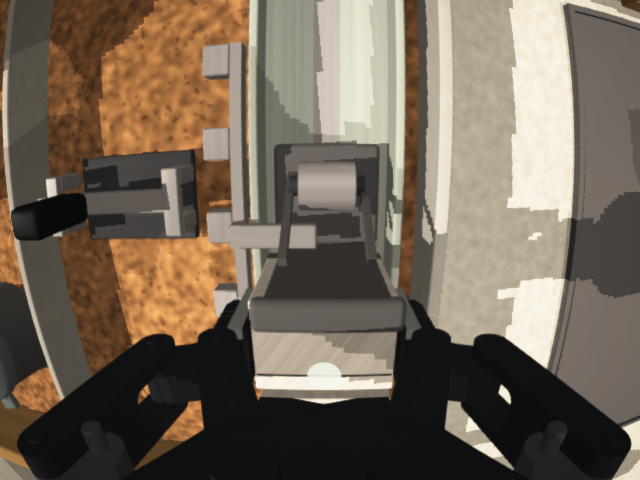

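```bash
python3 -m jog '[{"tx":0,"ty":0.003,"tz":0.01,"ax":0,"ay":0,"az":0,"hand":0.4},{"tx":0,"ty":0.003,"tz":0.02,"ax":0,"ay":0,"az":0,"hand":0.4},{"tx":-0.015,"ty":0.003,"tz":0.022,"ax":0,"ay":0,"az":0,"hand":0.4},{"tx":-0.025,"ty":0.003,"tz":0.022,"ax":0,"ay":0,"az":0,"hand":0.4},{"tx":-0.025,"ty":0.003,"tz":0.022,"ax":0,"ay":0,"az":0,"hand":0.4}]'; python3 plan.py 541.5 6.6 215.5 -4.8
```

```text
time: 20.72
tool_pos: [542.9, 6.6, 215.7]
tcp_rot: [180.0, -0.0, -4.7]
ft_force: [-4.7, 1.0, 2.1]
finger_gap: 48.8
t 20.7167 pos [542.9   6.6 215.7] rot [ 1.8e+02 -1.0e-02 -4.7e+00] gap 48.8 F [-4.7  1.   2.1]
txyz [-0.009  0.001  0.001] axyz [ 0.    -0.     0.002] dist 1.4
```

```bash
python3 -m jog '[{"tx":0,"ty":0,"tz":0,"ax":0,"ay":0,"az":0,"hand":0.75},{"tx":0,"ty":0,"tz":0,"ax":0,"ay":0,"az":0,"hand":0.75},{"tx":0,"ty":0,"tz":0,"ax":0,"ay":0,"az":0,"hand":0.75},{"tx":0,"ty":0,"tz":-0.1,"ax":0,"ay":0,"az":0,"hand":0.75},{"tx":0,"ty":0,"tz":-0.35,"ax":0,"ay":0,"az":0,"hand":0.75}]'; python3 -m jog '[{"tx":0,"ty":0,"tz":-0.25,"ax":0,"ay":0,"az":0,"hand":1},{"tx":-0.15,"ty":0.1,"tz":-0.5,"ax":0,"ay":0,"az":0,"hand":1},{"tx":-0.2,"ty":0.3,"tz":-0.6,"ax":0,"ay":0,"az":0,"hand":1},{"tx":-0.2,"ty":0.55,"tz":-0.6,"ax":0,"ay":0,"az":0,"hand":1},{"tx":-0.2,"ty":0.75,"tz":-0.6,"ax":0,"ay":0,"az":0,"hand":1}]';  python3 wt.py w23.png;python3 plan.py 523 -236 310 6; python3 - <<'E'
from h import *
d=snapshot("side");save("s23.png",cv2.resize(d["pixels"][150:320,200:400],None,fx=3.5,fy=3.5,interpolation=cv2.INTER_CUBIC))
E
python3 meas.py
```

```text
time: 21.13
tool_pos: [540.7, 6.7, 263.1]
tcp_rot: [180.0, 0.5, -4.7]
ft_force: [0.2, 0.4, -1.1]
finger_gap: 63.9
time: 21.55
tool_pos: [504.2, -104.7, 361.1]
tcp_rot: [179.9, -0.4, -4.6]
ft_force: [0.4, -0.1, -0.5]
finger_gap: 85.3
t 21.6 pos [ 503.6 -108.8  360. ] rot [179.75  -0.24  -4.8 ] gap 85.5 F [-1.3 -4.   0.6]
txyz [0.198 0.832 0.338] axyz [ 0.006 -0.005 -0.24 ] dist 138.0
scene
 carton [ 567.6 -380.7] [41.6 53.4] 18.6 65.4 289
 carton [ 586.1 -237.1] [39.4 54.2] 9.0 65.6 339
 carton [ 660.8 -256.6] [34.1 34.6] 4.0 61.7 174
 carton [ 709.  -154.7] [ 7.6 31.6] 39.5 65.1 91
 lane [506.5  10.4] [ 53.2 122.8] 85.1 76.9 1154
 lane [598.6 122.2] [18.2 13.9] 86.5 75.5 72
side
 carton [ 570.3 -380.2] [37.2 59.9] 20.6 65.2 203
 carton [ 588.2 -235.6] [37.9 56.2] 9.0 65.3 239
 lane [508.9  11. ] [ 55.6 121.1] 84.5 76.6 1146
 lane [600.3 123.1] [18.2 19.9] 76.0 75.0 60
```

View pics/w23.png

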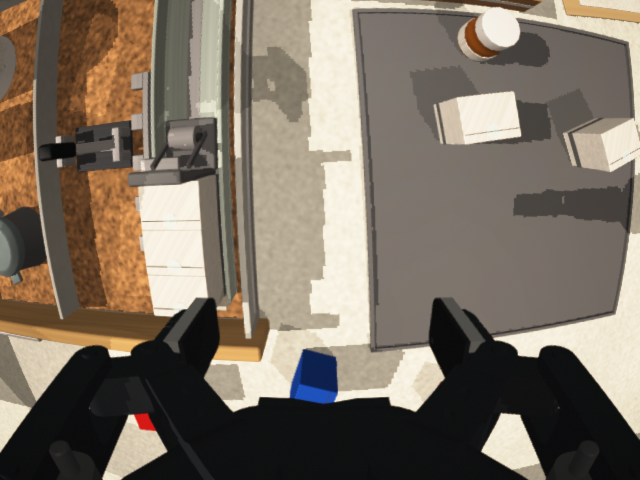

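View pics/s23.png

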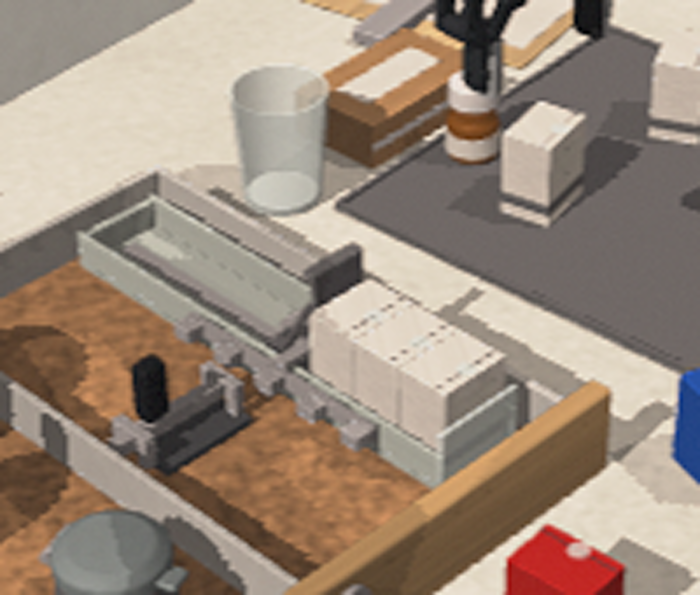

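```bash
python3 -m jog '[{"tx":0.05,"ty":0.25,"tz":0,"ax":0,"ay":0,"az":-0.1,"hand":1},{"tx":0.15,"ty":0.5,"tz":0.1,"ax":0,"ay":0,"az":-0.2,"hand":1},{"tx":0.18,"ty":0.78,"tz":0.2,"ax":0,"ay":0,"az":-0.27,"hand":1},{"tx":0.18,"ty":0.78,"tz":0.3,"ax":0,"ay":0,"az":-0.27,"hand":1},{"tx":0.18,"ty":0.78,"tz":0.3,"ax":0,"ay":0,"az":-0.27,"hand":1}]'; python3 -m jog '[{"tx":0,"ty":0,"tz":0,"ax":0,"ay":0,"az":0,"hand":1},{"tx":0,"ty":0,"tz":0,"ax":0,"ay":0,"az":0,"hand":1}]'; python3 wt.py w24.png; python3 plan.py 588.5 -236.5 250 8
```

```text
time: 22.17
tool_pos: [520.5, -222.3, 308.9]
tcp_rot: [-179.8, 0.3, 7.4]
ft_force: [-0.1, 0.3, -1.4]
finger_gap: 85.5
time: 22.33
tool_pos: [521.7, -220.4, 313.5]
tcp_rot: [-180.0, -0.0, 7.5]
ft_force: [-1.2, -0.8, -0.6]
finger_gap: 85.5
t 22.3833 pos [ 521.9 -220.4  314.1] rot [ 1.7998e+02 -7.0000e-02  7.5400e+00] gap 85.4 F [0.5 0.3 0. ]
txyz [0.426 0.164 0.428] axyz [ 0.    -0.002 -0.01 ] dist 93.8
```

View pics/w24.png

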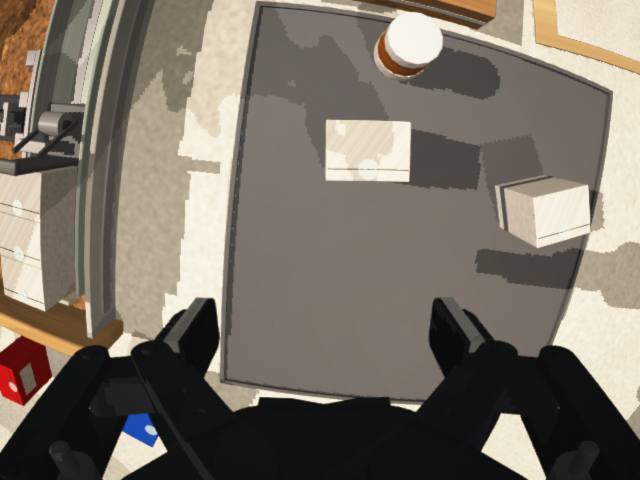

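```bash
python3 rect.py 65 '[[325,120],[410,121],[411,181],[327,181]]'; python3 -m jog '[{"tx":0.2,"ty":0.08,"tz":0,"ax":0,"ay":0,"az":0,"hand":1},{"tx":0.42,"ty":0.164,"tz":0.1,"ax":0,"ay":0,"az":0,"hand":1},{"tx":0.42,"ty":0.164,"tz":0.3,"ax":0,"ay":0,"az":0,"hand":1},{"tx":0.42,"ty":0.164,"tz":0.4,"ax":0,"ay":0,"az":0,"hand":1},{"tx":0.42,"ty":0.164,"tz":0.4,"ax":0,"ay":0,"az":0,"hand":1}]';python3 -m jog '[{"tx":0,"ty":0,"tz":0,"ax":0,"ay":0,"az":0,"hand":1},{"tx":0,"ty":0,"tz":0,"ax":0,"ay":0,"az":0,"hand":1}]'; python3 wt.py w25.png; python3 plan.py 588.5 -236.5 204 8
```

```text
mean [ 588.3 -237.7] rect ((588.3106079101562, -237.80165100097656), (36.06758499145508, 51.16899490356445), 8.332639694213867) edges [50.2 36.1 50.5 36. ]
time: 22.85
tool_pos: [586.2, -236.2, 249.0]
tcp_rot: [-179.8, 0.3, 7.5]
ft_force: [-2.0, 0.4, -0.8]
finger_gap: 85.4
time: 23.02
tool_pos: [587.5, -237.7, 255.2]
tcp_rot: [179.9, -0.1, 7.5]
ft_force: [0.3, 0.6, 1.6]
finger_gap: 85.3
t 23.0667 pos [ 587.7 -238.   255.7] rot [179.88  -0.18   7.48] gap 85.1 F [0.6 0.1 0. ]
txyz [ 0.006 -0.01   0.345] axyz [ 0.003 -0.004 -0.011] dist 51.8
```

View pics/w25.png

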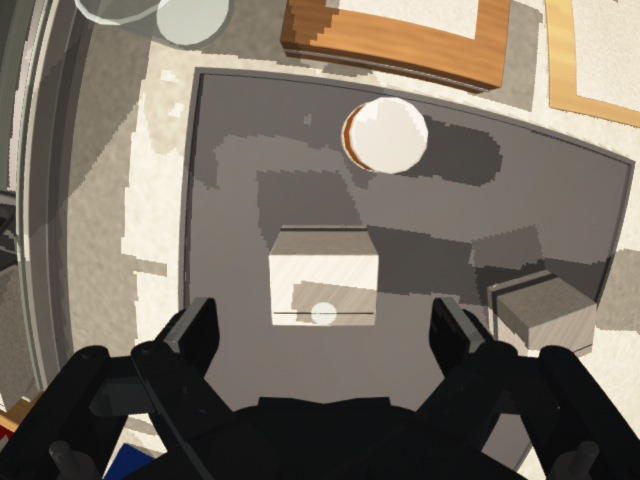

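```bash
python3 rect.py 65 '[[269,255],[379,254],[376,325],[272,325]]'; python3 -m jog '[{"tx":0.007,"ty":0,"tz":0.15,"ax":0,"ay":0,"az":-0.01,"hand":1},{"tx":0.007,"ty":0,"tz":0.3,"ax":0,"ay":0,"az":-0.01,"hand":1},{"tx":0.007,"ty":0,"tz":0.345,"ax":0,"ay":0,"az":-0.01,"hand":1},{"tx":0.007,"ty":0,"tz":0.345,"ax":0,"ay":0,"az":-0.01,"hand":1},{"tx":0.007,"ty":0,"tz":0.345,"ax":0,"ay":0,"az":-0.01,"hand":1}]'; python3 plan.py 588.5 -237.8 204 8;python3 -m jog '[{"tx":0,"ty":0,"tz":0,"ax":0,"ay":0,"az":0,"hand":0.6},{"tx":0,"ty":0,"tz":0,"ax":0,"ay":0,"az":0,"hand":0.4},{"tx":0,"ty":0,"tz":0,"ax":0,"ay":0,"az":0,"hand":0.4},{"tx":0,"ty":0,"tz":0,"ax":0,"ay":0,"az":0,"hand":0.4},{"tx":0,"ty":0,"tz":0,"ax":0,"ay":0,"az":0,"hand":0.4}]' 80; python3 wt.py w26.png; python3 plan.py 588.5 -237.8 204 8
```

```text
mean [ 588.  -237.8] rect ((588.129150390625, -237.7945556640625), (36.47465133666992, 50.91256332397461), 7.394872665405273) edges [50.2 36.5 50.9 36. ]
time: 23.53
tool_pos: [588.1, -238.1, 202.3]
tcp_rot: [180.0, -0.0, 7.9]
ft_force: [-0.4, 0.0, 0.7]
finger_gap: 85.1
t 23.5333 pos [ 588.1 -238.1  202.3] rot [ 1.7998e+02 -2.0000e-02  7.8900e+00] gap 85.1 F [-0.4  0.   0.7]
txyz [ 0.003 -0.002 -0.012] axyz [ 0.    -0.001 -0.002] dist 1.8
time: 23.95
tool_pos: [588.8, -238.4, 203.1]
tcp_rot: [179.9, -0.1, 7.9]
ft_force: [-0.7, -1.1, 6.9]
finger_gap: 49.1
t 24.0 pos [ 588.7 -238.4  203. ] rot [ 1.799e+02 -1.400e-01  7.900e+00] gap 49.2 F [ 0.1 -0.   5.9]
txyz [-0.001 -0.004 -0.006] axyz [ 0.002 -0.003 -0.002] dist 1.2
```

View pics/w26.png

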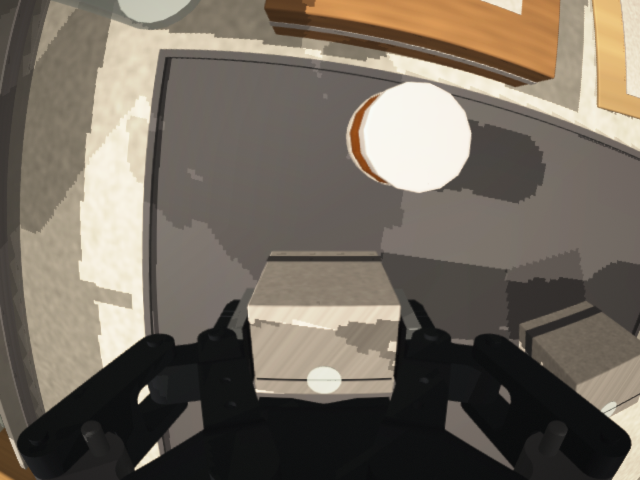

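```bash
python3 -m jog '[{"tx":0,"ty":0,"tz":-0.1,"ax":0,"ay":0,"az":0,"hand":0.4},{"tx":0,"ty":0,"tz":-0.35,"ax":0,"ay":0,"az":0,"hand":0.4},{"tx":0,"ty":0,"tz":-0.6,"ax":0,"ay":0,"az":0,"hand":0.4},{"tx":-0.05,"ty":0,"tz":-0.85,"ax":0,"ay":0,"az":0,"hand":0.4},{"tx":-0.15,"ty":-0.1,"tz":-0.85,"ax":0,"ay":0,"az":0,"hand":0.4}]'; python3 -m jog '[{"tx":-0.05,"ty":-0.25,"tz":0,"ax":0,"ay":0,"az":0.08,"hand":0.4},{"tx":-0.07,"ty":-0.5,"tz":0,"ax":0,"ay":0,"az":0.16,"hand":0.4},{"tx":-0.07,"ty":-0.75,"tz":0,"ax":0,"ay":0,"az":0.24,"hand":0.4},{"tx":-0.07,"ty":-1,"tz":0,"ax":0,"ay":0,"az":0.282,"hand":0.4},{"tx":-0.07,"ty":-1,"tz":0,"ax":0,"ay":0,"az":0.282,"hand":0.4}]'; python3 plan.py 537.5 7.25 330 -4.8
```

```text
time: 24.42
tool_pos: [566.4, -228.7, 339.2]
tcp_rot: [179.5, -0.7, 7.9]
ft_force: [1.7, -0.3, 2.0]
finger_gap: 49.2
time: 24.83
tool_pos: [531.6, -73.8, 328.8]
tcp_rot: [-179.8, 0.0, -4.7]
ft_force: [-0.1, -1.2, -0.5]
finger_gap: 49.0
t 24.8333 pos [531.6 -73.8 328.8] rot [-1.7984e+02  4.0000e-02 -4.7000e+00] gap 49.0 F [-0.1 -1.2 -0.5]
txyz [-0.005 -0.541 -0.007] axyz [-0.004  0.001  0.002] dist 81.2
```

```bash
python3 -m jog '[{"tx":-0.005,"ty":-0.2,"tz":0,"ax":0,"ay":0,"az":0,"hand":0.4},{"tx":-0.005,"ty":-0.4,"tz":0,"ax":0,"ay":0,"az":0,"hand":0.4},{"tx":-0.005,"ty":-0.55,"tz":0,"ax":0,"ay":0,"az":0,"hand":0.4},{"tx":-0.005,"ty":-0.55,"tz":0,"ax":0,"ay":0,"az":0,"hand":0.4},{"tx":-0.005,"ty":-0.55,"tz":0,"ax":0,"ay":0,"az":0,"hand":0.4}]';python3 -m jog '[{"tx":0,"ty":0,"tz":0,"ax":0,"ay":0,"az":0,"hand":0.4},{"tx":0,"ty":0,"tz":0,"ax":0,"ay":0,"az":0,"hand":0.4}]'; python3 lane.py; python3 plan.py 537.5 7.25 281 -4.8
```

```text
time: 25.25
tool_pos: [538.7, 4.3, 328.9]
tcp_rot: [180.0, -0.0, -4.6]
ft_force: [0.8, -0.6, -0.3]
finger_gap: 48.8
time: 25.42
tool_pos: [538.7, 2.4, 328.8]
tcp_rot: [180.0, 0.0, -4.8]
ft_force: [0.5, 0.7, -0.6]
finger_gap: 49.0
tcp along/across [536.6  47.4] cam [606.6  -2.5 298.5]
20 273 363 across 84.3 20.1 mid 52.2
60 272 363 across 84.6 20.4 mid 52.5
100 272 364 across 84.6 19.7 mid 52.1
t 25.4667 pos [538.7   2.3 328.7] rot [179.99   0.    -4.85] gap 49.0 F [ 0.7 -0.9 -0.1]
txyz [-0.011 -0.032  0.318] axyz [ 0.     0.    -0.001] dist 48.0
```

```bash
python3 -m jog '[{"tx":-0.011,"ty":-0.032,"tz":0,"ax":0,"ay":0,"az":0,"hand":0.4},{"tx":-0.011,"ty":-0.032,"tz":0.15,"ax":0,"ay":0,"az":0,"hand":0.4},{"tx":-0.011,"ty":-0.032,"tz":0.28,"ax":0,"ay":0,"az":0,"hand":0.4},{"tx":-0.011,"ty":-0.032,"tz":0.315,"ax":0,"ay":0,"az":0,"hand":0.4},{"tx":-0.011,"ty":-0.032,"tz":0.315,"ax":0,"ay":0,"az":0,"hand":0.4}]';python3 -m jog '[{"tx":0,"ty":0,"tz":0,"ax":0,"ay":0,"az":0,"hand":0.4},{"tx":0,"ty":0,"tz":0,"ax":0,"ay":0,"az":0,"hand":0.4}]'; python3 plan.py 537.5 7.25 281 -4.8; python3 plan.py 582.7 3.45 281 -4.8; python3 wt.py w27.png
```

```text
time: 25.88
tool_pos: [536.4, 7.9, 279.4]
tcp_rot: [-180.0, 0.2, -4.8]
ft_force: [-0.1, 0.7, -1.0]
finger_gap: 49.0
time: 26.05
tool_pos: [538.0, 7.9, 282.9]
tcp_rot: [-180.0, -0.1, -4.8]
ft_force: [1.5, 0.4, 0.1]
finger_gap: 49.1
t 26.05 pos [538.    7.9 282.9] rot [-1.80e+02 -1.00e-01 -4.81e+00] gap 49.1 F [1.5 0.4 0.1]
txyz [-0.003  0.005  0.012] axyz [-0.    -0.002 -0.   ] dist 2.1
t 26.05 pos [538.    7.9 282.9] rot [-1.80e+02 -1.00e-01 -4.81e+00] gap 49.1 F [1.5 0.4 0.1]
txyz [0.299 0.005 0.013] axyz [-0.    -0.002 -0.   ] dist 44.9
```

View pics/w27.png

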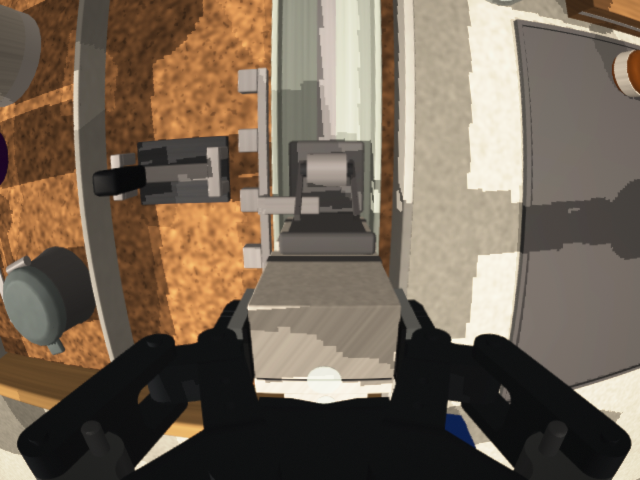

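```bash
python3 -m jog '[{"tx":0.06,"ty":0.005,"tz":0.01,"ax":0,"ay":0,"az":0,"hand":0.4},{"tx":0.12,"ty":0.005,"tz":0.01,"ax":0,"ay":0,"az":0,"hand":0.4},{"tx":0.18,"ty":0.005,"tz":0.01,"ax":0,"ay":0,"az":0,"hand":0.4},{"tx":0.24,"ty":0.005,"tz":0.01,"ax":0,"ay":0,"az":0,"hand":0.4},{"tx":0.3,"ty":0.005,"tz":0.01,"ax":0,"ay":0,"az":0,"hand":0.4}]'; python3 -m jog '[{"tx":0,"ty":0,"tz":0,"ax":0,"ay":0,"az":0,"hand":0.4},{"tx":0,"ty":0,"tz":0,"ax":0,"ay":0,"az":0,"hand":0.4}]'; python3 plan.py 582.7 3.45 214 -4.8; python3 wt.py w28.png; python3 - <<'E'
from h import *
d=snapshot("side");save("s28.png",cv2.resize(d["pixels"][150:320,200:400],None,fx=3.5,fy=3.5,interpolation=cv2.INTER_CUBIC))
E
```

```text
time: 26.52
tool_pos: [582.4, 3.6, 281.0]
tcp_rot: [180.0, 0.0, -4.8]
ft_force: [-5.4, -0.2, 2.1]
finger_gap: 49.1
time: 26.68
tool_pos: [582.3, 3.6, 280.6]
tcp_rot: [180.0, 0.0, -4.8]
ft_force: [-3.7, 0.7, 2.9]
finger_gap: 48.9
t 26.6833 pos [582.3   3.6 280.6] rot [ 1.80e+02  2.00e-02 -4.79e+00] gap 48.9 F [-3.7  0.7  2.9]
txyz [0.003 0.001 0.444] axyz [0. 0. 0.] dist 66.6
```

View pics/w28.png

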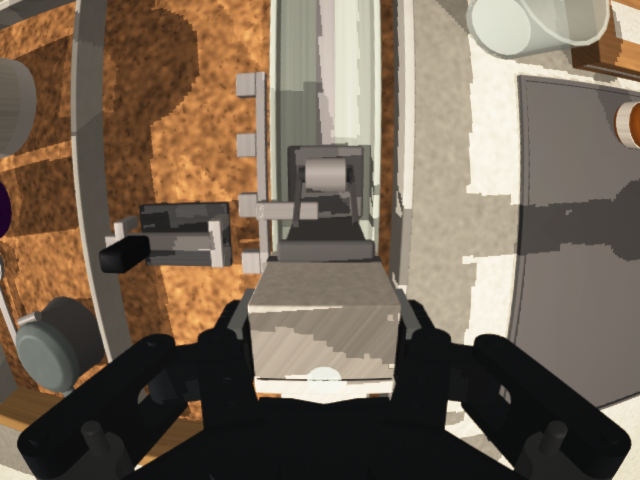

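View pics/s28.png

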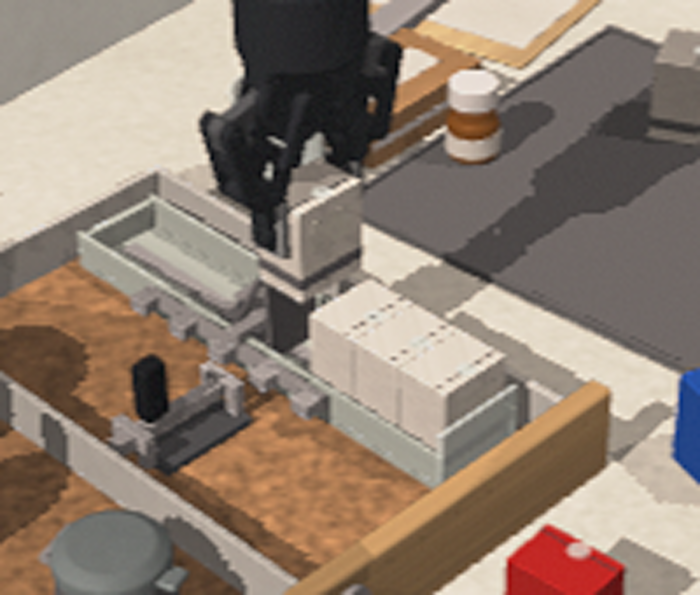

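```bash
python3 -m jog '[{"tx":0.007,"ty":0,"tz":0.04,"ax":0,"ay":0,"az":0,"hand":0.4},{"tx":0.007,"ty":0,"tz":0.09,"ax":0,"ay":0,"az":0,"hand":0.4},{"tx":0.007,"ty":0,"tz":0.14,"ax":0,"ay":0,"az":0,"hand":0.4},{"tx":0.007,"ty":0,"tz":0.14,"ax":0,"ay":0,"az":0,"hand":0.4}]'; python3 -m jog '[{"tx":0,"ty":0,"tz":0.06,"ax":0,"ay":0,"az":0,"hand":0.4},{"tx":0,"ty":0,"tz":0.12,"ax":0,"ay":0,"az":0,"hand":0.4},{"tx":0,"ty":0,"tz":0.18,"ax":0,"ay":0,"az":0,"hand":0.4},{"tx":0,"ty":0,"tz":0.18,"ax":0,"ay":0,"az":0,"hand":0.4}]';  python3 -m jog '[{"tx":0,"ty":0,"tz":0.04,"ax":0,"ay":0,"az":0,"hand":0.4},{"tx":0,"ty":0,"tz":0.09,"ax":0,"ay":0,"az":0,"hand":0.4},{"tx":0,"ty":0,"tz":0.1,"ax":0,"ay":0,"az":0,"hand":0.4},{"tx":0,"ty":0,"tz":0.1,"ax":0,"ay":0,"az":0,"hand":0.4}]'; python3 wt.py w29.png; python3 plan.py 578 3.6 214 -4.8
```

```text
time: 27.12
tool_pos: [582.1, 3.7, 256.5]
tcp_rot: [180.0, 0.2, -4.8]
ft_force: [-4.7, 0.0, -3.3]
finger_gap: 49.2
time: 27.45
tool_pos: [582.1, 3.6, 229.0]
tcp_rot: [-180.0, 0.2, -4.8]
ft_force: [-4.0, 0.6, -3.5]
finger_gap: 49.1
time: 27.78
tool_pos: [582.7, 3.6, 215.7]
tcp_rot: [-180.0, 0.1, -4.8]
ft_force: [-4.0, 0.9, -3.4]
finger_gap: 49.1
t 27.8333 pos [582.8   3.6 216. ] rot [-1.80e+02  1.20e-01 -4.79e+00] gap 49.1 F [-5.2  0.7 -2.7]
txyz [-0.032  0.002  0.013] axyz [-0.     0.003  0.   ] dist 5.1
```

View pics/w29.png

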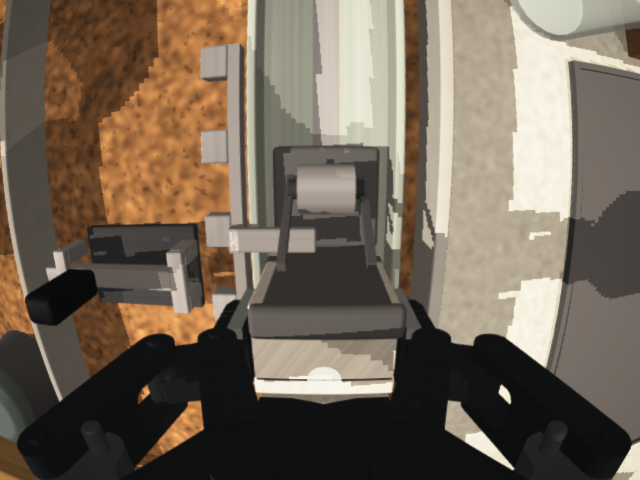

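```bash
python3 -m jog '[{"tx":0,"ty":0.002,"tz":0.01,"ax":0,"ay":0,"az":0,"hand":0.4},{"tx":0,"ty":0.002,"tz":0.018,"ax":0,"ay":0,"az":0,"hand":0.4},{"tx":-0.015,"ty":0.002,"tz":0.02,"ax":0,"ay":0,"az":0,"hand":0.4},{"tx":-0.027,"ty":0.002,"tz":0.02,"ax":0,"ay":0,"az":0,"hand":0.4},{"tx":-0.027,"ty":0.002,"tz":0.02,"ax":0,"ay":0,"az":0,"hand":0.4}]'; python3 plan.py 578 3.6 214 -4.8
```

```text
time: 28.25
tool_pos: [579.1, 3.6, 214.3]
tcp_rot: [180.0, -0.0, -4.8]
ft_force: [-3.9, 0.6, 1.7]
finger_gap: 49.2
t 28.25 pos [579.1   3.6 214.3] rot [ 1.80e+02 -2.00e-02 -4.79e+00] gap 49.2 F [-3.9  0.6  1.7]
txyz [-0.007  0.001  0.002] axyz [ 0. -0.  0.] dist 1.1
```

```bash
python3 -m jog '[{"tx":0,"ty":0,"tz":0,"ax":0,"ay":0,"az":0,"hand":0.75},{"tx":0,"ty":0,"tz":0,"ax":0,"ay":0,"az":0,"hand":0.75},{"tx":0,"ty":0,"tz":0,"ax":0,"ay":0,"az":0,"hand":0.75},{"tx":0,"ty":0,"tz":-0.1,"ax":0,"ay":0,"az":0,"hand":0.75},{"tx":0,"ty":0,"tz":-0.35,"ax":0,"ay":0,"az":0,"hand":0.75}]'; python3 -m jog '[{"tx":0,"ty":0,"tz":-0.25,"ax":0,"ay":0,"az":0,"hand":1},{"tx":-0.15,"ty":0.1,"tz":-0.5,"ax":0,"ay":0,"az":0,"hand":1},{"tx":-0.3,"ty":0.3,"tz":-0.6,"ax":0,"ay":0,"az":0,"hand":1},{"tx":-0.35,"ty":0.55,"tz":-0.6,"ax":0,"ay":0,"az":0,"hand":1},{"tx":-0.35,"ty":0.75,"tz":-0.6,"ax":0,"ay":0,"az":0,"hand":1}]';  python3 wt.py w30.png;python3 plan.py 508 -382 310 21; python3 - <<'E'
from h import *
d=snapshot("side");save("s30.png",cv2.resize(d["pixels"][150:320,200:400],None,fx=3.5,fy=3.5,interpolation=cv2.INTER_CUBIC))
E
python3 meas.py
```

```text
time: 28.67
tool_pos: [576.9, 3.7, 261.2]
tcp_rot: [180.0, 0.6, -4.8]
ft_force: [0.1, -0.3, -0.7]
finger_gap: 64.3
time: 29.08
tool_pos: [516.8, -105.6, 359.6]
tcp_rot: [179.9, -0.3, -4.7]
ft_force: [1.4, -0.3, 0.6]
finger_gap: 85.1
t 29.1333 pos [ 516.7 -109.9  358.6] rot [179.75  -0.23  -4.9 ] gap 85.4 F [-1.3 -4.3 -0.8]
txyz [0.096 1.811 0.332] axyz [ 0.007 -0.004 -0.576] dist 276.5
scene
 carton [ 567.7 -381.2] [43.3 54.3] 24.0 65.4 298
 carton [ 661.9 -256.7] [34.8 33.6] 25.6 61.8 167
 carton [ 708.2 -154.2] [ 9.3 30.9] 42.5 65.7 81
 lane [525.6   7.9] [ 54.5 157.6] 84.7 76.9 1536
 lane [598.7 122.6] [18.7 16.7] 84.8 75.7 78
side
 carton [ 569.4 -379.1] [37.8 57.5] 21.8 65.1 201
 lane [527.6   9.1] [ 56.3 159.6] 85.3 76.5 1421
```

View pics/w30.png

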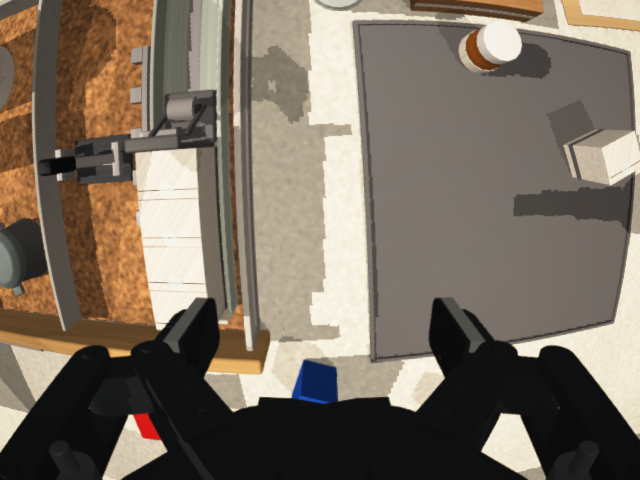

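View pics/s30.png

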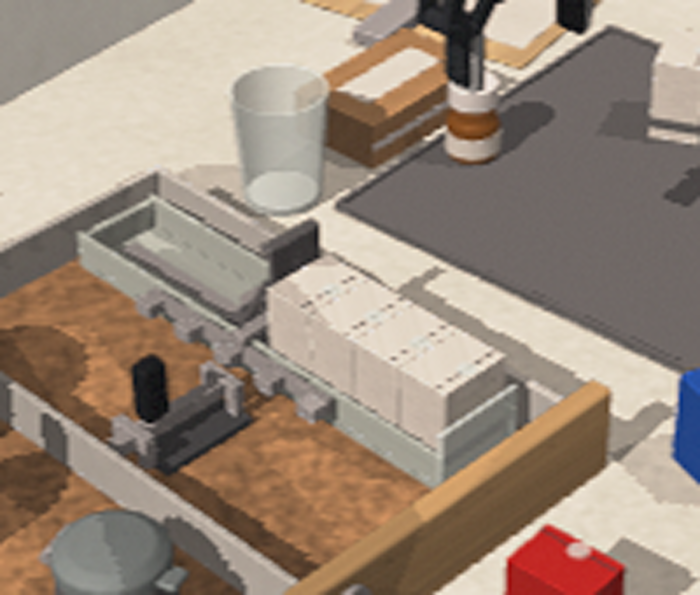

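```bash
python3 -m jog '[{"tx":0,"ty":0.25,"tz":0,"ax":0,"ay":0,"az":0,"hand":1},{"tx":0,"ty":0.5,"tz":0,"ax":0,"ay":0,"az":0,"hand":1},{"tx":0,"ty":0.75,"tz":0.1,"ax":0,"ay":0,"az":0,"hand":1},{"tx":0,"ty":1,"tz":0.2,"ax":0,"ay":0,"az":0,"hand":1},{"tx":0,"ty":1,"tz":0.2,"ax":0,"ay":0,"az":0,"hand":1}]';python3 -m jog '[{"tx":0.05,"ty":0.2,"tz":0,"ax":0,"ay":0,"az":-0.15,"hand":1},{"tx":0.1,"ty":0.4,"tz":0,"ax":0,"ay":0,"az":-0.3,"hand":1},{"tx":0.13,"ty":0.6,"tz":0.05,"ax":0,"ay":0,"az":-0.45,"hand":1},{"tx":0.13,"ty":0.8,"tz":0.1,"ax":0,"ay":0,"az":-0.576,"hand":1},{"tx":0.13,"ty":0.9,"tz":0.1,"ax":0,"ay":0,"az":-0.576,"hand":1}]'; python3 -m jog '[{"tx":0,"ty":0,"tz":0,"ax":0,"ay":0,"az":0,"hand":1},{"tx":0,"ty":0,"tz":0,"ax":0,"ay":0,"az":0,"hand":1},{"tx":0,"ty":0,"tz":0,"ax":0,"ay":0,"az":0,"hand":1}]'; python3 wt.py w31.png; python3 plan.py 570 -380.5 250 21
```

```text
time: 29.7
tool_pos: [503.9, -257.4, 323.0]
tcp_rot: [180.0, 0.2, -4.9]
ft_force: [-0.1, -0.1, -0.9]
finger_gap: 85.0
time: 30.12
tool_pos: [513.3, -391.1, 309.3]
tcp_rot: [-179.9, 0.1, 21.5]
ft_force: [0.5, 0.6, -0.0]
finger_gap: 85.5
time: 30.37
tool_pos: [513.9, -388.4, 311.5]
tcp_rot: [-180.0, -0.0, 21.1]
ft_force: [0.6, -0.4, 0.4]
finger_gap: 85.4
t 30.4167 pos [ 513.9 -388.2  311.7] rot [-1.7998e+02 -3.0000e-02  2.1140e+01] gap 85.7 F [ 0.9 -0.5 -0.2]
txyz [0.367 0.087 0.412] axyz [-0.    -0.001  0.003] dist 83.8
```

View pics/w31.png

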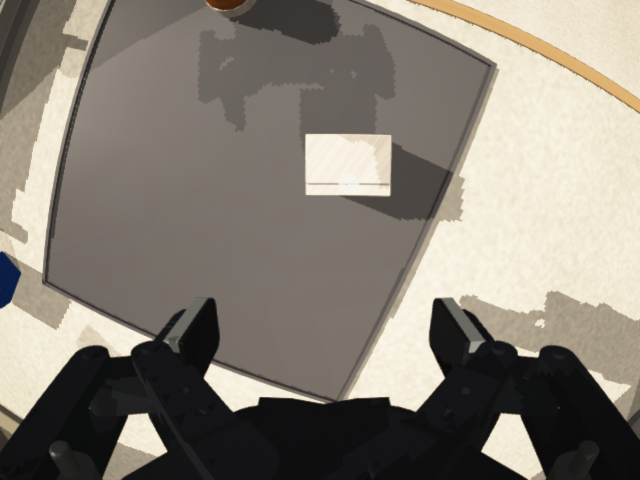

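```bash
python3 rect.py 65 '[[305,135],[391,134],[391,195],[306,195]]'; python3 plan.py 570 -380.5 250 21
```

```text
mean [ 570.3 -381.3] rect ((570.060546875, -381.2406921386719), (36.1387939453125, 50.324005126953125), 22.497787475585938) edges [49.8 36.1 50.3 35.2]
t 30.4667 pos [ 513.9 -388.3  311.9] rot [ 1.800e+02 -3.000e-02  2.116e+01] gap 85.8 F [-0.2  0.1  0.4]
txyz [0.368 0.087 0.413] axyz [ 0.    -0.001  0.004] dist 83.9
```

```bash
python3 -m jog '[{"tx":0.2,"ty":0.05,"tz":0,"ax":0,"ay":0,"az":-0.012,"hand":1},{"tx":0.367,"ty":0.092,"tz":0.1,"ax":0,"ay":0,"az":-0.012,"hand":1},{"tx":0.367,"ty":0.092,"tz":0.3,"ax":0,"ay":0,"az":-0.012,"hand":1},{"tx":0.367,"ty":0.092,"tz":0.4,"ax":0,"ay":0,"az":-0.012,"hand":1},{"tx":0.367,"ty":0.092,"tz":0.4,"ax":0,"ay":0,"az":-0.012,"hand":1}]';python3 -m jog '[{"tx":0,"ty":0,"tz":0,"ax":0,"ay":0,"az":0,"hand":1},{"tx":0,"ty":0,"tz":0,"ax":0,"ay":0,"az":0,"hand":1}]'; python3 wt.py w32.png; python3 plan.py 570.2 -381.3 203.5 21.7
```

```text
time: 30.88
tool_pos: [568.1, -380.4, 246.0]
tcp_rot: [-179.6, 0.3, 21.7]
ft_force: [-1.3, 1.7, -1.0]
finger_gap: 85.4
time: 31.05
tool_pos: [569.4, -382.9, 252.8]
tcp_rot: [180.0, -0.0, 21.6]
ft_force: [-0.2, -0.4, 0.2]
finger_gap: 85.4
t 31.1 pos [ 569.6 -383.3  253.6] rot [ 1.7988e+02 -7.0000e-02  2.1640e+01] gap 85.3 F [0.2 0.1 1.4]
txyz [ 0.008 -0.012  0.334] axyz [ 0.003 -0.001 -0.001] dist 50.1
```

View pics/w32.png

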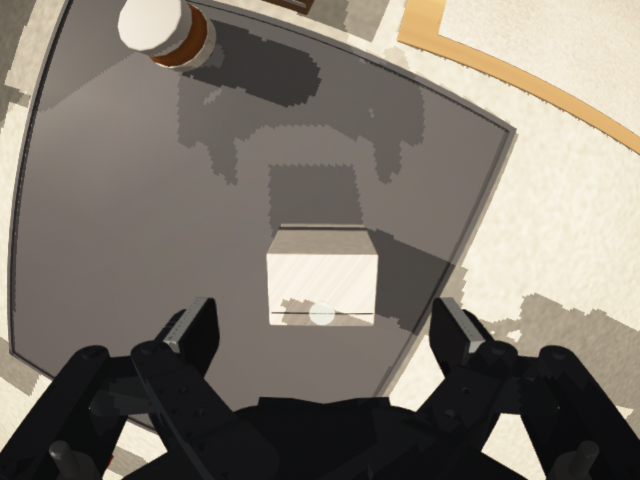

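```bash
python3 -m jog '[{"tx":0.008,"ty":-0.005,"tz":0.15,"ax":0,"ay":0,"az":0,"hand":1},{"tx":0.008,"ty":-0.005,"tz":0.3,"ax":0,"ay":0,"az":0,"hand":1},{"tx":0.008,"ty":-0.005,"tz":0.335,"ax":0,"ay":0,"az":0,"hand":1},{"tx":0.008,"ty":-0.005,"tz":0.335,"ax":0,"ay":0,"az":0,"hand":1},{"tx":0.008,"ty":-0.005,"tz":0.335,"ax":0,"ay":0,"az":0,"hand":1}]'; python3 -m jog '[{"tx":0,"ty":0,"tz":0,"ax":0,"ay":0,"az":0,"hand":0.6},{"tx":0,"ty":0,"tz":0,"ax":0,"ay":0,"az":0,"hand":0.4},{"tx":0,"ty":0,"tz":0,"ax":0,"ay":0,"az":0,"hand":0.4},{"tx":0,"ty":0,"tz":0,"ax":0,"ay":0,"az":0,"hand":0.4},{"tx":0,"ty":0,"tz":0,"ax":0,"ay":0,"az":0,"hand":0.4}]' 80; python3 wt.py w33.png; python3 plan.py 570.2 -381.3 203.5 21.7
```

```text
time: 31.52
tool_pos: [570.4, -382.1, 202.6]
tcp_rot: [180.0, -0.0, 21.6]
ft_force: [0.6, 0.2, 0.2]
finger_gap: 85.5
time: 31.93
tool_pos: [571.0, -382.2, 203.1]
tcp_rot: [179.9, -0.1, 21.7]
ft_force: [0.1, -1.0, 7.5]
finger_gap: 48.9
t 31.9833 pos [ 571.  -382.2  203.2] rot [ 1.7985e+02 -9.0000e-02  2.1670e+01] gap 49.1 F [-0.   0.1  6.5]
txyz [-0.003 -0.008 -0.002] axyz [ 0.003 -0.002 -0.001] dist 1.3
```

View pics/w33.png

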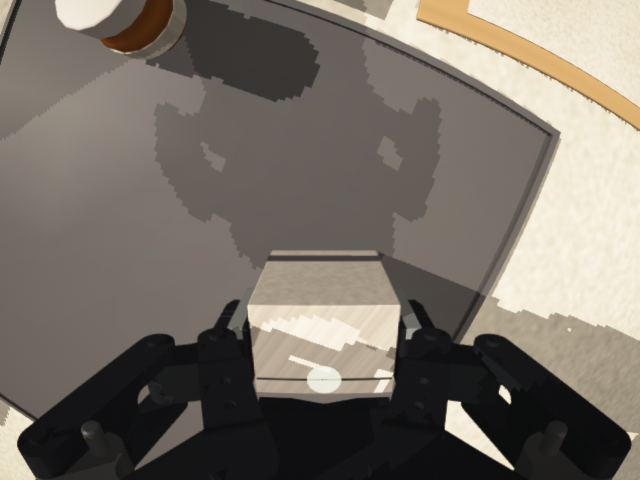

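```bash
python3 -m jog '[{"tx":0,"ty":0,"tz":-0.1,"ax":0,"ay":0,"az":0,"hand":0.4},{"tx":0,"ty":0,"tz":-0.35,"ax":0,"ay":0,"az":0,"hand":0.4},{"tx":0,"ty":0,"tz":-0.6,"ax":0,"ay":0,"az":0.1,"hand":0.4},{"tx":0,"ty":0,"tz":-0.85,"ax":0,"ay":0,"az":0.25,"hand":0.4},{"tx":0,"ty":0,"tz":-0.85,"ax":0,"ay":0,"az":0.4,"hand":0.4}]'; python3 -m jog '[{"tx":0,"ty":-0.2,"tz":0,"ax":0,"ay":0,"az":0.1,"hand":0.4},{"tx":0,"ty":-0.4,"tz":0,"ax":0,"ay":0,"az":0.189,"hand":0.4},{"tx":0,"ty":-0.65,"tz":0,"ax":0,"ay":0,"az":0.189,"hand":0.4},{"tx":0,"ty":-0.9,"tz":0,"ax":0,"ay":0,"az":0.189,"hand":0.4},{"tx":0,"ty":-1,"tz":0,"ax":0,"ay":0,"az":0.189,"hand":0.4}]'; python3 plan.py 573.8 4.2 330 -4.8
```

```text
time: 32.4
tool_pos: [572.2, -383.0, 340.9]
tcp_rot: [179.4, -0.6, 3.4]
ft_force: [1.5, -1.3, 1.1]
finger_gap: 49.4
time: 32.82
tool_pos: [560.4, -228.0, 329.5]
tcp_rot: [-179.9, 0.0, -4.7]
ft_force: [-0.5, 1.2, 0.2]
finger_gap: 49.0
t 32.8167 pos [ 560.4 -228.   329.5] rot [-1.799e+02  2.000e-02 -4.720e+00] gap 49.0 F [-0.5  1.2  0.2]
txyz [-0.038 -1.55  -0.   ] axyz [-0.002  0.     0.002] dist 232.6
```

```bash
python3 -m jog '[{"tx":0,"ty":-0.25,"tz":0,"ax":0,"ay":0,"az":0,"hand":0.4},{"tx":-0.02,"ty":-0.5,"tz":0,"ax":0,"ay":0,"az":0,"hand":0.4},{"tx":-0.03,"ty":-0.75,"tz":0,"ax":0,"ay":0,"az":0,"hand":0.4},{"tx":-0.035,"ty":-1,"tz":0,"ax":0,"ay":0,"az":0,"hand":0.4},{"tx":-0.035,"ty":-1,"tz":0,"ax":0,"ay":0,"az":0,"hand":0.4}]';python3 -m jog '[{"tx":0,"ty":-0.25,"tz":0,"ax":0,"ay":0,"az":0,"hand":0.4},{"tx":0,"ty":-0.5,"tz":0,"ax":0,"ay":0,"az":0,"hand":0.4},{"tx":0,"ty":-0.55,"tz":0,"ax":0,"ay":0,"az":0,"hand":0.4},{"tx":0,"ty":-0.55,"tz":0,"ax":0,"ay":0,"az":0,"hand":0.4},{"tx":0,"ty":-0.55,"tz":0,"ax":0,"ay":0,"az":0,"hand":0.4}]'; python3 -m jog '[{"tx":0,"ty":0,"tz":0,"ax":0,"ay":0,"az":0,"hand":0.4},{"tx":0,"ty":0,"tz":0,"ax":0,"ay":0,"az":0,"hand":0.4}]'; python3 lane.py; python3 plan.py 573.8 4.2 281 -4.8
```

```text
time: 33.23
tool_pos: [568.2, -76.4, 329.7]
tcp_rot: [-179.8, -0.0, -4.6]
ft_force: [0.7, -0.2, -0.9]
finger_gap: 48.8
time: 33.65
tool_pos: [575.2, 0.1, 329.3]
tcp_rot: [180.0, -0.0, -4.7]
ft_force: [0.1, -0.8, -0.7]
finger_gap: 49.1
time: 33.82
tool_pos: [575.1, -1.2, 328.9]
tcp_rot: [180.0, -0.0, -4.9]
ft_force: [-0.5, -0.2, -0.8]
finger_gap: 49.1
tcp along/across [573.2  46.9] cam [643.   -6.2 298.6]
20 271 362 across 84.9 19.9 mid 52.4
60 271 362 across 84.6 20.3 mid 52.4
100 271 363 across 84.6 19.7 mid 52.1
t 33.8667 pos [575.1  -1.2 328.8] rot [179.98  -0.    -4.93] gap 49.2 F [-0.8 -0.2 -0.1]
txyz [-0.012 -0.035  0.319] axyz [ 0.    -0.    -0.003] dist 48.2
```

```bash
python3 -m jog '[{"tx":-0.012,"ty":-0.033,"tz":0,"ax":0,"ay":0,"az":-0.003,"hand":0.4},{"tx":-0.012,"ty":-0.033,"tz":0.15,"ax":0,"ay":0,"az":-0.003,"hand":0.4},{"tx":-0.012,"ty":-0.033,"tz":0.28,"ax":0,"ay":0,"az":-0.003,"hand":0.4},{"tx":-0.012,"ty":-0.033,"tz":0.318,"ax":0,"ay":0,"az":-0.003,"hand":0.4},{"tx":-0.012,"ty":-0.033,"tz":0.318,"ax":0,"ay":0,"az":-0.003,"hand":0.4}]';python3 -m jog '[{"tx":0,"ty":0,"tz":0,"ax":0,"ay":0,"az":0,"hand":0.4},{"tx":0,"ty":0,"tz":0,"ax":0,"ay":0,"az":0,"hand":0.4}]'; python3 plan.py 618.6 0.45 281 -4.8; python3 wt.py w34.png;python3 - <<'E'
from h import *
d=snapshot("side");save("s34.png",cv2.resize(d["pixels"][150:320,200:400],None,fx=3.5,fy=3.5,interpolation=cv2.INTER_CUBIC))
E
```

```text
time: 34.28
tool_pos: [572.6, 5.1, 278.7]
tcp_rot: [-180.0, 0.3, -4.7]
ft_force: [-0.4, 0.1, -0.9]
finger_gap: 49.1
time: 34.45
tool_pos: [574.2, 5.1, 282.4]
tcp_rot: [-180.0, -0.1, -4.7]
ft_force: [0.8, -0.9, -0.9]
finger_gap: 49.2
t 34.45 pos [574.2   5.1 282.4] rot [-1.80e+02 -1.00e-01 -4.71e+00] gap 49.2 F [ 0.8 -0.9 -0.9]
txyz [0.297 0.007 0.01 ] axyz [-0.    -0.002  0.002] dist 44.6
```

View pics/w34.png

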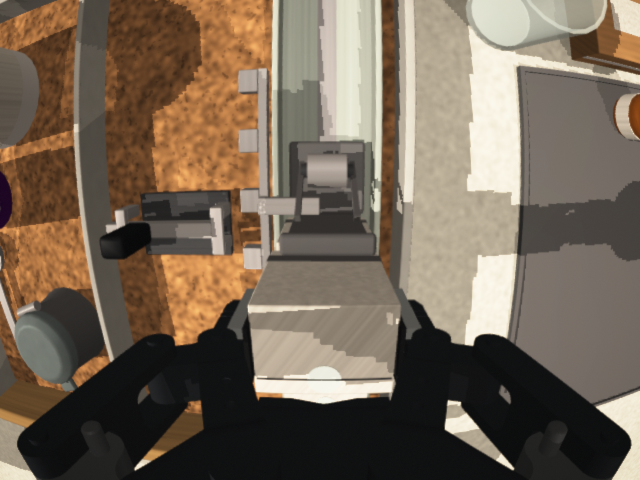

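View pics/s34.png

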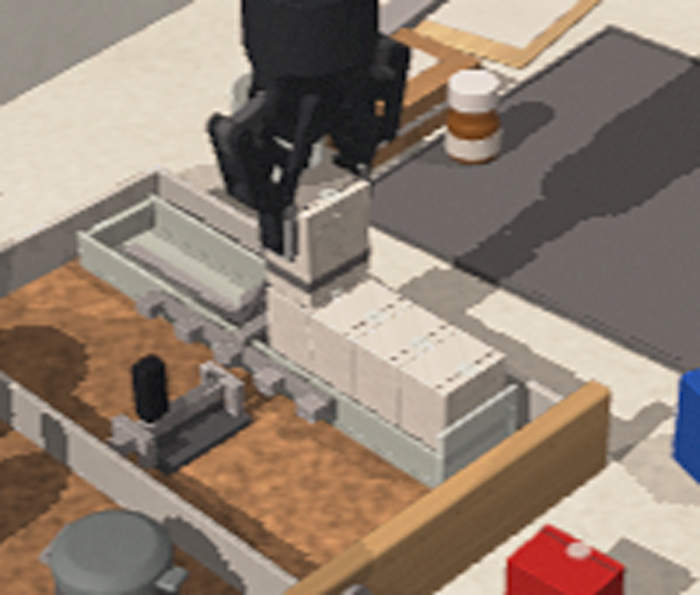

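```bash
python3 -m jog '[{"tx":0.06,"ty":0.006,"tz":0.008,"ax":0,"ay":0,"az":0.002,"hand":0.4},{"tx":0.12,"ty":0.006,"tz":0.008,"ax":0,"ay":0,"az":0.002,"hand":0.4},{"tx":0.18,"ty":0.006,"tz":0.008,"ax":0,"ay":0,"az":0.002,"hand":0.4},{"tx":0.24,"ty":0.006,"tz":0.008,"ax":0,"ay":0,"az":0.002,"hand":0.4},{"tx":0.303,"ty":0.006,"tz":0.008,"ax":0,"ay":0,"az":0.002,"hand":0.4}]'; python3 -m jog '[{"tx":0,"ty":0,"tz":0,"ax":0,"ay":0,"az":0,"hand":0.4},{"tx":0,"ty":0,"tz":0,"ax":0,"ay":0,"az":0,"hand":0.4}]'; python3 plan.py 618.6 0.45 214.2 -4.8; python3 wt.py w35.png; python3 - <<'E'
from h import *
d=snapshot("side");save("s35.png",cv2.resize(d["pixels"][150:320,200:400],None,fx=3.5,fy=3.5,interpolation=cv2.INTER_CUBIC))
E
```

```text
time: 34.97
tool_pos: [619.3, 0.5, 280.2]
tcp_rot: [180.0, 0.1, -4.8]
ft_force: [-5.8, 0.2, 1.6]
finger_gap: 48.9
time: 35.13
tool_pos: [619.1, 0.5, 279.9]
tcp_rot: [180.0, 0.1, -4.8]
ft_force: [-5.0, -0.0, 2.3]
finger_gap: 49.0
t 35.1333 pos [6.191e+02 5.000e-01 2.799e+02] rot [ 1.80e+02  5.00e-02 -4.79e+00] gap 49.0 F [-5.  -0.   2.3]
txyz [-0.003  0.001  0.438] axyz [0.    0.001 0.   ] dist 65.7
```

View pics/s35.png

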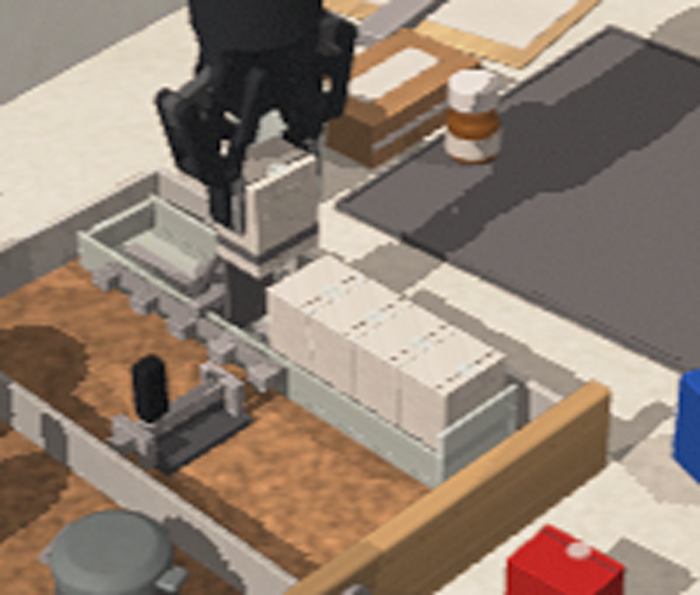

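```bash
python3 -m jog '[{"tx":0.004,"ty":0,"tz":0.04,"ax":0,"ay":0,"az":0,"hand":0.4},{"tx":0.004,"ty":0,"tz":0.09,"ax":0,"ay":0,"az":0,"hand":0.4},{"tx":0.004,"ty":0,"tz":0.14,"ax":0,"ay":0,"az":0,"hand":0.4},{"tx":0.004,"ty":0,"tz":0.14,"ax":0,"ay":0,"az":0,"hand":0.4}]'; python3 -m jog '[{"tx":0,"ty":0,"tz":0.06,"ax":0,"ay":0,"az":0,"hand":0.4},{"tx":0,"ty":0,"tz":0.12,"ax":0,"ay":0,"az":0,"hand":0.4},{"tx":0,"ty":0,"tz":0.18,"ax":0,"ay":0,"az":0,"hand":0.4},{"tx":0,"ty":0,"tz":0.18,"ax":0,"ay":0,"az":0,"hand":0.4}]';  python3 -m jog '[{"tx":0,"ty":0,"tz":0.04,"ax":0,"ay":0,"az":0,"hand":0.4},{"tx":0,"ty":0,"tz":0.085,"ax":0,"ay":0,"az":0,"hand":0.4},{"tx":0,"ty":0,"tz":0.095,"ax":0,"ay":0,"az":0,"hand":0.4},{"tx":0,"ty":0,"tz":0.095,"ax":0,"ay":0,"az":0,"hand":0.4}]'; python3 wt.py w36.png; python3 plan.py 614.5 0.8 214.2 -4.8
```

```text
time: 35.57
tool_pos: [618.4, 0.7, 256.3]
tcp_rot: [-180.0, 0.2, -4.8]
ft_force: [-4.6, 0.6, -3.4]
finger_gap: 49.0
time: 35.9
tool_pos: [618.4, 0.7, 228.9]
tcp_rot: [-180.0, 0.2, -4.8]
ft_force: [-3.9, -0.4, -3.1]
finger_gap: 48.9
time: 36.23
tool_pos: [619.0, 0.6, 216.4]
tcp_rot: [-180.0, 0.1, -4.8]
ft_force: [-5.2, 0.7, -3.1]
finger_gap: 49.1
t 36.2833 pos [6.190e+02 6.000e-01 2.166e+02] rot [-1.80e+02  1.10e-01 -4.79e+00] gap 49.3 F [-5.1 -0.3 -3.3]
txyz [-0.03   0.001  0.016] axyz [-0.     0.002  0.   ] dist 5.1
```

View pics/w36.png

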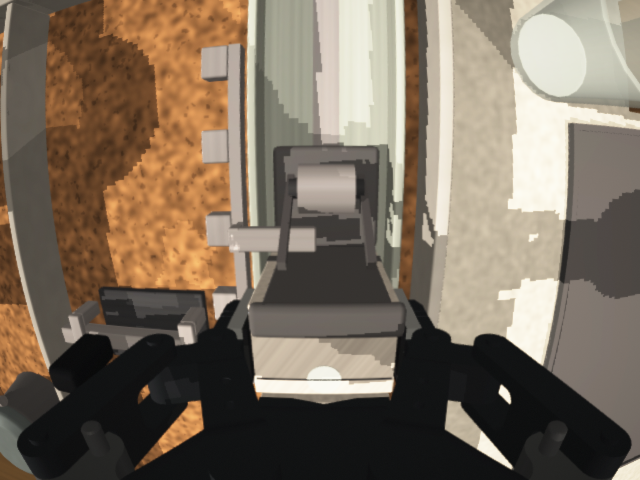

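```bash
python3 -m jog '[{"tx":0,"ty":0.002,"tz":0.01,"ax":0,"ay":0,"az":0,"hand":0.4},{"tx":0,"ty":0.002,"tz":0.018,"ax":0,"ay":0,"az":0,"hand":0.4},{"tx":-0.015,"ty":0.002,"tz":0.022,"ax":0,"ay":0,"az":0,"hand":0.4},{"tx":-0.027,"ty":0.002,"tz":0.022,"ax":0,"ay":0,"az":0,"hand":0.4},{"tx":-0.027,"ty":0.002,"tz":0.022,"ax":0,"ay":0,"az":0,"hand":0.4}]'; python3 plan.py 614.5 0.8 214.2 -4.8
```

```text
time: 36.7
tool_pos: [615.2, 0.6, 214.6]
tcp_rot: [180.0, -0.0, -4.8]
ft_force: [-5.1, 0.2, 1.5]
finger_gap: 49.2
t 36.7 pos [6.152e+02 6.000e-01 2.146e+02] rot [ 1.80e+02 -1.00e-02 -4.79e+00] gap 49.2 F [-5.1  0.2  1.5]
txyz [-0.005 -0.001  0.002] axyz [ 0. -0.  0.] dist 0.8
```

```bash
python3 -m jog '[{"tx":0,"ty":0,"tz":0,"ax":0,"ay":0,"az":0,"hand":0.75},{"tx":0,"ty":0,"tz":0,"ax":0,"ay":0,"az":0,"hand":0.75},{"tx":0,"ty":0,"tz":0,"ax":0,"ay":0,"az":0,"hand":0.75},{"tx":0,"ty":0,"tz":-0.1,"ax":0,"ay":0,"az":0,"hand":0.75},{"tx":0,"ty":0,"tz":-0.35,"ax":0,"ay":0,"az":0,"hand":0.75}]'; python3 -m jog '[{"tx":0,"ty":0,"tz":-0.25,"ax":0,"ay":0,"az":0,"hand":1},{"tx":-0.2,"ty":0,"tz":-0.5,"ax":0,"ay":0,"az":0,"hand":1},{"tx":-0.4,"ty":0,"tz":-0.7,"ax":0,"ay":0,"az":0,"hand":1},{"tx":-0.6,"ty":0,"tz":-0.7,"ax":0,"ay":0,"az":0,"hand":1},{"tx":-0.7,"ty":0,"tz":-0.7,"ax":0,"ay":0,"az":0,"hand":1}]'; python3 -m jog '[{"tx":0,"ty":0,"tz":0,"ax":0,"ay":0,"az":0,"hand":1},{"tx":0,"ty":0,"tz":0,"ax":0,"ay":0,"az":0,"hand":1},{"tx":0,"ty":0,"tz":0,"ax":0,"ay":0,"az":0,"hand":1}]';  python3 wt.py w37.png;python3 plan.py 600.2 122.6 217 -4.8; python3 - <<'E'
from h import *
d=snapshot("side");save("s37.png",cv2.resize(d["pixels"][150:320,200:400],None,fx=3.5,fy=3.5,interpolation=cv2.INTER_CUBIC))
E
python3 meas.py
```

```text
time: 37.12
tool_pos: [613.1, 0.7, 261.2]
tcp_rot: [180.0, 0.6, -4.8]
ft_force: [1.1, -0.1, -0.9]
finger_gap: 64.2
time: 37.53
tool_pos: [509.6, 9.6, 375.7]
tcp_rot: [-180.0, -0.4, -4.8]
ft_force: [-0.4, 0.2, -0.3]
finger_gap: 85.4
time: 37.78
tool_pos: [511.3, 9.3, 372.1]
tcp_rot: [180.0, -0.1, -4.8]
ft_force: [0.3, 0.5, 0.3]
finger_gap: 85.2
t 37.8333 pos [511.5   9.2 371.8] rot [ 1.8e+02 -4.0e-02 -4.8e+00] gap 85.5 F [ 0.2 -0.2 -0.5]
txyz [ 0.526 -0.803  1.032] axyz [ 0.    -0.001  0.   ] dist 211.4
scene
 carton [ 660.7 -257. ] [35.3 34.4] 52.1 61.7 166
 carton [ 708.5 -153.1] [ 7.2 29.5] 41.2 66.3 79
 lane [543.5   7. ] [ 53.8 191.8] 85.2 76.9 1943
 lane [599.1 122.7] [17.7 15. ] 78.8 75.3 76
side
 lane [545.    7.9] [ 54.3 193.6] 85.7 76.5 1673
```

View pics/w37.png

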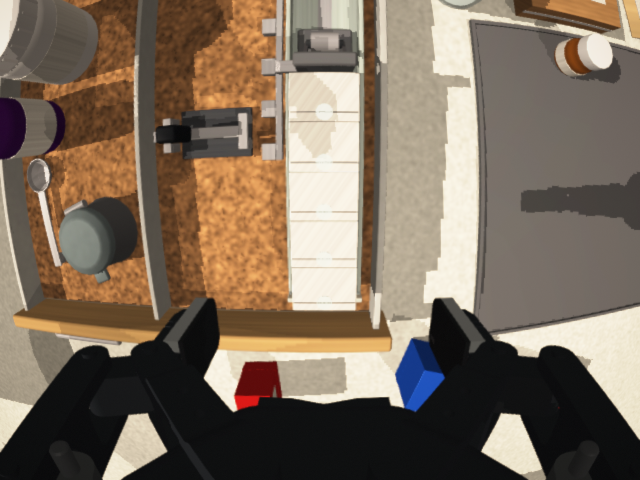

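View pics/s37.png

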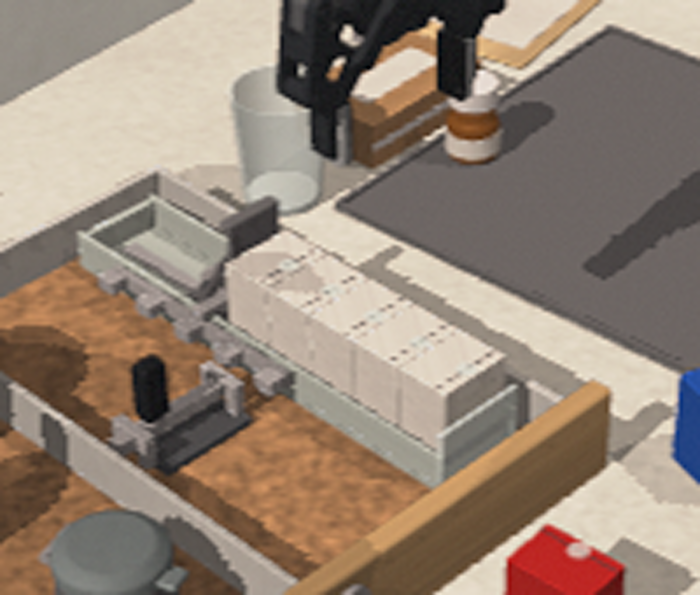

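```bash
python3 - <<'E'
from h import *
d=snapshot("wrist");c=d["pixels"][40:320,240:400];save("w37c.png",cv2.resize(c,None,fx=2.14,fy=2.14,interpolation=cv2.INTER_CUBIC))
a=np.radians(-4.8);ex=np.array([np.cos(a),np.sin(a)])
d2=d
# row length: front edge and pusher back
for u,v,h in [(325,310,76),(325,73,76),(320,68,100)]:
    p=wplane(d,u,v,h);print(u,v,np.round(p,1),round(p[:2]@ex,1))
E
```

```text
325 310 [450.3  14.2  76. ] 447.6
325 73 [628.3  -0.7  76. ] 626.1
320 68 [627.4   2.7 100. ] 625.0
```

View pics/w37c.png

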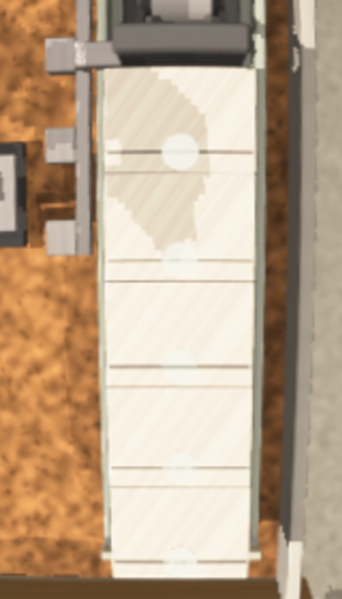

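```bash
python3 -m jog '[{"tx":0.2,"ty":-0.2,"tz":0,"ax":0,"ay":0,"az":0,"hand":0.6},{"tx":0.35,"ty":-0.5,"tz":0,"ax":0,"ay":0,"az":0,"hand":0.6},{"tx":0.526,"ty":-0.803,"tz":0.1,"ax":0,"ay":0,"az":0,"hand":0.6},{"tx":0.526,"ty":-0.803,"tz":0.3,"ax":0,"ay":0,"az":0,"hand":0.6},{"tx":0.526,"ty":-0.803,"tz":0.5,"ax":0,"ay":0,"az":0,"hand":0.6}]'; python3 -m jog '[{"tx":0,"ty":0,"tz":0,"ax":0,"ay":0,"az":0,"hand":0.6},{"tx":0,"ty":0,"tz":0,"ax":0,"ay":0,"az":0,"hand":0.6},{"tx":0,"ty":0,"tz":0,"ax":0,"ay":0,"az":0,"hand":0.6}]';  python3 wt.py w38.png;python3 plan.py 600.2 122.6 217 -4.8
```

```text
time: 38.45
tool_pos: [601.9, 126.6, 296.6]
tcp_rot: [-179.9, -0.2, -4.6]
ft_force: [0.3, 0.4, -0.5]
finger_gap: 51.1
time: 38.7
tool_pos: [599.9, 122.3, 298.0]
tcp_rot: [180.0, -0.0, -4.8]
ft_force: [0.1, 1.0, 0.1]
finger_gap: 51.2
t 38.75 pos [600.3 122.2 299.2] rot [-1.7997e+02 -1.6000e-01 -4.8400e+00] gap 51.0 F [0.4 0.7 1.1]
txyz [-0.002 -0.002  0.548] axyz [-0.001 -0.004 -0.001] dist 82.2
```

View pics/w38.png

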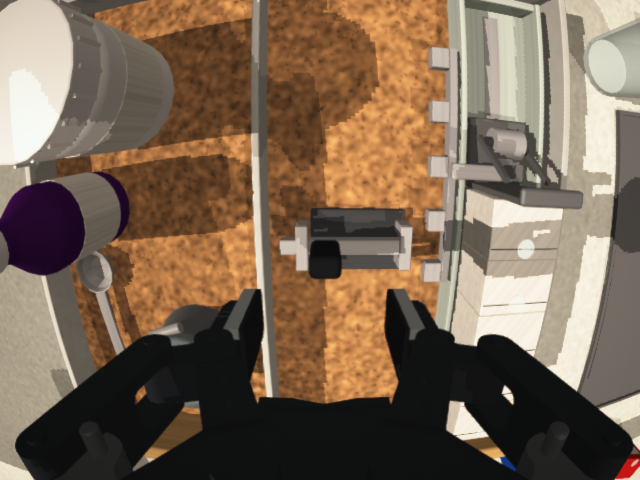

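```bash
python3 -m jog '[{"tx":0,"ty":-0.002,"tz":0.2,"ax":0,"ay":0,"az":0,"hand":0.6},{"tx":0,"ty":-0.002,"tz":0.4,"ax":0,"ay":0,"az":0,"hand":0.6},{"tx":0,"ty":-0.002,"tz":0.54,"ax":0,"ay":0,"az":0,"hand":0.6},{"tx":0,"ty":-0.002,"tz":0.54,"ax":0,"ay":0,"az":0,"hand":0.6},{"tx":0,"ty":-0.002,"tz":0.54,"ax":0,"ay":0,"az":0,"hand":0.6}]'; python3 plan.py 600.2 122.6 217 -4.8; python3 -m jog '[{"tx":0,"ty":0,"tz":0,"ax":0,"ay":0,"az":0,"hand":0.1},{"tx":0,"ty":0,"tz":0,"ax":0,"ay":0,"az":0,"hand":0.1},{"tx":0,"ty":0,"tz":0,"ax":0,"ay":0,"az":0,"hand":0.1},{"tx":0,"ty":0,"tz":0,"ax":0,"ay":0,"az":0,"hand":0.1},{"tx":0,"ty":0,"tz":0,"ax":0,"ay":0,"az":0,"hand":0.1}]' 30; python3 plan.py 598 97.6 217 -4.8
```

```text
time: 39.17
tool_pos: [599.8, 122.5, 217.0]
tcp_rot: [-180.0, -0.0, -4.8]
ft_force: [0.2, 0.1, 0.8]
finger_gap: 51.3
t 39.1667 pos [599.8 122.5 217. ] rot [-1.80e+02 -2.00e-02 -4.84e+00] gap 51.3 F [0.2 0.1 0.8]
txyz [ 0.003 -0.001  0.   ] axyz [-0.    -0.    -0.001] dist 0.4
time: 39.58
tool_pos: [600.9, 122.2, 219.0]
tcp_rot: [179.9, -0.3, -4.8]
ft_force: [-1.8, -6.8, 8.0]
finger_gap: 17.8
t 39.5833 pos [600.9 122.2 219. ] rot [179.94  -0.26  -4.81] gap 17.8 F [-1.8 -6.8  8. ]
txyz [-0.006  0.165  0.014] axyz [ 0.001 -0.006 -0.   ] dist 24.9
```

```bash
python3 -m jog '[{"tx":0,"ty":0.05,"tz":0,"ax":0,"ay":0,"az":0,"hand":0.1},{"tx":0,"ty":0.1,"tz":0,"ax":0,"ay":0,"az":0,"hand":0.1},{"tx":0,"ty":0.16,"tz":0,"ax":0,"ay":0,"az":0,"hand":0.1},{"tx":0,"ty":0.16,"tz":0,"ax":0,"ay":0,"az":0,"hand":0.1},{"tx":0,"ty":0.16,"tz":0,"ax":0,"ay":0,"az":0,"hand":0.1}]'; python3 -m jog '[{"tx":0,"ty":0.007,"tz":0,"ax":0,"ay":0,"az":0,"hand":0.1},{"tx":0,"ty":0.012,"tz":0,"ax":0,"ay":0,"az":0,"hand":0.1},{"tx":0,"ty":0.012,"tz":0,"ax":0,"ay":0,"az":0,"hand":0.1}]'; python3 plan.py 598 97.6 217 -4.8
```

```text
time: 40.0
tool_pos: [598.9, 98.7, 219.0]
tcp_rot: [-180.0, -0.3, -4.8]
ft_force: [-1.5, -3.2, 7.5]
finger_gap: 17.4
time: 40.25
tool_pos: [598.8, 97.7, 219.1]
tcp_rot: [-179.9, -0.3, -4.8]
ft_force: [-0.7, 1.9, 7.2]
finger_gap: 17.3
t 40.25 pos [598.8  97.7 219.1] rot [-179.92   -0.28   -4.8 ] gap 17.3 F [-0.7  1.9  7.2]
txyz [-0.005  0.001  0.014] axyz [-0.002 -0.006  0.   ] dist 2.2
```

```bash
python3 -m jog '[{"tx":0,"ty":0.005,"tz":0,"ax":0,"ay":0,"az":0,"hand":0.1},{"tx":0,"ty":0.01,"tz":0,"ax":0,"ay":0,"az":0,"hand":0.1},{"tx":0,"ty":0.01,"tz":0,"ax":0,"ay":0,"az":0,"hand":0.1}]'; python3 plan.py 598 97.6 217 -4.8
```

```text
time: 40.5
tool_pos: [598.7, 96.5, 219.1]
tcp_rot: [-179.9, -0.3, -4.8]
ft_force: [-0.9, 2.8, 5.2]
finger_gap: 17.5
t 40.5 pos [598.7  96.5 219.1] rot [-179.89   -0.28   -4.79] gap 17.5 F [-0.9  2.8  5.2]
txyz [-0.005 -0.007  0.014] axyz [-0.003 -0.006  0.   ] dist 2.5
```

```bash
python3 -m jog '[{"tx":0,"ty":0.004,"tz":0,"ax":0,"ay":0,"az":0,"hand":0.1},{"tx":0,"ty":0.008,"tz":0,"ax":0,"ay":0,"az":0,"hand":0.1},{"tx":0,"ty":0.008,"tz":0,"ax":0,"ay":0,"az":0,"hand":0.1}]'; python3 plan.py 598 97.6 217 -4.8; python3 wt.py w39.png; python3 - <<'E'
from h import *
d=snapshot("side");save("s39.png",cv2.resize(d["pixels"][150:320,200:400],None,fx=3.5,fy=3.5,interpolation=cv2.INTER_CUBIC))
E
```

```text
time: 40.75
tool_pos: [598.6, 96.1, 219.1]
tcp_rot: [-179.8, -0.3, -4.8]
ft_force: [0.4, 7.4, 5.4]
finger_gap: 17.2
t 40.75 pos [598.6  96.1 219.1] rot [-179.8    -0.29   -4.77] gap 17.2 F [0.4 7.4 5.4]
txyz [-0.005 -0.01   0.014] axyz [-0.004 -0.006  0.001] dist 2.6
```

View pics/w39.png

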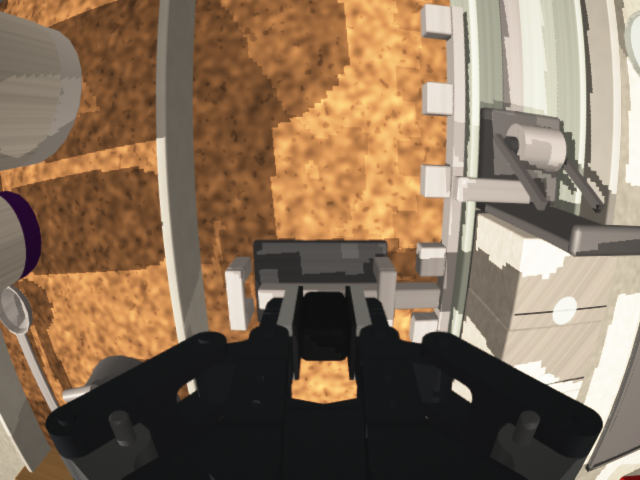

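View pics/s39.png

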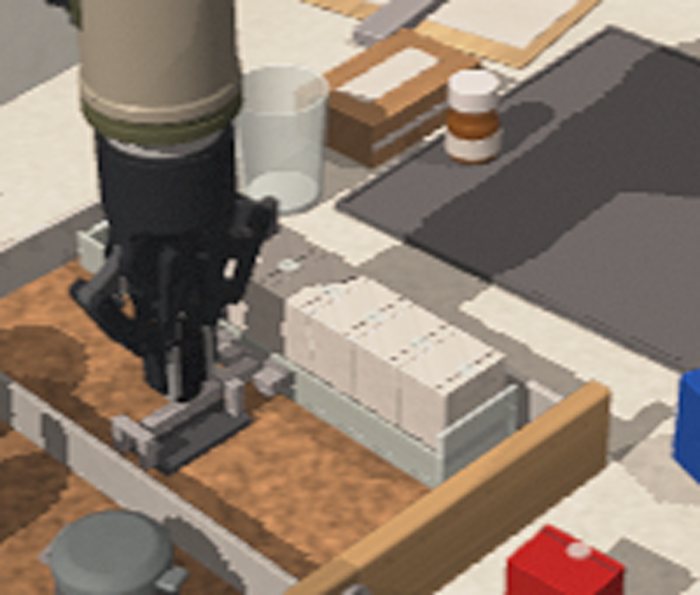

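```bash
python3 -m jog '[{"tx":0,"ty":0,"tz":0,"ax":0,"ay":0,"az":0,"hand":0.5},{"tx":0,"ty":0,"tz":0,"ax":0,"ay":0,"az":0,"hand":0.5},{"tx":0,"ty":0,"tz":0,"ax":0,"ay":0,"az":0,"hand":0.5},{"tx":0,"ty":0,"tz":-0.3,"ax":0,"ay":0,"az":0,"hand":0.5},{"tx":0,"ty":0,"tz":-0.7,"ax":0,"ay":0,"az":0,"hand":0.5}]'; python3 -m jog '[{"tx":-0.1,"ty":0,"tz":-0.2,"ax":0,"ay":0,"az":0,"hand":1},{"tx":-0.3,"ty":0,"tz":-0.5,"ax":0,"ay":0,"az":0,"hand":1},{"tx":-0.4,"ty":0,"tz":-0.6,"ax":0,"ay":0,"az":0,"hand":1},{"tx":-0.4,"ty":0,"tz":-0.6,"ax":0,"ay":0,"az":0,"hand":1},{"tx":-0.4,"ty":0,"tz":-0.6,"ax":0,"ay":0,"az":0,"hand":1}]'; python3 -m jog '[{"tx":0,"ty":0,"tz":0,"ax":0,"ay":0,"az":0,"hand":1},{"tx":0,"ty":0,"tz":0,"ax":0,"ay":0,"az":0,"hand":1},{"tx":0,"ty":0,"tz":0,"ax":0,"ay":0,"az":0,"hand":1}]'; python3 wt.py w40.png; python3 meas.py; python3 - <<'E'
from h import *
d=snapshot("side");save("s40.png",d["pixels"])
d=snapshot("scene");save("c40.png",d["pixels"])
E
```

```text
time: 41.27
tool_pos: [595.3, 94.3, 296.1]
tcp_rot: [179.9, 0.5, -4.8]
ft_force: [1.7, -0.6, 0.7]
finger_gap: 42.3
time: 41.68
tool_pos: [537.3, 99.7, 392.0]
tcp_rot: [-180.0, -0.3, -4.8]
ft_force: [0.5, 0.2, -0.6]
finger_gap: 85.3
time: 41.93
tool_pos: [537.4, 99.5, 387.2]
tcp_rot: [180.0, 0.2, -4.8]
ft_force: [-0.1, 0.3, -1.3]
finger_gap: 85.2
scene
 carton [ 661.1 -256.2] [34.3 34.3] 52.1 61.7 170
 carton [ 709. -155.] [ 8.2 29.9] 41.1 65.1 82
 lane [543.5   6.9] [ 54.5 191.8] 85.6 76.8 1951
 lane [597.   97.8] [17.6 15.2] 89.3 75.4 77
side
 carton [ 661.5 -254.5] [31.2 36.3] 51.1 61.6 99
 lane [545.4   7.7] [ 56.4 195.2] 84.9 76.5 1682
```

View pics/w40.png

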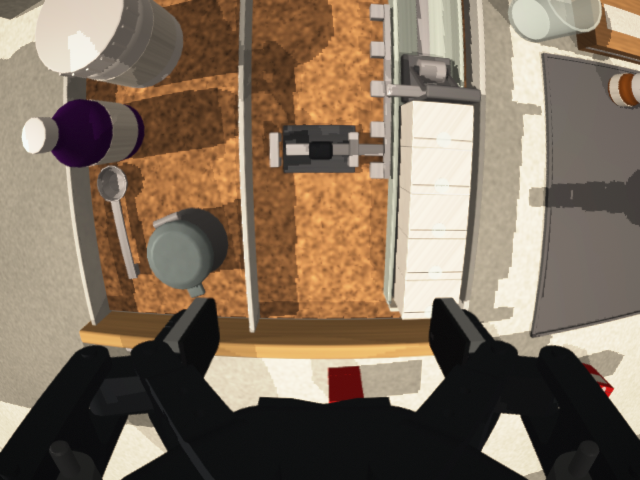

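View pics/c40.png

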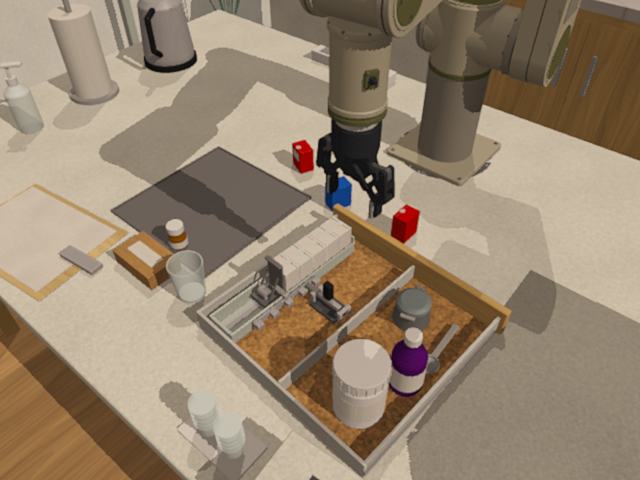

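View pics/s40.png

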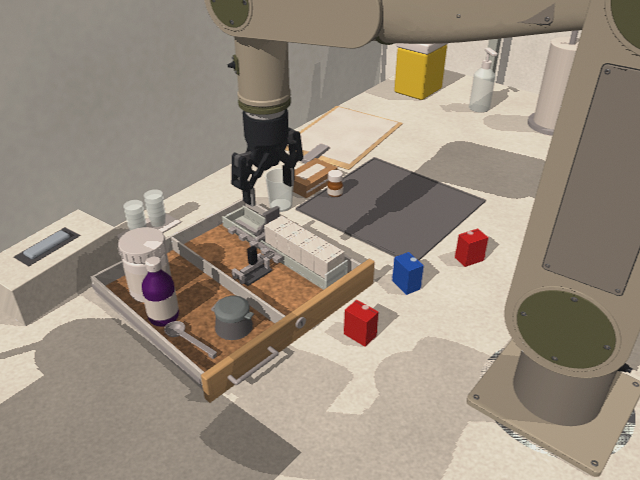

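The five cartons stand in one straight row, the pusher rests on it, and the bolt lies between two teeth. The lock grip reads (597.0, 97.8), against (597.0, 97.9) shut at the start. The tray is empty of cartons, and the arm is clear.

```bash
python3 -c "
from bench import *
print(hand_in())"
```

```text
the job is handed in; nothing more can be done
None
```

The lane is refilled and the job is handed in, at about 42 s of the 210 s allowed. I slid the lock open to its end stop and put all four new cartons upright between the row and the pusher. The old carton is still at the front. I then slid the lock shut to its stop.

**Row:** the last pictures show five cartons square and close-packed with the pusher resting on them. Row length measured 178.5 mm against a nominal 180 mm, within the camera calibration.

**Lock:** the bolt lies between two teeth. The lock grip measured (597.0, 97.8), against (597.0, 97.9) when shut at the start. Closing took slightly more gripper travel than opening, about 26 mm against 25 mm, and ended with a 7 N rise in force at the stop.

**Everything else:** nothing else looks moved in the last pictures. I measured only the pill pot again, and it had not moved. The gripper was clear when I handed in.

**Disagreements:** single readings of the lane's centre line differed by up to about 2 mm between views. I corrected for this before seating the first carton, and no carton jammed.

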